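Pack the dish carrier and snap its hood on

TASK

Pack the dish carrier for the walk to the incubator: stand the aluminium warming block on the rubber pad in the middle of the carrier's base, stack the square four-well plate on the block with its sides parallel to the base's, then the large round dish on that and the small round dish on top, each centred on the one below and kept level. Then put the hood over the stack and press it straight down until it has clicked home under the clips on all four sides, and let go. Leave the bottle, the tip box, the steel pot and the forceps where they are.

Things in the scene. Friction and masses are not known exactly. Their poses are not given: they have to be found in the camera images.
- carrier: Fixed carrier base: grey plate 150 mm square, top 12 mm above the bench; black rubber pad in the middle, 70 mm square, its top at 15 mm; a 26 mm wide black spring clip mid-side on each side, to 33 mm height, sloping: 61 mm from the centre low, 69 at the top. The hood rim lands on the slopes 10 mm above home and snaps under, onto the plate, at about 12 N push. Origin: underside centre; x, y along sides, z up.
- block_mid (a point): Warming block: a plain aluminium puck with a shallow groove round its side and a small black probe hole in the middle of its top, 60 mm in diameter, 22 mm high, 170 g. The point is its centre, half-way up (11 mm above its underside); z up along its axis.
- fourwell_mid (a point): Four-well plate with its lid on: frosted whitish plastic, square, 62 x 62 mm and 16 mm high, four round wells showing in the lid, 35 g. The point is its centre, half-way up (8 mm above its underside); x and y run parallel to its sides, z up.
- dish_large_mid (a point): Large round culture dish with its lid on: frosted whitish plastic, 57 mm in diameter, 15 mm high, flat top, 25 g. The point is its centre, half-way up (7.5 mm above its underside); z up.
- dish_small_mid (a point): Small round culture dish with its lid on: frosted whitish plastic, 40 mm in diameter, 12 mm high, flat top, 14 g. The point is its centre, half-way up (6 mm above its underside); z up.
- hood_grip (a point): Carrier hood: clear box open below, 116 mm square (111 inside), white rim round its foot 128 mm square and 4 mm thick; 78 mm high (74 inside), 200 g. Grey solid grip bar on top: 60 mm long (x), 14 thick (y), 24 high. The point is the bar's centre, 90 mm above the rim's underside, 12 above the flat top. x, y parallel to the walls, z up. Fits the base in any quarter turn.
- bottle_mid (a point): Bystander: clear media bottle with a white cap, 42 mm in diameter, 85 mm high, standing. The point is its centre. Leave it.
- tipbox_mid (a point): Bystander: white closed pipette-tip box, 77 x 57 x 50 mm high. The point is its centre. Leave it.
- pot_mid (a point): Bystander: open steel pot, 52 mm in diameter and 55 mm high, with a black pen standing in it up to 93 mm above the bench. The point is the centre of the pot. Leave it.
- forceps_mid (a point): Bystander: steel forceps lying on the bench, about 107 mm long (along x), 14 mm wide, 6 mm thick. The point is near the middle. Leave it.
There are look-alikes about, which are no part of the job. Leave any yellow look-alike of the part that bears dish_small_mid alone.

How it is judged:
By the outcome, as a careful person would: the job done as asked, in the order asked, and still so for the second after the job is handed in, with the robot touching nothing.
It also fails if it takes over 134 s, if anything falls off the work surface, if the arm or the gripper's body presses on something with over 40 N, if the wrist force passes 120 N, or if a joint passes its speed limit or range.

ROBOT

A 6-joint arm with a two-finger parallel gripper is mounted at the origin on the work surface. World frame = base frame: x ahead of the robot, y to its left, z up, the work surface at z = 0. Lengths are in m, angles in degrees, forces in N, time in s.
With the tool pointing down it reaches from about 0.35 to 0.875 m from the base axis. Payload 4.2 kg.
Tool frame: the origin (TCP) lies midway between the tips of the shut fingers; the grasp point (between the pads) lies r.grasp_offset behind it (r.grasp_offset is the distance from the TCP to the grasp point, in m); z points along the fingers, y is the direction in which the jaws open and shut (so a half turn about z gives the same grasp; the last joint's range is limited). The gripper opens to 87 mm and grips with 3 to 60 N. Pads are 19 mm wide; open, the fingers measure 117 mm over their backs; the gripper's body (75 mm by 190 mm) begins 51 mm behind the grasp point.
Start: joints at [14.817, 22.042, 0.453, 0, -68.411, -14.817], TCP at [0.625, 0, 0.223] pointing down, gripper open.
Joint ranges: [-179.83, 179.83], [-69.29, 118.12], [-61.27, 80.66], [-181.25, 117.63], [-171.15, -9.14], [-177.46, 177.46]. Speed limits (degrees/s): [159.86, 159.86, 180, 180, 180, 180].

INTERFACE

Orientations are given as a 3x3 rotation matrix whose columns are the frame's x, y, z axes.
In Python, from station import sense, optics, r gives the robot as it stands. The module is installed in compiled form; this text tells all that it offers.
- The arm moves only by the tool servo_tool, never from a script. Its argument "deltas" is a list of rows, each an object with "slide": the shift along the tool's x, y, z in units of 25 mm (1.0 is 25 mm), a list of three; "spin": the turn about the tool's z in units of 8 degrees (1.0 is 8 degrees). A call has 1 to 10 rows; each row shifts and turns the pose as measured when the row begins, along the tool's axes as they then stand; what a row does not reach is not made up. A row lasts 1/10 s, in which the tool goes at most 50 mm and 8.59 degrees, less where a joint would pass 70% of its speed; a pose out of reach is approached as far as the arm can. A call is refused whole if a number of a shift passes 1 or a number of a turn 1, either way. A call with a gripper value outside its range is refused whole. "gripper" is the closure in counts, from 0 (fully open) to 255 (shut), set as the call begins (left out, the last holds). The fingers move at their own pace and stop on an object; the grip force is fixed at half the most. Time passes only in rows, so rows that do not move let the fingers close. It gives the time, the measured TCP pose, the force and the opening at its end, in the units of the state.
- sense(): the state, without advancing time (a new reading comes with each control period).
- optics.capture(name): name is "scene" or "side" or "wrist"; returns a dict with "frame" (384x512x3 uint8, red, green, blue), "camera_matrix" (3x3 intrinsics, pixels), "eye" and "rotation" of the camera in the world. Camera axes: x right, y down, z forward; pixel columns grow to the right and rows downward; lengths in m; the calibration is good to about 2 mm. The wrist camera is an equidistant fisheye: a pixel r from the principal point sees the ray r / f radians off the axis. A picture is of the moment at which its call begins. There is no depth.
- r.finish_job(): hands the job in, once; it reports no verdict.
The state is a dict: "time_s": time; "joints": joint angles; "joint_velocities": joint speeds; "effort": joint torques, N m; "tcp_pos": TCP position; "ee_rot": TCP orientation; "wrist_force": force on the tool from outside, world axes, zero at the start; "moment": the same for the moment, N m; "gripper_width": opening from 0.0 (shut) to 1.0 (fully open).
Only numpy, scipy, OpenCV 4.12 (cv2) and the standard library are available. Lean on these libraries where they do the work, as an engineer would, in place of code of your own. Each camera call takes 0.05 s, during which the arm holds its last target.

## Working session

There is one attempt and no reset: what is moved stays moved. The work goes in short steps, Python scripts to look and compute and a tool call to move; the robot and the scene stay as the last step left them, time stands still between calls to the robot, and variables do not carry over. Pictures are saved under pics/ and viewed, and the job is handed in when it is done.

Besides the shell and the picture viewer there is one more tool, called in YAML: its name, and indented under it one key for each argument. servo_tool: Moves the arm, as the interface text tells. Its arguments: {"type":"object","properties":{"deltas":{"type":"array"},"gripper":{"type":"number"}},"required":["deltas"]}

```bash
mkdir -p pics; cat > h.py <<'E'
import numpy as np, cv2
from station import sense, optics, r
def snap(n,tag):
    c=optics.capture(n); cv2.imwrite(f'pics/{tag}.png',cv2.cvtColor(c['frame'],cv2.COLOR_RGB2BGR))
    np.savez(f'pics/{tag}.npz',**c); return c
def load(tag): return dict(np.load(f'pics/{tag}.npz'))
def crop(tag,u0,v0,u1,v1,s,out):
    im=cv2.imread(f'pics/{tag}.png')[v0:v1,u0:u1]; cv2.imwrite(f'pics/{out}.png',cv2.resize(im,None,fx=s,fy=s,interpolation=cv2.INTER_CUBIC))
def proj(c,P,fish=False):
    K=c['camera_matrix'];p=c['rotation'].T@(np.array(P,float)-c['eye'])
    if fish:
        rr=np.hypot(p[0],p[1]);th=np.arctan2(rr,p[2]);a=p[:2]/max(rr,1e-9)*th
    else: a=p[:2]/p[2]
    return K[0,0]*a[0]+K[0,2],K[1,1]*a[1]+K[1,2]
def back(c,u,v,z,fish=False):
    K=c['camera_matrix'];a=np.array([(u-K[0,2])/K[0,0],(v-K[1,2])/K[1,1]])
    if fish:
        th=np.hypot(*a);d=np.r_[a/max(th,1e-9)*np.sin(th),np.cos(th)]
    else: d=np.r_[a,1]
    d=c['rotation']@d; return c['eye']+d*(z-c['eye'][2])/d[2]
E
python3 - <<'E'
from h import *
for n in ['scene','side','wrist']:
    c=snap(n,n+'0');print(n,c['eye'].round(3),c['rotation'].round(3).tolist(),c['camera_matrix'].round(1).tolist())
    im=cv2.imread(f'pics/{n}0.png');cv2.imwrite(f'pics/{n}0b.png',cv2.resize(im,(800,600),interpolation=cv2.INTER_CUBIC))
s=sense();print(s,r.grasp_offset)
E
```

```text
scene [ 1.286 -0.008  1.069] [[0.037, 0.803, -0.594], [0.999, -0.023, 0.031], [0.011, -0.595, -0.804]] [[409.0, 0.0, 248.8], [0.0, 409.0, 190.1], [0.0, 0.0, 1.0]]
side [0.415 0.831 1.047] [[-0.98, -0.161, 0.115], [-0.197, 0.748, -0.634], [0.016, -0.644, -0.765]] [[419.6, 0.0, 260.9], [0.0, 419.6, 195.7], [0.0, 0.0, 1.0]]
wrist [ 0.625 -0.079  0.384] [[-1.0, 0.001, -0.002], [0.001, 0.958, 0.285], [0.002, 0.285, -0.958]] [[297.3, 0.0, 259.5], [0.0, 297.3, 191.6], [0.0, 0.0, 1.0]]
{'time_s': 0.15, 'joints': array([ 1.48179498e+01,  2.20805431e+01,  3.97665677e-01, -1.56532032e-02,
       -6.84096595e+01, -1.48178440e+01]), 'joint_velocities': array([-0.00870271, -0.07208225,  0.22374771,  0.16836938,  0.03430015,
        0.04791253]), 'effort': array([ 3.86667998e-04, -3.91052306e+01,  1.87588084e+01,  4.22235444e+00,
        1.23758311e-02, -1.38926293e-04]), 'tcp_pos': array([6.24563460e-01, 9.42295344e-06, 2.21723952e-01]), 'ee_rot': array([[-9.87500267e-05, -9.99998673e-01, -1.62631758e-03],
       [-9.99999981e-01,  9.90225092e-05, -1.67466043e-04],
       [ 1.67626863e-04,  1.62630101e-03, -9.99998664e-01]]), 'wrist_force': array([-0.30848605,  0.42805002, -0.73523666]), 'moment': array([-0.05825344,  0.01030846, -0.03195932]), 'gripper_width': 1.0002932853744573} 0.0187
```

View pics/scene0b.png

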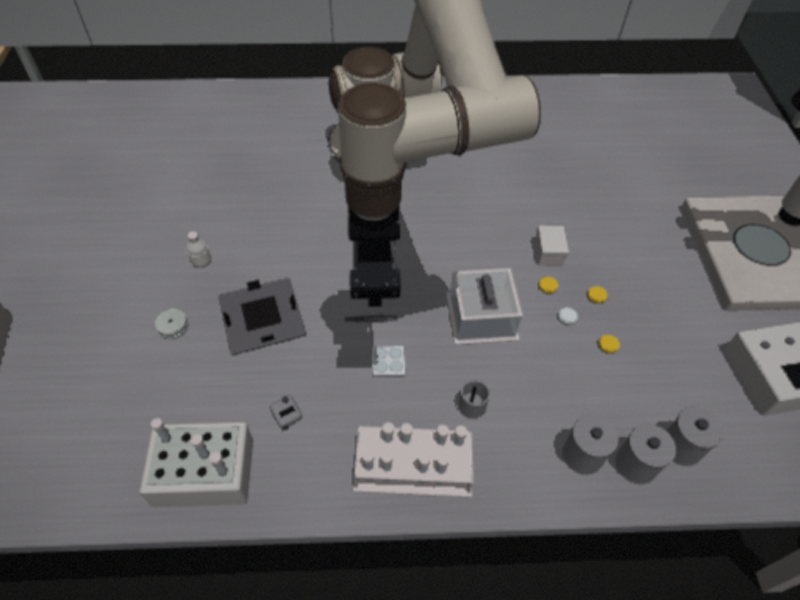

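View pics/side0b.png

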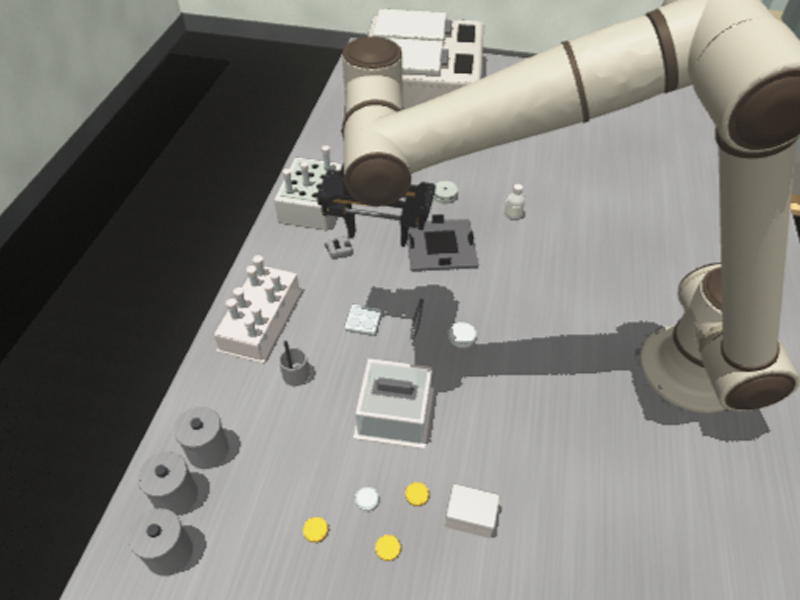

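View pics/wrist0b.png

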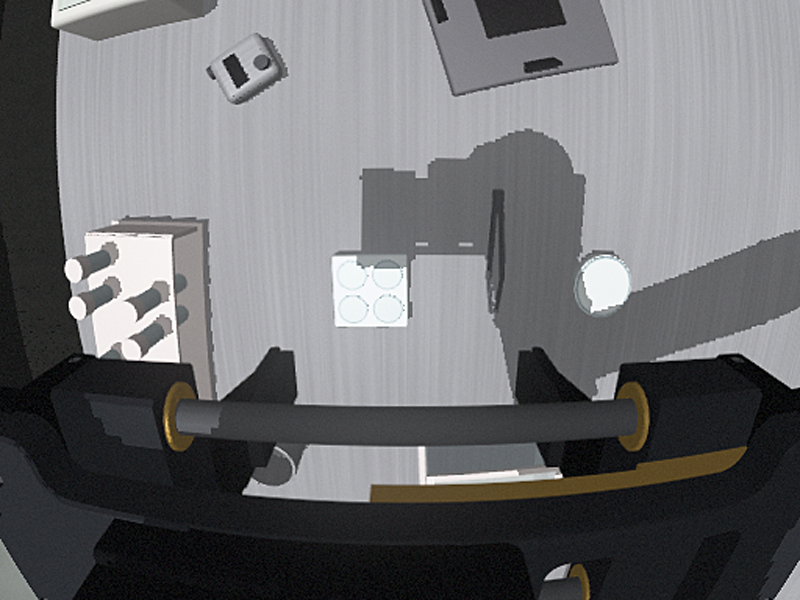

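```bash
python3 - <<'E'
from h import *
a=[('scene0',90,180,200,230),('scene0',285,160,400,230),('side0',250,100,330,180),('side0',190,290,330,370)]
ims=[]
for t,u0,v0,u1,v1 in a:
    im=cv2.imread(f'pics/{t}.png')[v0:v1,u0:u1]; ims.append(cv2.resize(im,(400,300),interpolation=cv2.INTER_CUBIC))
cv2.imwrite('pics/m1.png',np.vstack([np.hstack(ims[:2]),np.hstack(ims[2:])]))
E
```

```text
(no output)
```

View pics/m1.png

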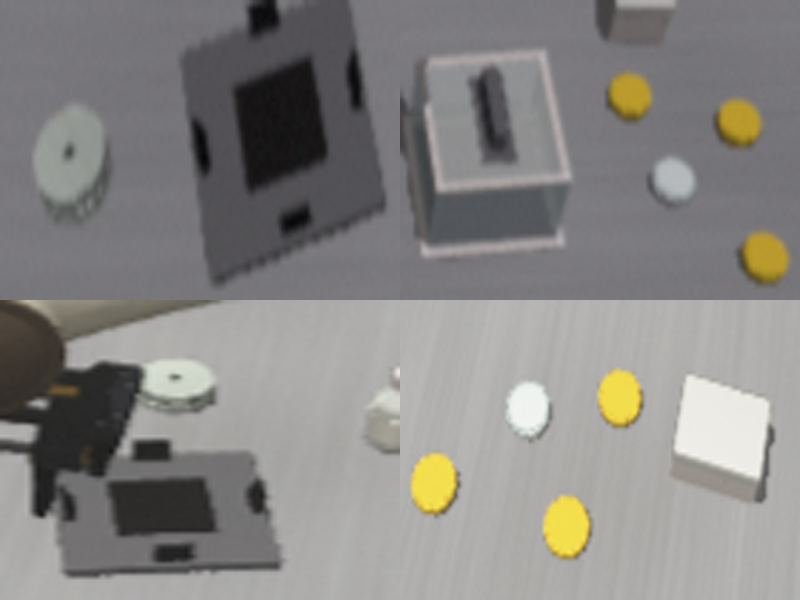

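```bash
python3 - <<'E'
from h import *
S=load('scene0');D=load('side0');W=load('wrist0')
k=.64
def p(n,c,pts,z,f=False,k=.64):
    for u,v in pts: print(n,back(c,u*k,v*k,z,f)[:2].round(4))
p('block s',S,[(171,320)],.022);p('block d',D,[(445.5,187)],.022)
p('car pad s',S,[(261.5,313)],.015);p('pad d',D,[(441,242.5)],.015)
p('corners s',S,[(219,294),(294,281),(304,327),(233,351)],.012)
p('corners d',D,[(417,223),(472,219),(478,266),(408,269)],.012)
p('four w',W,[(332,251),(408,251),(407,327),(333,326)],.016,True)
p('four d',D,[(364,319)],.016)
p('large d',D,[(462,332)],.015);p('large w',W,[(605,284)],.015,True)
p('small s',S,[(568,315)],.012);p('small d',D,[(367,497)],.012)
p('hood top s',S,[(457,272),(514,270),(521,317),(461,323)],.078)
p('hood top d',D,[(366,362),(433,369),(426,414),(357,408)],.078)
p('pot s',S,[(475,388)],.055);p('tip s',S,[(552,233)],.05);p('bot s',S,[(193,238)],.085)
p('fcps w',W,[(497,190),(493,310)],.003,True)
E
```

```text
block s [ 0.5559 -0.4009]
block d [ 0.5534 -0.4063]
car pad s [ 0.5392 -0.2254]
pad d [ 0.5333 -0.2226]
corners s [ 0.4867 -0.3171]
corners s [ 0.457  -0.1649]
corners s [ 0.5735 -0.1391]
corners s [ 0.6253 -0.2736]
corners d [ 0.5985 -0.2772]
corners d [ 0.4758 -0.3181]
corners d [ 0.4426 -0.1709]
corners d [ 0.5901 -0.1297]
four w [ 0.6842 -0.0108]
four w [ 0.6227 -0.0104]
four w [0.6235 0.0544]
four w [0.6862 0.0536]
four d [0.6489 0.0287]
large d [0.4503 0.0193]
large w [0.4501 0.0166]
small s [0.5599 0.3927]
small d [0.5543 0.3926]
hood top s [0.4951 0.1673]
hood top s [0.4932 0.2818]
hood top s [0.6072 0.2775]
hood top s [0.6176 0.1625]
hood top d [0.6075 0.1728]
hood top d [0.4868 0.1627]
hood top d [0.4824 0.2563]
hood top d [0.5998 0.2691]
pot s [0.7429 0.1769]
tip s [0.3713 0.3876]
bot s [ 0.3967 -0.3661]
fcps w [ 0.5492 -0.0599]
fcps w [0.5484 0.0438]
```

servo_tool:
  deltas:
    - {"slide": [1, 0.32, 0]}
    - {"slide": [1, 0.32, 0]}
    - {"slide": [1, 0.32, 0]}
    - {"slide": [1, 0.32, 0]}
    - {"slide": [1, 0.32, 0]}
    - {"slide": [1, 0.32, 0]}
    - {"slide": [1, 0.32, 0]}
    - {"slide": [1, 0.32, 0]}
    - {"slide": [1, 0.32, 0]}
    - {"slide": [0, 0, 0]}

```text
invalid input
```

```bash
python3 - <<'E'
from h import *
c=snap('wrist','w1');im=cv2.imread('pics/w1.png');cv2.imwrite('pics/w1b.png',cv2.resize(im,(800,600),interpolation=cv2.INTER_CUBIC))
s=sense();print(s['time_s'],s['tcp_pos'],s['ee_rot'].round(4).tolist())
E
```

```text
0.2 [6.24641510e-01 2.74096952e-05 2.21893856e-01] [[-0.0001, -1.0, -0.0013], [-1.0, 0.0001, -0.0001], [0.0001, 0.0013, -1.0]]
```

View pics/w1b.png

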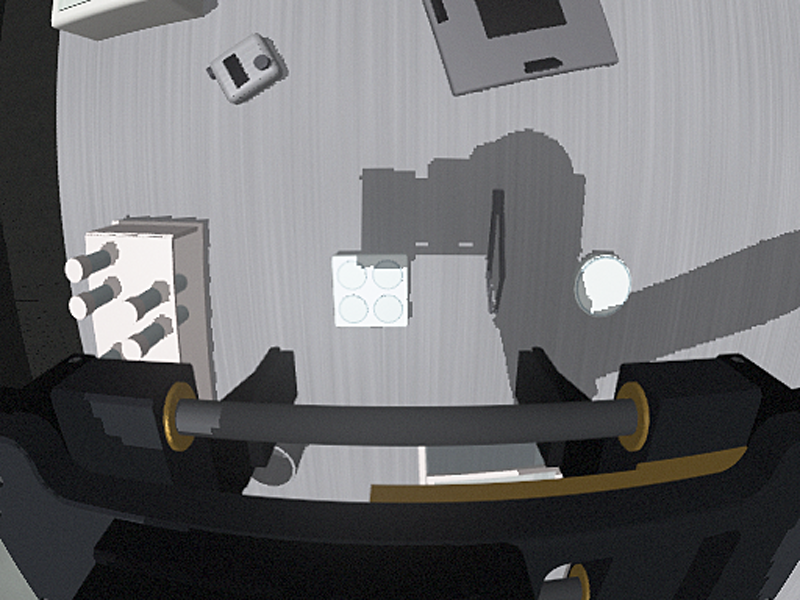

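servo_tool:
  deltas:
    - {"slide": [1, 0.32, 0], "spin": 0}
    - {"slide": [1, 0.32, 0], "spin": 0}
    - {"slide": [1, 0.32, 0], "spin": 0}
    - {"slide": [1, 0.32, 0], "spin": 0}
    - {"slide": [1, 0.32, 0], "spin": 0}
    - {"slide": [1, 0.32, 0], "spin": 0}
    - {"slide": [1, 0.32, 0], "spin": 0}
    - {"slide": [1, 0.32, 0], "spin": 0}
    - {"slide": [1, 0.32, 0], "spin": 0}
    - {"slide": [0, 0, 0], "spin": 0}

```text
time_s: 1.2
tcp_pos: [0.549, -0.2318, 0.2188]
ee_rot: [[0.003, -1.0, -0.007], [-1.0, -0.003, 0.001], [-0.001, 0.007, -1.0]]
wrist_force: [0.0, 0.6, -0.5]
gripper_width: 0.998
```

```bash
python3 - <<'E'
from h import *
c=snap('wrist','w2');im=cv2.imread('pics/w2.png');cv2.imwrite('pics/w2b.png',cv2.resize(im,(800,600),interpolation=cv2.INTER_CUBIC))
s=sense();print(s['time_s'],s['tcp_pos'],s['ee_rot'].round(4).tolist())
E
```

```text
1.25 [ 0.54937925 -0.23081098  0.21877944] [[0.0037, -1.0, -0.0066], [-1.0, -0.0037, 0.0012], [-0.0012, 0.0066, -1.0]]
```

View pics/w2b.png

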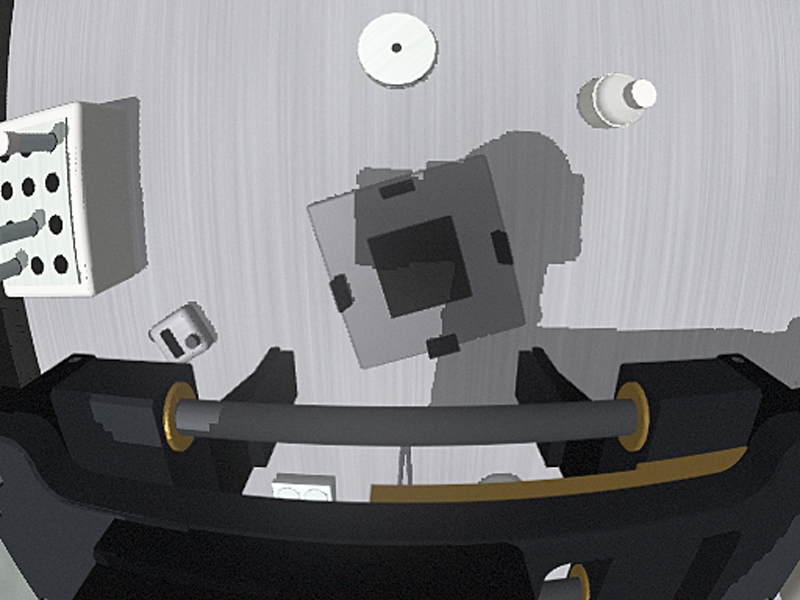

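```bash
python3 - <<'E'
from h import *
crop('w2',190,90,350,245,5,'w2c')
im=cv2.imread('pics/w2.png');g=im[:60,220:290]
m=(cv2.cvtColor(g,cv2.COLOR_BGR2HSV)[...,2]>228).astype('uint8')
cv2.imwrite('pics/w2m.png',np.hstack([cv2.resize(g,None,fx=5,fy=5),cv2.cvtColor(cv2.resize(m*255,None,fx=5,fy=5),cv2.COLOR_GRAY2BGR)]))
E
```

```text
(no output)
```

View pics/w2c.png

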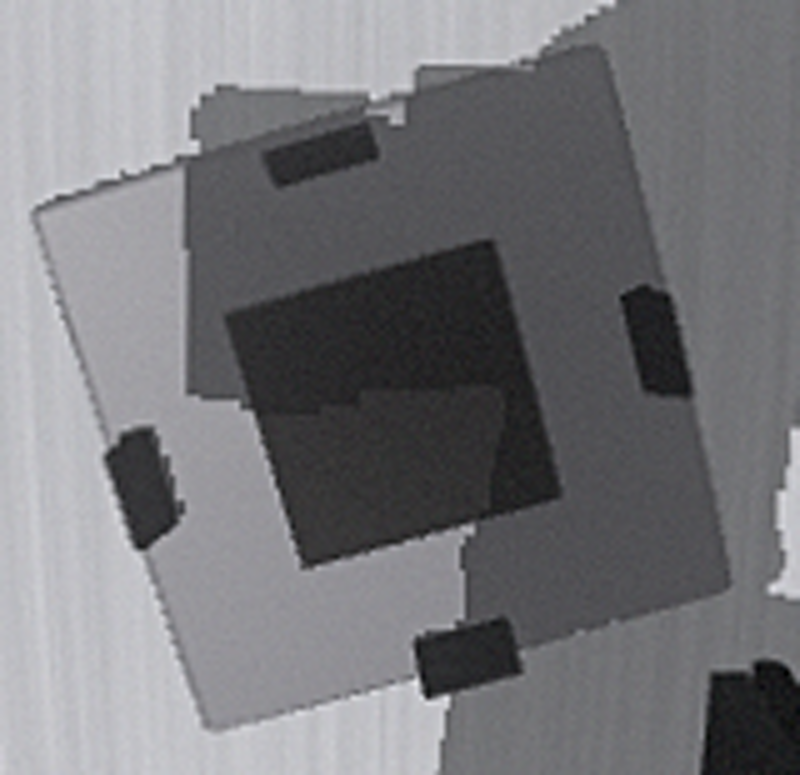

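View pics/w2m.png

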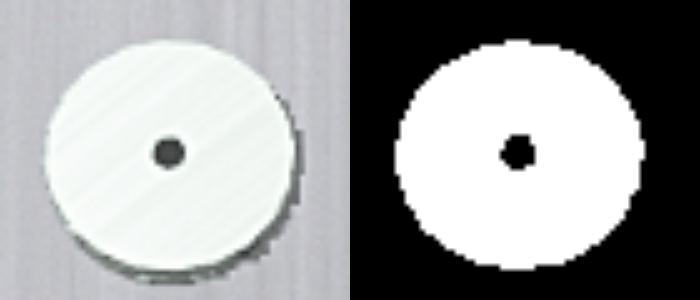

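```bash
python3 - <<'E'
from h import *
W=load('w2')
f=lambda u,v,o:((u+.5)/5-.5+o[0],(v+.5)/5-.5+o[1])
def sq(pts,o,z,side):
    P=np.array([back(W,*f(*q,o),z,True)[:2] for q in pts]); c=P.mean(0)
    e=[P[(i+1)%4]-P[i] for i in range(4)]
    print(c.round(4),[round(float(np.hypot(*x)),4) for x in e],[round(float(np.degrees(np.arctan2(x[1],x[0]))%90),2) for x in e])
sq([(33,210),(600,44),(730,588),(212,729)],(190,90),.012,.15)
sq([(226,314),(492,239),(562,495),(306,569)],(190,90),.015,.07)
print(back(W,*f(169,153,(220,0)),.022,True))
im=cv2.imread('pics/w2.png');g=im[:60,220:290]
m=(cv2.cvtColor(g,cv2.COLOR_BGR2HSV)[...,2]>228).astype('uint8')
cn=max(cv2.findContours(m,0,1)[0],key=len)[:,0]
P=np.array([back(W,a+220,b,.022,True)[:2] for a,b in cn],'float32');print(cv2.fitEllipse(P*1000))
s=sense();t=s['tcp_pos'];R=s['ee_rot']
print(R.T@(np.array([0.5545,-.405,t[2]])-t)/.025)
E
```

```text
[ 0.5363 -0.2296] [0.1471, 0.1478, 0.146, 0.1472] [16.4, 16.2, 16.16, 16.61]
[ 0.5362 -0.2292] [0.0686, 0.0688, 0.0691, 0.0698] [16.07, 16.74, 16.89, 16.31]
[ 0.55592559 -0.40400103  0.022     ]
((555.9502563476562, -404.0445251464844), (57.621620178222656, 57.73972702026367), 83.8445816040039)
[ 6.96826852 -0.17888032 -0.00963362]
```

servo_tool:
  deltas:
    - {"slide": [1, -0.04, 0.4], "spin": 0}
    - {"slide": [1, -0.04, 0.4], "spin": 0}
    - {"slide": [1, -0.04, 0.4], "spin": 0}
    - {"slide": [1, -0.04, 0.4], "spin": 0}
    - {"slide": [1, -0.04, 0.4], "spin": 0}
    - {"slide": [1, -0.04, 0.4], "spin": 0}
    - {"slide": [0.8, -0.04, 0.4], "spin": 0}
    - {"slide": [0, 0, 1], "spin": 0}
    - {"slide": [0, 0, 1], "spin": 0}
    - {"slide": [0, 0, 0], "spin": 0}

```text
time_s: 2.25
tcp_pos: [0.5628, -0.4001, 0.0932]
ee_rot: [[0.013, -1.0, -0.004], [-1.0, -0.013, 0.003], [-0.003, 0.004, -1.0]]
wrist_force: [-0.6, -0.1, -0.5]
gripper_width: 1.003
```

servo_tool:
  deltas:
    - {"slide": [0.2, 0.25, 0.5], "spin": 0}
    - {"slide": [0, 0, 1], "spin": 0}
    - {"slide": [0, 0, 1], "spin": 0}
    - {"slide": [0, 0, 0.5], "spin": 0}
    - {"slide": [0, 0, 0], "spin": 0}

```text
time_s: 2.75
tcp_pos: [0.5592, -0.4061, 0.0197]
ee_rot: [[0.017, -1.0, 0.003], [-1.0, -0.017, -0.001], [0.001, -0.003, -1.0]]
wrist_force: [-0.1, -0.3, 0.9]
gripper_width: 1.003
```

servo_tool:
  deltas:
    - {"slide": [0, 0.12, 0.35], "spin": 0}
    - {"slide": [0, 0, 0.3], "spin": 0}
    - {"slide": [0, 0, 0], "spin": 0}

```text
time_s: 3.05
tcp_pos: [0.5578, -0.4071, 0.0054]
ee_rot: [[0.018, -1.0, 0.008], [-1.0, -0.018, -0.004], [0.004, -0.008, -1.0]]
wrist_force: [-0.3, 0.1, -0.1]
gripper_width: 0.999
```

servo_tool:
  deltas:
    - {"slide": [-0.06, 0.07, 0.08], "spin": -0.06}
    - {"slide": [0, 0, 0], "spin": 0}

```text
time_s: 3.25
tcp_pos: [0.5565, -0.4059, 0.0043]
ee_rot: [[0.027, -1.0, 0.009], [-1.0, -0.027, -0.005], [0.005, -0.009, -1.0]]
wrist_force: [0.5, 0.5, 0.1]
gripper_width: 0.998
```

servo_tool:
  deltas:
    - {"slide": [0, 0, 0], "spin": 0}
    - {"slide": [0, 0, 0], "spin": 0}
    - {"slide": [0, 0, 0], "spin": 0}
    - {"slide": [0, 0, 0], "spin": 0}
    - {"slide": [0, 0, 0], "spin": 0}
    - {"slide": [0, 0, 0], "spin": 0}
  gripper: 255

```text
time_s: 3.85
tcp_pos: [0.5571, -0.4062, 0.0057]
ee_rot: [[0.027, -1.0, 0.011], [-1.0, -0.027, -0.006], [0.006, -0.011, -1.0]]
wrist_force: [0.2, 0.5, 0.4]
gripper_width: 0.679
```

servo_tool:
  deltas:
    - {"slide": [0, 0, -1], "spin": 0}
    - {"slide": [0, 0, -1], "spin": 0}
    - {"slide": [-0.5, 0, -0.5], "spin": 0}
    - {"slide": [-1, 0.1, 0], "spin": 0}
    - {"slide": [-1, 0.1, 0], "spin": 0}
    - {"slide": [-1, 0.1, 0], "spin": 0}
    - {"slide": [-1, 0.1, 0], "spin": 0}
    - {"slide": [-1, 0.1, 0], "spin": 0}
    - {"slide": [-1, 0.1, 0], "spin": 0}
    - {"slide": [0, 0, 0], "spin": 0}

```text
time_s: 4.85
tcp_pos: [0.5313, -0.2313, 0.0639]
ee_rot: [[0.023, -1.0, 0.003], [-1.0, -0.023, 0.002], [-0.002, -0.003, -1.0]]
wrist_force: [0.1, 0.3, -2.0]
gripper_width: 0.68
```

servo_tool:
  deltas:
    - {"slide": [-0.13, -0.2, 0.3], "spin": 0}
    - {"slide": [0, 0, 0.5], "spin": 0}
    - {"slide": [0, 0, 0.5], "spin": 0}
    - {"slide": [0, 0, 0], "spin": 0}

```text
time_s: 5.25
tcp_pos: [0.5361, -0.227, 0.0276]
ee_rot: [[0.023, -1.0, 0.002], [-1.0, -0.023, 0.002], [-0.002, -0.002, -1.0]]
wrist_force: [-1.3, -0.8, -2.0]
gripper_width: 0.681
```

```bash
python3 - <<'E'
from h import *
snap('wrist','w3');snap('side','d3')
a=cv2.resize(cv2.imread('pics/w3.png'),(512,384));b=cv2.resize(cv2.imread('pics/d3.png')[110:190,220:340],(510,340))
cv2.imwrite('pics/m3.png',a);cv2.imwrite('pics/m3b.png',b)
E
```

```text
(no output)
```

View pics/m3.png

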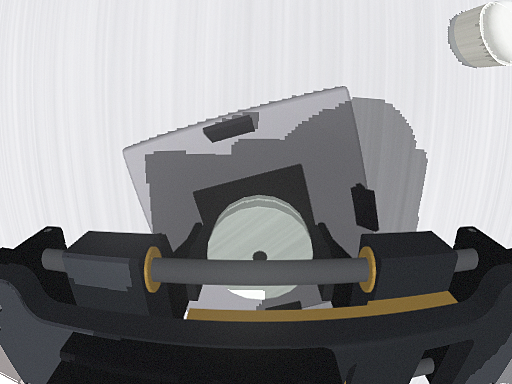

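View pics/m3b.png

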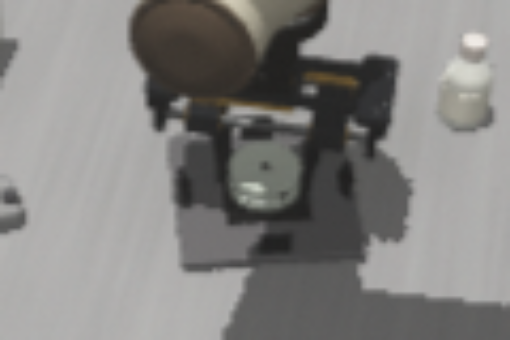

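```bash
python3 - <<'E'
from h import *
crop('w3',110,80,400,300,2.7,'w3c')
W=load('w3');print(back(W,259.7,256.3,.044,True), sense()['tcp_pos'])
for z in(.015,.012):print(z)
E
```

```text
[ 0.53658594 -0.22540566  0.044     ] [ 0.53725565 -0.22742788  0.02925699]
0.015
0.012
```

View pics/w3c.png

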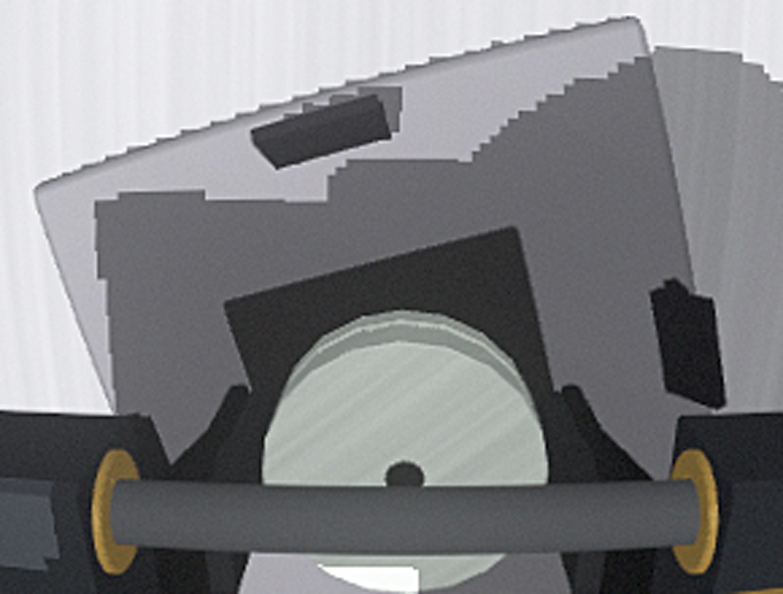

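```bash
python3 - <<'E'
from h import *
W=load('w3');f=lambda u,v:((u+.5)/2.7-.5+110,(v+.5)/2.7-.5+80)
for a,b,z,s in[((227,301),(516,228),.015,.07),((37,186),(640,17),.012,.15)]:
    A=back(W,*f(*a),z,True)[:2];B=back(W,*f(*b),z,True)[:2];d=B-A;L=np.hypot(*d);d/=L
    n=np.array([-d[1],d[0]]); n=n if n[1]>0 else -n
    print(L,np.degrees(np.arctan2(*d[::-1]))%90,(A+B)/2+n*s/2)
E
```

```text
0.06802016415955513 15.795910489036714 [ 0.53613668 -0.22920486]
0.1455030641583248 16.2266066187903 [ 0.53525178 -0.22871329]
```

```bash
python3 - <<'E'
from h import *
for dz in (0,.004,.0055):
    W=load('w3');W['eye']=W['eye']+[0,0,dz];f=lambda u,v:((u+.5)/2.7-.5+110,(v+.5)/2.7-.5+80)
    for a,b,z,s in[((227,301),(516,228),.015,.07),((37,186),(640,17),.012,.15)]:
        A=back(W,*f(*a),z,True)[:2];B=back(W,*f(*b),z,True)[:2];d=B-A;L=np.hypot(*d);d/=L
        n=np.array([-d[1],d[0]]); n=n if n[1]>0 else -n
        print(dz,L,(A+B)/2+n*s/2)
    print(back(W,*f(404,476),.044,True))
    W=load('w2');W['eye']=W['eye']+[0,0,dz]
    g=lambda u,v,o:((u+.5)/5-.5+o[0],(v+.5)/5-.5+o[1])
    for pts,z in(([(33,210),(600,44),(730,588),(212,729)],.012),([(226,314),(492,239),(562,495),(306,569)],.015)):
        P=np.array([back(W,*g(*q,(190,90)),z,True)[:2] for q in pts]);print(P.mean(0))
    print(back(W,*g(169,153,(220,0)),.022,True))
E
```

```text
0 0.06802016415955513 [ 0.53613668 -0.22920486]
0 0.1455030641583248 [ 0.53525178 -0.22871329]
[ 0.53680492 -0.22560509  0.044     ]
[ 0.53632019 -0.22963131]
[ 0.5362146  -0.22924185]
[ 0.55592559 -0.40400103  0.022     ]
0.004 0.06957784535671109 [ 0.53630507 -0.22820134]
0.004 0.14877886335421467 [ 0.53565474 -0.22857868]
[ 0.53676357 -0.22337816  0.044     ]
[ 0.53616215 -0.22874586]
[ 0.5360541  -0.22834489]
[ 0.55598159 -0.40503379  0.022     ]
0.0055 0.07016197580564458 [ 0.53636822 -0.22782502]
0.0055 0.15000728805267347 [ 0.53580585 -0.2285282 ]
[ 0.53674806 -0.22254307  0.044     ]
[ 0.53610288 -0.22841382]
[ 0.53599392 -0.22800852]
[ 0.55600259 -0.40542107  0.022     ]
```

```bash
python3 - <<'E'
from h import *
for k in (1,.985,.975):
    W=load('w3');W['camera_matrix'][[0,1],[0,1]]*=k;f=lambda u,v:((u+.5)/2.7-.5+110,(v+.5)/2.7-.5+80)
    for a,b,z,s in[((227,301),(516,228),.015,.07),((37,186),(640,17),.012,.15)]:
        A=back(W,*f(*a),z,True)[:2];B=back(W,*f(*b),z,True)[:2];d=B-A;L=np.hypot(*d);d/=L
        n=np.array([-d[1],d[0]]); n=n if n[1]>0 else -n
        print(k,L,(A+B)/2+n*s/2)
    print(back(W,*f(404,476),.044,True))
    W=load('w2');W['camera_matrix'][[0,1],[0,1]]*=k
    g=lambda u,v,o:((u+.5)/5-.5+o[0],(v+.5)/5-.5+o[1])
    for pts,z in(([(33,210),(600,44),(730,588),(212,729)],.012),([(226,314),(492,239),(562,495),(306,569)],.015)):
        P=np.array([back(W,*g(*q,(190,90)),z,True)[:2] for q in pts]);print(P.mean(0))
    print(back(W,*g(169,153,(220,0)),.022,True))
D=load('d3');crop('d3',240,120,330,180,8,'d3c')
E
```

```text
1 0.06802016415955513 [ 0.53613668 -0.22920486]
1 0.1455030641583248 [ 0.53525178 -0.22871329]
[ 0.53680492 -0.22560509  0.044     ]
[ 0.53632019 -0.22963131]
[ 0.5362146  -0.22924185]
[ 0.55592559 -0.40400103  0.022     ]
0.985 0.06907258194123644 [ 0.53627832 -0.22933346]
0.985 0.1479051589001798 [ 0.53563867 -0.22947048]
[ 0.5367924  -0.22497499  0.044     ]
[ 0.53612428 -0.2300404 ]
[ 0.53603163 -0.22964517]
[ 0.55604836 -0.40717436  0.022     ]
0.975 0.06979273879434136 [ 0.53637546 -0.22942139]
0.975 0.14955445921723468 [ 0.53590524 -0.22999006]
[ 0.53678381 -0.22454281  0.044     ]
[ 0.53598985 -0.23032008]
[ 0.53590647 -0.22992084]
[ 0.55613262 -0.40935223  0.022     ]
```

View pics/d3c.png

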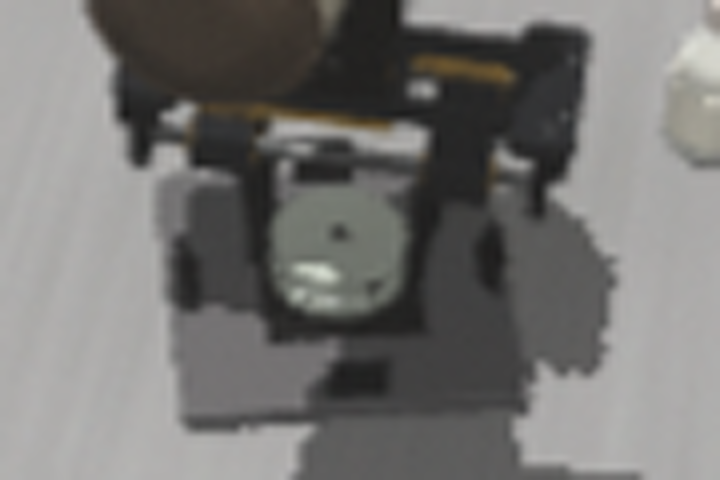

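servo_tool:
  deltas:
    - {"slide": [0.13, 0.03, 0.15], "spin": 0}
    - {"slide": [0, 0, 0.1], "spin": 0}
    - {"slide": [0, 0, 0.08], "spin": 0}
    - {"slide": [0, 0, 0], "spin": 0}

```text
time_s: 5.75
tcp_pos: [0.5373, -0.2324, 0.021]
ee_rot: [[0.022, -1.0, 0.007], [-1.0, -0.022, 0.001], [-0.001, -0.007, -1.0]]
wrist_force: [1.6, 0.0, -2.0]
gripper_width: 0.681
```

servo_tool:
  deltas:
    - {"slide": [-0.05, 0.02, 0.05], "spin": 0}
    - {"slide": [0, 0, 0.03], "spin": 0}
    - {"slide": [0, 0, 0], "spin": 0}

```text
time_s: 6.05
tcp_pos: [0.5375, -0.2318, 0.0208]
ee_rot: [[0.023, -1.0, 0.009], [-1.0, -0.023, -0.001], [0.001, -0.009, -1.0]]
wrist_force: [-0.5, -0.2, -1.5]
gripper_width: 0.681
```

```bash
python3 - <<'E'
from h import *
s=sense();print(s['tcp_pos'],s['wrist_force'])
snap('wrist','w4');crop('w4',110,80,400,300,2.7,'w4c')
E
```

```text
[ 0.53753159 -0.23176051  0.02083069] [-0.51762747 -0.2009277  -1.48458895]
```

View pics/w4c.png

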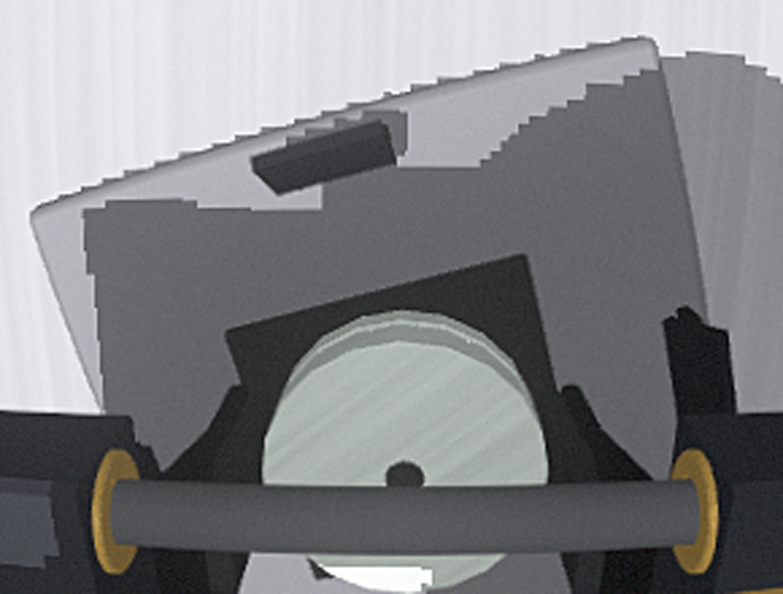

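```bash
cat >> h.py <<'E'
def carr(W,pairs,f):
    for a,b,z,s in pairs:
        A=back(W,*f(*a),z,True)[:2];B=back(W,*f(*b),z,True)[:2];d=B-A;L=np.hypot(*d);d/=L
        n=np.array([-d[1],d[0]]); n=n if n[1]>0 else -n
        print('carr',L.round(4),np.degrees(np.arctan2(*d[::-1])).round(2)%90,((A+B)/2+n*s/2).round(4))
E
python3 - <<'E'
from h import *
for k,dz in((1,0),(.98,0),(1,.005)):
    W=load('w4');W['camera_matrix'][[0,1],[0,1]]*=k;W['eye'][2]+=dz;f=lambda u,v:((u+.5)/2.7-.5+110,(v+.5)/2.7-.5+80)
    carr(W,[((227,331),(524,256),.015,.07),((33,214),(652,40),.012,.15)],f)
    print(back(W,*f(404,476),.0371,True))
E
```

```text
carr 0.0681 16.039999999999992 [ 0.5363 -0.2291]
carr 0.1452 16.370000000000005 [ 0.5353 -0.228 ]
[ 0.5380875  -0.23022721  0.0371    ]
carr 0.0695 16.039999999999992 [ 0.5364 -0.2291]
carr 0.1484 16.330000000000013 [ 0.5358 -0.2289]
[ 0.53807135 -0.22938283  0.0371    ]
carr 0.0701 16.039999999999992 [ 0.5365 -0.2276]
carr 0.1494 16.370000000000005 [ 0.5359 -0.2277]
[ 0.53807435 -0.22746227  0.0371    ]
```

servo_tool:
  deltas:
    - {"slide": [-0.01, 0.07, 0.05], "spin": 0}
    - {"slide": [0, 0.0, 0.05], "spin": 0}

```text
time_s: 6.3
tcp_pos: [0.5376, -0.2317, 0.0206]
ee_rot: [[0.024, -1.0, 0.012], [-1.0, -0.024, -0.002], [0.002, -0.012, -1.0]]
wrist_force: [-3.9, 1.4, 10.9]
gripper_width: 0.684
```

servo_tool:
  deltas:
    - {"slide": [0, 0.04, -0.12], "spin": 0}
    - {"slide": [0, 0.03, 0], "spin": 0}
    - {"slide": [0, 0, 0], "spin": 0}

```text
time_s: 6.6
tcp_pos: [0.5351, -0.2311, 0.0231]
ee_rot: [[0.024, -1.0, 0.012], [-1.0, -0.024, -0.001], [0.001, -0.012, -1.0]]
wrist_force: [0.1, 1.2, -1.1]
gripper_width: 0.684
```

servo_tool:
  deltas:
    - {"slide": [0, -0.01, 0.06], "spin": 0}
    - {"slide": [0, 0, 0.02], "spin": 0}

```text
time_s: 6.8
tcp_pos: [0.5352, -0.2309, 0.0206]
ee_rot: [[0.024, -1.0, 0.011], [-1.0, -0.024, -0.001], [0.001, -0.011, -1.0]]
wrist_force: [-1.2, 1.6, 3.4]
gripper_width: 0.687
```

servo_tool:
  deltas:
    - {"slide": [0, 0, 0], "spin": 0}
    - {"slide": [0, 0, 0], "spin": 0}
    - {"slide": [0, 0, 0], "spin": 0}
  gripper: 44

```text
time_s: 7.1
tcp_pos: [0.5358, -0.2311, 0.0207]
ee_rot: [[0.024, -1.0, 0.012], [-1.0, -0.024, -0.001], [0.002, -0.012, -1.0]]
wrist_force: [-0.8, 1.0, -0.1]
gripper_width: 0.806
```

servo_tool:
  deltas:
    - {"slide": [0, 0, -0.6], "spin": 0}
    - {"slide": [0, 0, -1], "spin": 0}
    - {"slide": [0, 0, -1], "spin": 0}
    - {"slide": [-0.3, 0, -1], "spin": 0}
    - {"slide": [-0.3, 0, -1], "spin": 0}
    - {"slide": [-0.4, 0, -1], "spin": 0}
    - {"slide": [-0.4, 0, -1], "spin": 0}
    - {"slide": [-0.4, 0, -1], "spin": 0}
    - {"slide": [0, 0, 0], "spin": 0}
    - {"slide": [0, 0, 0], "spin": 0}
  gripper: 0

```text
time_s: 8.1
tcp_pos: [0.5323, -0.1849, 0.2179]
ee_rot: [[0.023, -1.0, 0.013], [-1.0, -0.023, -0.001], [0.001, -0.012, -1.0]]
wrist_force: [-0.5, 0.4, -0.1]
gripper_width: 1.004
```

```bash
python3 - <<'E'
from h import *
s=sense();print(s['tcp_pos'],s['ee_rot'].round(4).tolist())
snap('wrist','w5');crop('w5',180,90,340,250,5,'w5c')
im=cv2.imread('pics/w5.png');cv2.imwrite('pics/w5b.png',im)
E
```

```text
[ 0.53227427 -0.18491415  0.21791502] [[0.023, -0.9997, 0.0125], [-0.9997, -0.023, -0.0011], [0.0013, -0.0125, -0.9999]]
```

View pics/w5b.png

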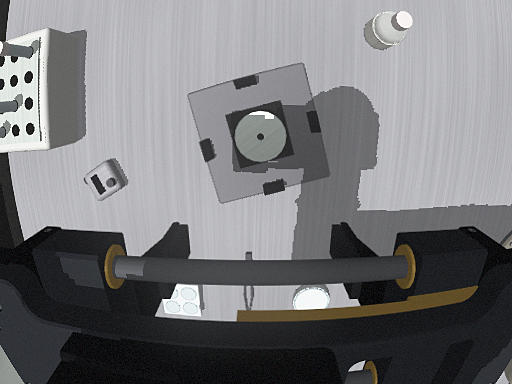

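View pics/w5c.png

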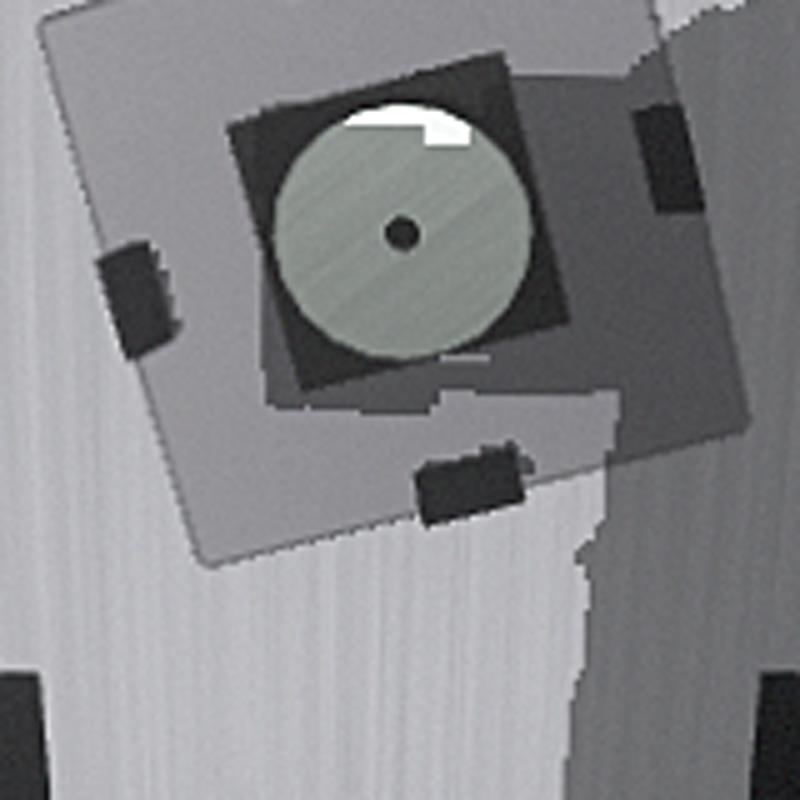

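```bash
python3 - <<'E'
from h import *
W=load('w5')
f=lambda u,v:((u+.5)/5-.5+180,(v+.5)/5-.5+90)
P=np.array([back(W,*f(*q),.015,True)[:2] for q in [(227,126),(503,53),(569,322),(303,391)]]);print(P.mean(0),W['eye'])
print(back(W,*f(402,232),.037,True))
carr(W,[((568,322),(303,391),.015,-.07),((749,428),(207,567),.012,-.15)],f)
for z,q in((.016,(182,300)),):print(back(W,*q,z,True))
E
```

```text
[ 0.53623364 -0.22908032] [ 0.53264853 -0.26404225  0.38024188]
[ 0.53558818 -0.22918442  0.037     ]
carr 0.0686 16.38 [ 0.5367 -0.2296]
carr 0.1461 16.48 [ 0.5364 -0.2305]
[0.6514603  0.02307456 0.016     ]
```

servo_tool:
  deltas:
    - {"slide": [-1, -0.5, 0], "spin": 0.02}
    - {"slide": [-1, -0.5, 0], "spin": 0.02}
    - {"slide": [-1, -0.5, 0], "spin": 0.02}
    - {"slide": [-1, -0.5, 0], "spin": 0.02}
    - {"slide": [-1, -0.5, 0], "spin": 0.02}
    - {"slide": [-1, -0.5, 0], "spin": 0.02}
    - {"slide": [-1, -0.5, 0], "spin": 0.02}
    - {"slide": [-1, -0.5, 0], "spin": 0.02}
    - {"slide": [-1, -0.5, 0], "spin": 0}
    - {"slide": [0, 0, 0], "spin": 0}

```text
time_s: 9.15
tcp_pos: [0.6421, 0.0442, 0.2021]
ee_rot: [[-0.01, -1.0, -0.012], [-1.0, 0.01, -0.005], [0.005, 0.012, -1.0]]
wrist_force: [0.2, 0.0, -0.1]
gripper_width: 1.003
```

```bash
python3 - <<'E'
from h import *
s=sense();print(s['tcp_pos'],s['ee_rot'].round(4).tolist())
snap('wrist','w6');crop('w6',180,90,340,250,5,'w6c')
E
```

```text
[0.64214937 0.04421155 0.20210742] [[-0.0095, -0.9999, -0.0119], [-0.9999, 0.0096, -0.005], [0.0051, 0.0119, -0.9999]]
```

View pics/w6c.png

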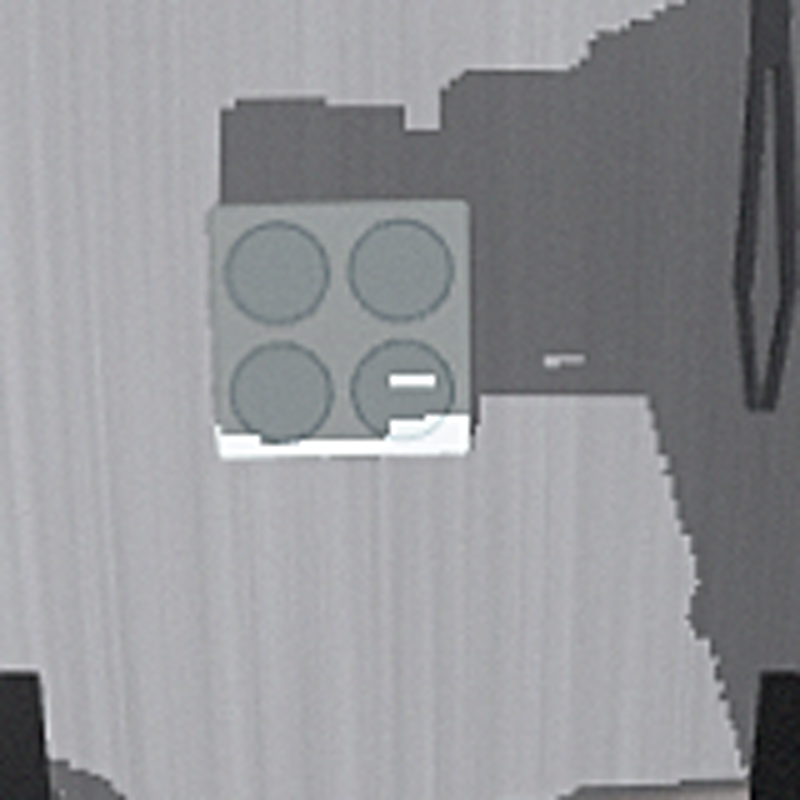

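View pics/w6.png

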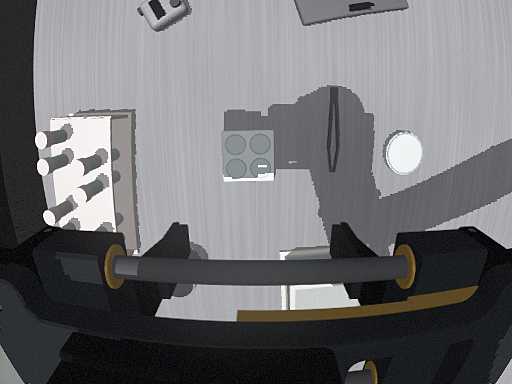

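```bash
python3 - <<'E'
from h import *
W=load('w6')
f=lambda u,v:((u+.5)/5-.5+180,(v+.5)/5-.5+90)
q=[(213,204),(469,201),(470,456),(219,459)]
P=np.array([back(W,*f(*a),.016,True)[:2] for a in q]);print(P.round(4).tolist(),P.mean(0))
for i in range(4):
    d=P[(i+1)%4]-P[i];print(np.hypot(*d).round(4),(np.degrees(np.arctan2(d[1],d[0]))%90).round(2))
w=np.array([back(W,*f(*a),.016,True)[:2] for a in[(277,272),(401,270),(403,391),(282,392)]]);print('wells',w.mean(0))
for i in range(4):
    d=w[(i+1)%4]-w[i];print(np.hypot(*d).round(4),((np.degrees(np.arctan2(d[1],d[0]))+45)%90-45).round(2))
print('rack',back(W,111,118,.05,True),back(W,134,110,0,True),back(W,67,130,.07,True))
t=sense();print('delta',t['ee_rot'].T@(np.r_[w.mean(0),.004]-t['tcp_pos'])/.025)
E
```

```text
[[0.6838, -0.0078], [0.6238, -0.0075], [0.6236, 0.0542], [0.6846, 0.0541]] [0.65396489 0.02326864]
0.06 89.74
0.0617 0.19
0.0609 89.91
0.0619 89.32
wells [0.65436389 0.02330575]
0.0292 0.02
0.0292 0.38
0.029 -0.35
0.029 0.84
rack [ 0.80866732 -0.03155727  0.05      ] [ 0.80011778 -0.03861334  0.        ] [ 0.85921074 -0.02401617  0.07      ]
delta [ 0.73702011 -0.64183921  7.91244677]
```

servo_tool:
  deltas:
    - {"slide": [0.2, -0.16, 0.5], "spin": -0.08}
    - {"slide": [0.2, -0.16, 1], "spin": 0}
    - {"slide": [0.2, -0.16, 1], "spin": 0}
    - {"slide": [0.15, -0.1, 1], "spin": 0}
    - {"slide": [0, 0, 1], "spin": 0}
    - {"slide": [0, 0, 1], "spin": 0}
    - {"slide": [0, 0, 0.8], "spin": 0}
    - {"slide": [0, 0, 0.3], "spin": 0}
    - {"slide": [0, 0, 0], "spin": 0}

```text
time_s: 10.1
tcp_pos: [0.6465, 0.0079, 0.0212]
ee_rot: [[-0.009, -1.0, -0.026], [-1.0, 0.009, -0.008], [0.008, 0.026, -1.0]]
wrist_force: [0.1, -0.3, 1.4]
gripper_width: 1.003
```

servo_tool:
  deltas:
    - {"slide": [0, 0, -1], "spin": 0}
    - {"slide": [0, 0, -1], "spin": 0}
    - {"slide": [0, 0, 0], "spin": 0}

```text
time_s: 10.4
tcp_pos: [0.6477, 0.0058, 0.0731]
ee_rot: [[-0.01, -1.0, -0.027], [-1.0, 0.011, -0.009], [0.009, 0.027, -1.0]]
wrist_force: [0.3, -0.0, -0.2]
gripper_width: 1.004
```

servo_tool:
  deltas:
    - {"slide": [0, 1, 0], "spin": 0}
    - {"slide": [0, 1, 0], "spin": 0}
    - {"slide": [0, 1, 0], "spin": 0}
    - {"slide": [0, 0, 0], "spin": 0}

```text
time_s: 10.8
tcp_pos: [0.5715, 0.0052, 0.0772]
ee_rot: [[-0.013, -1.0, -0.021], [-1.0, 0.013, -0.007], [0.007, 0.02, -1.0]]
wrist_force: [0.1, 0.2, 0.3]
gripper_width: 0.997
```

servo_tool:
  deltas:
    - {"slide": [0, -0.4, 0], "spin": 0}
    - {"slide": [0, -0.4, 0], "spin": 0}
    - {"slide": [0, -0.4, 0], "spin": 0}
    - {"slide": [0, -0.4, 0], "spin": 0}
    - {"slide": [0, -0.4, 0], "spin": 0}
    - {"slide": [0, -0.4, 0], "spin": 0}
    - {"slide": [0, -0.4, 0], "spin": 0}
    - {"slide": [0, -0.4, 0], "spin": 0}
    - {"slide": [0, 0, 0], "spin": 0}

```text
time_s: 11.7
tcp_pos: [0.6674, 0.0031, 0.0742]
ee_rot: [[-0.013, -1.0, -0.013], [-1.0, 0.013, -0.007], [0.007, 0.013, -1.0]]
wrist_force: [-0.3, -0.8, -0.3]
gripper_width: 1.0
```

servo_tool:
  deltas:
    - {"slide": [-0.3, 1, 0], "spin": -0.06}
    - {"slide": [-0.3, 1, 0], "spin": -0.03}
    - {"slide": [-0.2, 1, 0], "spin": 0}
    - {"slide": [0, -0.35, 0], "spin": 0}
    - {"slide": [0, -0.35, 0], "spin": 0}
    - {"slide": [0, -0.35, 0], "spin": 0}
    - {"slide": [0, -0.35, 0], "spin": 0}
    - {"slide": [0, -0.35, 0], "spin": 0}
    - {"slide": [0, -0.35, 0], "spin": 0}
    - {"slide": [0, 0, 0], "spin": 0}

```text
time_s: 12.7
tcp_pos: [0.6527, 0.0226, 0.0703]
ee_rot: [[-0.004, -1.0, -0.013], [-1.0, 0.004, -0.007], [0.007, 0.013, -1.0]]
wrist_force: [-0.8, -0.2, 0.4]
gripper_width: 1.0
```

servo_tool:
  deltas:
    - {"slide": [-0.05, -0.05, 0.3], "spin": -0.02}
    - {"slide": [0, -0.03, 0.3], "spin": 0}
    - {"slide": [0, 0, 0.3], "spin": 0}
    - {"slide": [0, 0, 0.3], "spin": 0}
    - {"slide": [0, 0, 0.3], "spin": 0}
    - {"slide": [0, 0, 0.3], "spin": 0}
    - {"slide": [0, 0, 0.2], "spin": 0}
    - {"slide": [0, 0, 0], "spin": 0}

```text
time_s: 13.5
tcp_pos: [0.6519, 0.0233, 0.0141]
ee_rot: [[-0.001, -1.0, -0.018], [-1.0, 0.002, -0.008], [0.008, 0.018, -1.0]]
wrist_force: [-0.3, 0.2, 0.1]
gripper_width: 0.997
```

servo_tool:
  deltas:
    - {"slide": [0, -0.05, 0.2], "spin": -0.01}
    - {"slide": [0, 0, 0.13], "spin": 0}
    - {"slide": [0, 0, 0.03], "spin": 0}

```text
time_s: 13.8
tcp_pos: [0.6537, 0.0233, 0.005]
ee_rot: [[0.0, -1.0, -0.016], [-1.0, -0.0, -0.008], [0.008, 0.016, -1.0]]
wrist_force: [0.6, -0.2, 0.2]
gripper_width: 0.997
```

servo_tool:
  deltas:
    - {"slide": [0, 0, 0], "spin": 0}
    - {"slide": [0, 0, 0], "spin": 0}
    - {"slide": [0, 0, 0], "spin": 0}
    - {"slide": [0, 0, 0], "spin": 0}
    - {"slide": [0, 0, 0], "spin": 0}
  gripper: 255

```text
time_s: 14.3
tcp_pos: [0.6542, 0.0234, 0.0057]
ee_rot: [[0.0, -1.0, -0.015], [-1.0, -0.0, -0.007], [0.007, 0.015, -1.0]]
wrist_force: [-0.1, 1.1, -0.1]
gripper_width: 0.711
```

servo_tool:
  deltas:
    - {"slide": [0, 0, -0.5], "spin": 0}
    - {"slide": [0, 0, -0.8], "spin": 0}
    - {"slide": [0, 0, -0.8], "spin": -0.4}
    - {"slide": [0, 0, -0.8], "spin": -0.5}
    - {"slide": [0, 0, -0.8], "spin": -0.5}
    - {"slide": [0, 0, -0.5], "spin": -0.5}
    - {"slide": [0, 0, 0], "spin": -0.1}
    - {"slide": [0, 0, 0], "spin": 0}

```text
time_s: 15.1
tcp_pos: [0.6562, 0.0241, 0.1205]
ee_rot: [[0.286, -0.958, -0.011], [-0.958, -0.286, -0.007], [0.003, 0.013, -1.0]]
wrist_force: [-0.1, -0.4, -0.3]
gripper_width: 0.707
```

```bash
cat > d.py <<'E'
from h import *
import sys
t=sense();p=np.array([float(x) for x in sys.argv[1:4]])
print(t['tcp_pos'].round(4),t['ee_rot'].round(3).tolist(),t['gripper_width'],'yaw',np.degrees(np.arctan2(t['ee_rot'][1,0],t['ee_rot'][0,0]))+90)
R=t['ee_rot'].copy();a=np.arctan2(R[1,0],R[0,0]);Q=np.array([[np.cos(a),np.sin(a),0],[np.sin(a),-np.cos(a),0],[0,0,-1]])
print('delta flat',(Q.T@(p-t['tcp_pos'])/.025).round(3),'true',(R.T@(p-t['tcp_pos'])/.025).round(3))
E
python3 d.py .5358 -.2292 .11
```

```text
[0.6562 0.0241 0.1205] [[0.286, -0.958, -0.011], [-0.958, -0.286, -0.007], [0.003, 0.013, -1.0]] 0.707138001993784 yaw 16.59842037538536
delta flat [8.333 7.509 0.422] true [8.331 7.502 0.548]
```

servo_tool:
  deltas:
    - {"slide": [0.6, 0.55, 0], "spin": 0}
    - {"slide": [0.88, 0.8, 0], "spin": 0}
    - {"slide": [0.88, 0.8, 0], "spin": 0}
    - {"slide": [0.88, 0.8, 0], "spin": 0}
    - {"slide": [0.88, 0.8, 0], "spin": 0}
    - {"slide": [0.88, 0.8, 0], "spin": 0}
    - {"slide": [0.88, 0.8, 0], "spin": 0}
    - {"slide": [0.88, 0.8, 0], "spin": 0}
    - {"slide": [0.8, 0.7, 0], "spin": 0}
    - {"slide": [0.3, 0.2, 0], "spin": 0}

```text
time_s: 16.1
tcp_pos: [0.5269, -0.2259, 0.1152]
ee_rot: [[0.275, -0.961, -0.032], [-0.961, -0.275, -0.006], [-0.003, 0.032, -0.999]]
wrist_force: [0.3, 0.3, -0.1]
gripper_width: 0.707
```

```bash
python3 d.py .5358 -.2292 .055
```

```text
[ 0.5269 -0.2259  0.1152] [[0.275, -0.961, -0.032], [-0.961, -0.275, -0.006], [-0.003, 0.032, -0.999]] 0.7074563856075161 yaw 15.97698379779699
delta flat [ 0.225 -0.308  2.41 ] true [ 0.233 -0.385  2.398]
```

servo_tool:
  deltas:
    - {"slide": [0, -0.4, 0], "spin": 0}
    - {"slide": [0, -0.4, 0], "spin": 0}
    - {"slide": [0, -0.4, 0], "spin": 0}
    - {"slide": [0, -0.4, 0], "spin": 0}
    - {"slide": [0, -0.4, 0], "spin": 0}
    - {"slide": [0, -0.4, 0], "spin": 0}

```text
time_s: 16.7
tcp_pos: [0.5877, -0.2076, 0.1112]
ee_rot: [[0.274, -0.961, -0.035], [-0.962, -0.274, -0.005], [-0.005, 0.035, -0.999]]
wrist_force: [0.0, -1.0, -0.9]
gripper_width: 0.713
```

servo_tool:
  deltas:
    - {"slide": [0, 0.4, 0], "spin": 0}
    - {"slide": [0, 0.4, 0], "spin": 0}
    - {"slide": [0, 0.4, 0], "spin": 0}
    - {"slide": [0, 0.4, 0], "spin": 0}
    - {"slide": [0, 0.4, 0], "spin": 0}
    - {"slide": [0, 0, 0], "spin": 0}

```text
time_s: 17.3
tcp_pos: [0.5363, -0.221, 0.1126]
ee_rot: [[0.275, -0.961, -0.036], [-0.961, -0.275, -0.005], [-0.005, 0.036, -0.999]]
wrist_force: [-0.2, 0.4, -0.8]
gripper_width: 0.711
```

```bash
python3 d.py .5358 -.2292 .055
```

```text
[ 0.5363 -0.221   0.1126] [[0.275, -0.961, -0.036], [-0.961, -0.275, -0.005], [-0.005, 0.036, -0.999]] 0.7107920517114036 yaw 15.961364079536082
delta flat [0.308 0.108 2.303] true [0.321 0.025 2.304]
```

servo_tool:
  deltas:
    - {"slide": [0, 0, -1], "spin": 0}
    - {"slide": [0, 0, -1], "spin": 0}
    - {"slide": [0, 0, 0], "spin": 0}
    - {"slide": [0, 0, 0], "spin": 0}

```text
time_s: 17.7
tcp_pos: [0.5365, -0.2217, 0.164]
ee_rot: [[0.273, -0.961, -0.036], [-0.962, -0.273, -0.004], [-0.006, 0.036, -0.999]]
wrist_force: [-0.6, 0.0, -0.7]
gripper_width: 0.711
```

servo_tool:
  deltas:
    - {"slide": [0, -1, 0], "spin": 0}
    - {"slide": [0, -1, 0], "spin": 0}
    - {"slide": [0, 0, 0], "spin": 0}
    - {"slide": [0, 0, 0], "spin": 0}

```text
time_s: 18.1
tcp_pos: [0.5834, -0.2075, 0.1584]
ee_rot: [[0.272, -0.962, -0.042], [-0.962, -0.272, -0.003], [-0.009, 0.041, -0.999]]
wrist_force: [0.8, -0.4, 0.3]
gripper_width: 0.708
```

servo_tool:
  deltas:
    - {"slide": [0, 1, 0], "spin": 0}
    - {"slide": [0, 1, 0], "spin": 0}
    - {"slide": [0, 0, 0], "spin": 0}
    - {"slide": [0, 0, 0], "spin": 0}

```text
time_s: 18.5
tcp_pos: [0.5304, -0.2214, 0.157]
ee_rot: [[0.271, -0.961, -0.048], [-0.963, -0.271, -0.001], [-0.012, 0.047, -0.999]]
wrist_force: [0.5, -0.0, -0.5]
gripper_width: 0.708
```

servo_tool:
  deltas:
    - {"slide": [-1, 0, 0], "spin": 0}
    - {"slide": [-1, 0, 0], "spin": 0}
    - {"slide": [0, 0, 0], "spin": 0}
    - {"slide": [0, 0, 0], "spin": 0}

```text
time_s: 18.9
tcp_pos: [0.5172, -0.1725, 0.1568]
ee_rot: [[0.27, -0.962, -0.048], [-0.963, -0.27, -0.002], [-0.012, 0.047, -0.999]]
wrist_force: [0.8, -0.9, -0.4]
gripper_width: 0.707
```

servo_tool:
  deltas:
    - {"slide": [1, 0, 0], "spin": 0}
    - {"slide": [1, 0, 0], "spin": 0}
    - {"slide": [0, 0, 0], "spin": 0}
    - {"slide": [0, 0, 0], "spin": 0}

```text
time_s: 19.3
tcp_pos: [0.5327, -0.2234, 0.1557]
ee_rot: [[0.27, -0.962, -0.048], [-0.963, -0.27, -0.002], [-0.011, 0.047, -0.999]]
wrist_force: [0.2, 0.3, -0.4]
gripper_width: 0.707
```

servo_tool:
  deltas:
    - {"slide": [0, 0, 1], "spin": 0}
    - {"slide": [0, 0, 1], "spin": 0}
    - {"slide": [0, 0, 0], "spin": 0}
    - {"slide": [0, 0, 0], "spin": 0}

```text
time_s: 19.7
tcp_pos: [0.5314, -0.2234, 0.1057]
ee_rot: [[0.27, -0.962, -0.045], [-0.963, -0.27, -0.003], [-0.009, 0.044, -0.999]]
wrist_force: [0.1, 0.7, 0.5]
gripper_width: 0.708
```

servo_tool:
  deltas:
    - {"slide": [0, 0, -1], "spin": 0}
    - {"slide": [0, 0, -1], "spin": 0}
    - {"slide": [0, 0, -1], "spin": 0}
    - {"slide": [0, 0, -1], "spin": 0}
    - {"slide": [0, 0, 0], "spin": 0}
    - {"slide": [0, 0, 1], "spin": 0}
    - {"slide": [0, 0, 1], "spin": 0}
    - {"slide": [0, 0, 1], "spin": 0}
    - {"slide": [0, 0, 1], "spin": 0}
    - {"slide": [0, 0, 0], "spin": 0}

```text
time_s: 20.7
tcp_pos: [0.5368, -0.2225, 0.1184]
ee_rot: [[0.274, -0.961, -0.027], [-0.962, -0.274, -0.007], [-0.001, 0.027, -1.0]]
wrist_force: [-0.3, 0.4, -0.4]
gripper_width: 0.707
```

servo_tool:
  deltas:
    - {"slide": [0, 0, -1], "spin": 0}
    - {"slide": [0, 0, 1], "spin": 0}
    - {"slide": [0, 0, -1], "spin": 0}
    - {"slide": [0, 0, 1], "spin": 0}
    - {"slide": [0, 0, -1], "spin": 0}
    - {"slide": [0, 0, 1], "spin": 0}
    - {"slide": [0, 0, -1], "spin": 0}
    - {"slide": [0, 0, 1], "spin": 0}
    - {"slide": [0, 0, 0], "spin": 0}

```text
time_s: 21.6
tcp_pos: [0.5423, -0.2227, 0.1304]
ee_rot: [[0.279, -0.96, -0.013], [-0.96, -0.279, -0.012], [0.008, 0.016, -1.0]]
wrist_force: [-1.0, 0.5, -0.3]
gripper_width: 0.706
```

servo_tool:
  deltas:
    - {"slide": [0, 0, 0], "spin": 0}
    - {"slide": [0, 0, 0], "spin": 0}
    - {"slide": [0, 0, 0], "spin": 0}
    - {"slide": [0, 0, 0], "spin": 0}
    - {"slide": [0, 0, 0], "spin": 0}
    - {"slide": [0, 0, 0], "spin": 0}
    - {"slide": [0, 0, 0], "spin": 0}
    - {"slide": [0, 0, 0], "spin": 0}
    - {"slide": [0, 0, 0], "spin": 0}
    - {"slide": [0, 0, 0], "spin": 0}

```text
time_s: 22.6
tcp_pos: [0.5459, -0.2237, 0.1372]
ee_rot: [[0.281, -0.96, -0.003], [-0.96, -0.281, -0.016], [0.014, 0.007, -1.0]]
wrist_force: [-0.1, 0.1, -0.1]
gripper_width: 0.709
```

```bash
python3 -c "
from h import *
s=sense();print(s['joints'].round(3),s['joint_velocities'].round(2),s['effort'].round(1),s['ee_rot'].round(4).tolist())"
```

```text
[ -6.076  22.771 -11.976   1.119 -55.343  21.74 ] [ 0.01  0.09  0.09 -0.02 -0.04 -0.11] [ -0.  -37.8  16.8   3.8   0.1  -0. ] [[0.2807, -0.9598, -0.0032], [-0.9597, -0.2806, -0.0158], [0.0143, 0.0075, -0.9999]]
```

```bash
python3 d.py .5358 -.2292 .055
```

```text
[ 0.5459 -0.2237  0.1372] [[0.281, -0.96, -0.003], [-0.96, -0.281, -0.016], [0.014, 0.007, -1.0]] 0.7093816075241974 yaw 16.304458391762964
delta flat [0.096 0.451 3.288] true [0.049 0.426 3.293]
```

servo_tool:
  deltas:
    - {"slide": [0.03, 0.22, 0.6], "spin": 0}
    - {"slide": [0.02, 0.22, 0.7], "spin": 0}
    - {"slide": [0, 0, 0.7], "spin": 0}
    - {"slide": [0, 0, 0.6], "spin": 0}
    - {"slide": [0, 0, 0.4], "spin": 0}
    - {"slide": [0, 0, 0.1], "spin": 0}

```text
time_s: 23.2
tcp_pos: [0.5366, -0.2298, 0.0584]
ee_rot: [[0.281, -0.96, 0.0], [-0.96, -0.281, -0.017], [0.016, 0.004, -1.0]]
wrist_force: [-0.4, -0.5, -0.7]
gripper_width: 0.701
```

```bash
python3 d.py .5358 -.2292 .043; python3 - <<'E'
from h import *
snap('wrist','w7');crop('w7',110,80,400,300,2.7,'w7c')
E
```

```text
[ 0.5366 -0.2298  0.0584] [[0.281, -0.96, 0.0], [-0.96, -0.281, -0.017], [0.016, 0.004, -1.0]] 0.7012734063723379 yaw 16.327684660702843
delta flat [-0.032  0.025  0.617] true [-0.042  0.022  0.617]
```

View pics/w7c.png

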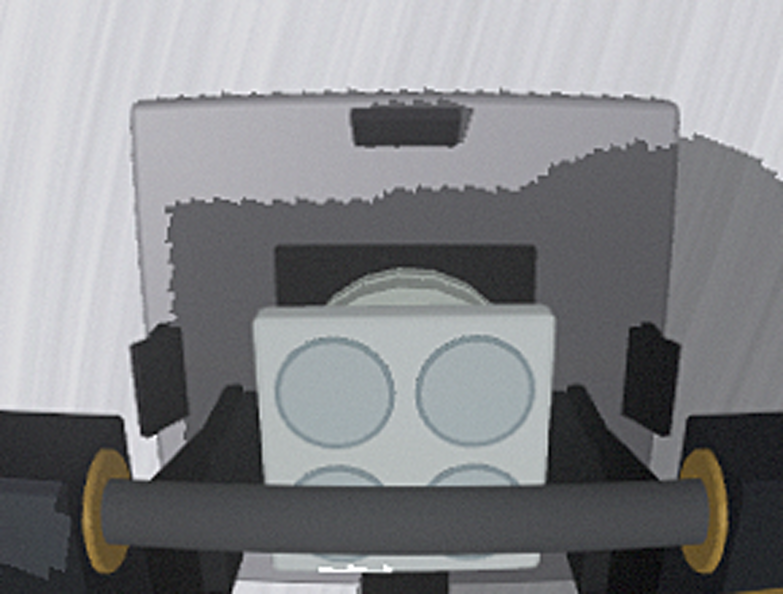

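```bash
python3 - <<'E'
from h import *
W=load('w7');f=lambda u,v:((u+.5)/2.7-.5+110,(v+.5)/2.7-.5+80)
w=np.array([back(W,*f(*a),.0687,True)[:2] for a in[(335,391),(475,390)]]);print(w.round(4).tolist())
d=w[1]-w[0];L=np.hypot(*d);d/=L;n=np.array([-d[1],d[0]]);n=n if n[1]>0 else -n
print('well sep',L,'yaw',np.degrees(np.arctan2(*d[::-1]))%90,'centre',w.mean(0)+n*.0146)
carr(W,[((275,247),(536,247),.015,.07),((133,103),(678,103),.012,.15)],f)
E
```

```text
[[0.5549, -0.24], [0.5273, -0.2483]]
well sep 0.028829520186069272 yaw 16.64202881445405 centre [ 0.53692577 -0.23015761]
carr 0.0693 16.25 [ 0.5363 -0.2289]
carr 0.1466 16.310000000000002 [ 0.536  -0.2286]
```

servo_tool:
  deltas:
    - {"slide": [-0.05, 0.03, 0.25], "spin": 0}
    - {"slide": [0, 0, 0.2], "spin": 0}
    - {"slide": [0, 0, 0.12], "spin": 0}

```text
time_s: 23.55
tcp_pos: [0.5373, -0.2293, 0.0452]
ee_rot: [[0.282, -0.959, 0.005], [-0.959, -0.282, -0.018], [0.018, 0.0, -1.0]]
wrist_force: [0.6, 0.3, -0.6]
gripper_width: 0.707
```

```bash
python3 d.py .5357 -.229 .0427
```

```text
[ 0.5373 -0.2293  0.0452] [[0.282, -0.959, 0.005], [-0.959, -0.282, -0.018], [0.018, 0.0, -1.0]] 0.7067139467494928 yaw 16.365090676023485
delta flat [-0.028  0.057  0.101] true [-0.03   0.057  0.101]
```

servo_tool:
  deltas:
    - {"slide": [-0.03, 0.09, 0.06], "spin": 0}
    - {"slide": [0, 0.02, 0.05], "spin": 0}

```text
time_s: 23.75
tcp_pos: [0.5346, -0.2293, 0.0429]
ee_rot: [[0.282, -0.959, 0.005], [-0.959, -0.282, -0.018], [0.019, 0.0, -1.0]]
wrist_force: [-1.3, 2.2, 8.7]
gripper_width: 0.709
```

```bash
python3 d.py .5357 -.229 .0427
```

```text
[ 0.5346 -0.2293  0.0429] [[0.282, -0.959, 0.005], [-0.959, -0.282, -0.018], [0.019, 0.0, -1.0]] 0.7088209487200631 yaw 16.38068307873675
delta flat [-0.    -0.048  0.007] true [-0.    -0.048  0.007]
```

servo_tool:
  deltas:
    - {"slide": [0, -0.03, -0.06], "spin": 0}
    - {"slide": [0, 0, 0.05], "spin": 0}

```text
time_s: 23.95
tcp_pos: [0.5358, -0.2292, 0.0439]
ee_rot: [[0.282, -0.959, 0.007], [-0.959, -0.282, -0.018], [0.02, -0.001, -1.0]]
wrist_force: [0.5, -0.0, 0.2]
gripper_width: 0.707
```

servo_tool:
  deltas:
    - {"slide": [0, 0, 0], "spin": 0}
    - {"slide": [0, 0, 0], "spin": 0}
  gripper: 40

```text
time_s: 24.15
tcp_pos: [0.5358, -0.2292, 0.0438]
ee_rot: [[0.282, -0.959, 0.007], [-0.959, -0.282, -0.018], [0.02, -0.002, -1.0]]
wrist_force: [0.5, 0.1, 1.3]
gripper_width: 0.801
```

servo_tool:
  deltas:
    - {"slide": [0, 0, -0.6], "spin": 0}
    - {"slide": [0, 0, -1], "spin": 0}
    - {"slide": [0, 0, -1], "spin": 0}
    - {"slide": [-0.4, 0, -1], "spin": 0}
    - {"slide": [-0.4, 0, -1], "spin": 0}
    - {"slide": [-0.4, 0, -1], "spin": 0}
    - {"slide": [-0.4, 0, -1], "spin": 0}
  gripper: 0

```text
time_s: 24.85
tcp_pos: [0.5204, -0.1874, 0.2087]
ee_rot: [[0.279, -0.96, -0.005], [-0.96, -0.279, -0.016], [0.014, 0.009, -1.0]]
wrist_force: [0.2, -0.3, 0.2]
gripper_width: 0.999
```

```bash
python3 d.py .45 .06 .2; python3 - <<'E'
from h import *
snap('wrist','w8');crop('w8',180,80,340,240,5,'w8c')
E
```

```text
[ 0.5204 -0.1874  0.2087] [[0.279, -0.96, -0.005], [-0.96, -0.279, -0.016], [0.014, 0.009, -1.0]] 0.9988687106956905 yaw 16.208995843341057
delta flat [-10.288  -0.057   0.349] true [-10.292  -0.059   0.2  ]
```

View pics/w8c.png

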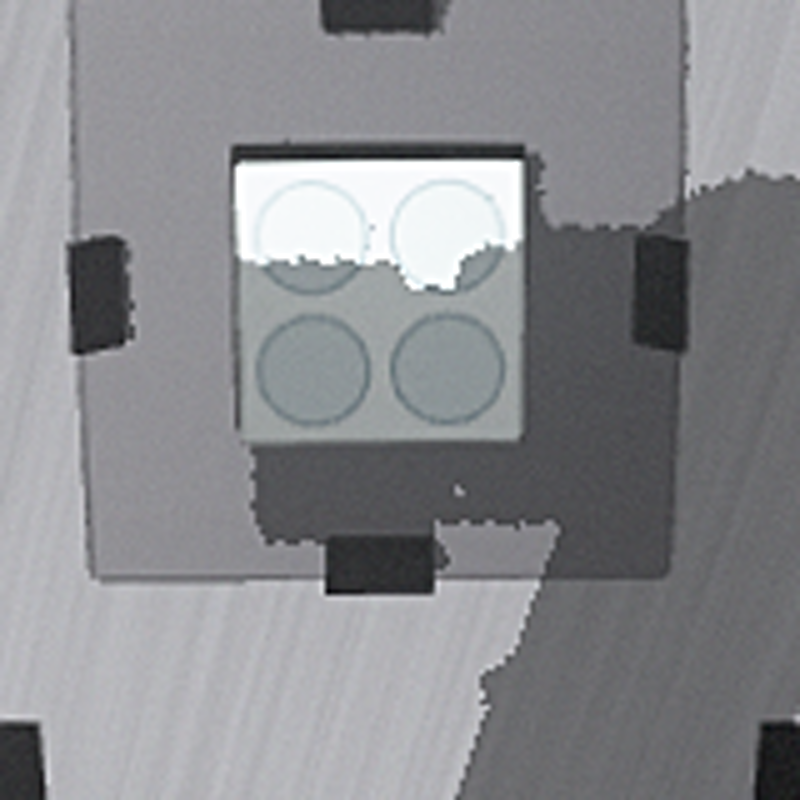

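View pics/w8.png

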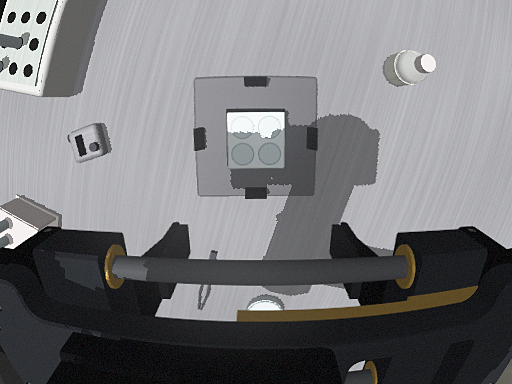

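```bash
python3 - <<'E'
from h import *
W=load('w8')
f=lambda u,v:((u+.5)/5-.5+180,(v+.5)/5-.5+80)
w=np.array([back(W,*f(*a),.053,True)[:2] for a in[(312,238),(447,236),(448,370),(315,370)]]);print('wells',w.mean(0))
for i in range(4):
    d=w[(i+1)%4]-w[i];print(np.hypot(*d).round(4),((np.degrees(np.arctan2(d[1],d[0]))+45)%90-45).round(2))
q=np.array([back(W,*f(*a),.053,True)[:2] for a in[(234,160),(525,157),(520,440),(243,440)]]);print('corners',q.mean(0))
carr(W,[((95,577),(668,577),.012,-.15)],f)
g=[(194,77),(316,77),(313.3,195),(198.7,195)]
P=np.array([back(W,*a,.012,True)[:2] for a in g]);print('plate',P.mean(0))
E
```

```text
wells [ 0.53570434 -0.22908719]
0.0288 16.89
0.0291 16.89
0.0288 16.04
0.0287 16.94
corners [ 0.53595187 -0.22988501]
carr 0.1465 16.03 [ 0.5361 -0.2308]
plate [ 0.53638934 -0.22964342]
```

servo_tool:
  deltas:
    - {"slide": [-0.8, 0, 0], "spin": 0}
    - {"slide": [-1, 0, 0], "spin": 0}
    - {"slide": [-1, 0, 0], "spin": 0}
    - {"slide": [-1, 0, 0], "spin": 0}
    - {"slide": [-1, 0, 0], "spin": 0}
    - {"slide": [-1, 0, 0], "spin": 0}
    - {"slide": [-1, 0, 0], "spin": 0}
    - {"slide": [-1, 0, 0], "spin": 0}
    - {"slide": [-1, 0, 0], "spin": 0}
    - {"slide": [-0.7, 0, 0], "spin": 0}

```text
time_s: 25.9
tcp_pos: [0.4549, 0.0473, 0.211]
ee_rot: [[0.277, -0.961, 0.013], [-0.961, -0.277, -0.018], [0.021, -0.008, -1.0]]
wrist_force: [0.0, -0.0, -0.1]
gripper_width: 0.999
```

```bash
python3 d.py .45 .018 .03; python3 - <<'E'
from h import *
snap('wrist','w9');crop('w9',170,80,330,240,5,'w9c')
E
```

```text
[0.4549 0.0473 0.211 ] [[0.277, -0.961, 0.013], [-0.961, -0.277, -0.018], [0.021, -0.008, -1.0]] 0.9994276497172173 yaw 16.06569926916181
delta flat [1.072 0.511 7.239] true [0.923 0.566 7.255]
```

View pics/w9.png

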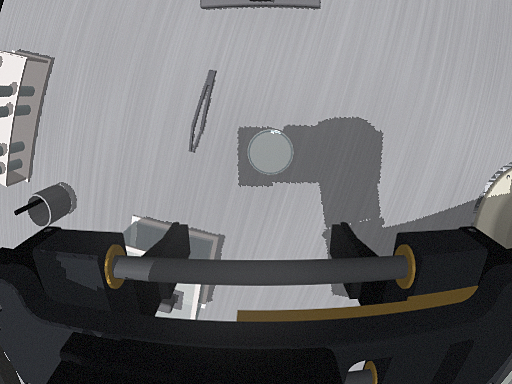

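View pics/w9c.png

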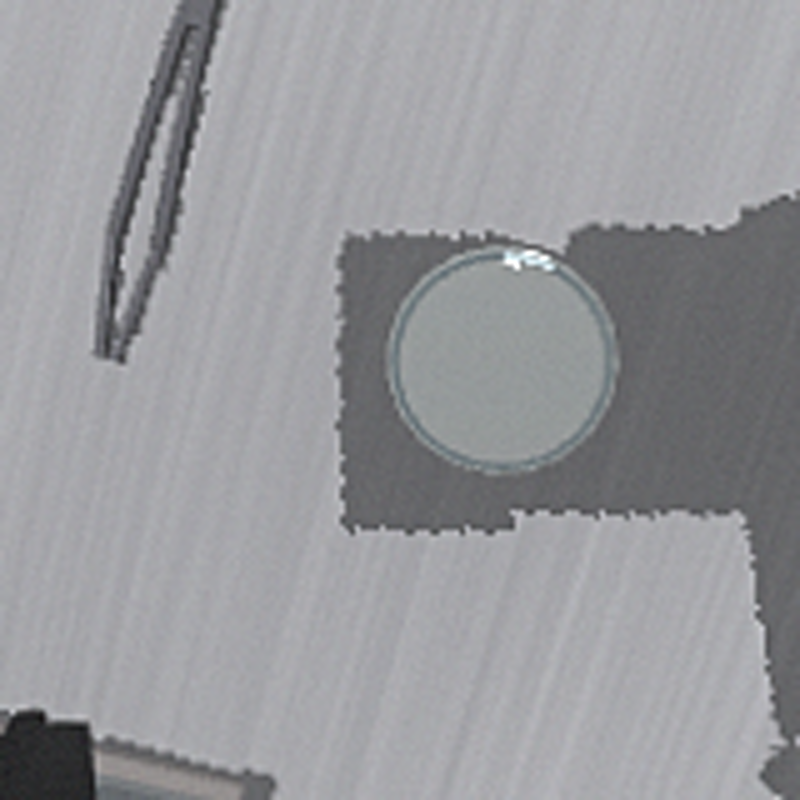

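```bash
python3 - <<'E'
from h import *
W=load('w9')
f=lambda u,v:((u+.5)/5-.5+170,(v+.5)/5-.5+80)
print(back(W,*f(503,360.5),.015,True))
E
python3 d.py .4485 .0188 .03
```

```text
[0.45171288 0.01781922 0.015     ]
[0.4546 0.0485 0.211 ] [[0.278, -0.961, 0.013], [-0.96, -0.278, -0.017], [0.02, -0.008, -1.0]] 0.9982116078818832 yaw 16.141251317583595
delta flat [1.074 0.565 7.238] true [0.929 0.623 7.254]
```

servo_tool:
  deltas:
    - {"slide": [0.25, 0.12, 0.6], "spin": 0}
    - {"slide": [0.25, 0.13, 0.9], "spin": 0}
    - {"slide": [0.25, 0.13, 0.9], "spin": 0}
    - {"slide": [0.2, 0.13, 0.9], "spin": 0}
    - {"slide": [0, 0, 0.9], "spin": 0}
    - {"slide": [0, 0, 0.9], "spin": 0}
    - {"slide": [0, 0, 0.8], "spin": 0}
    - {"slide": [0, 0, 0.6], "spin": 0}
    - {"slide": [0, 0, 0.2], "spin": 0}

```text
time_s: 26.85
tcp_pos: [0.4545, 0.0183, 0.0401]
ee_rot: [[0.281, -0.959, 0.022], [-0.959, -0.282, -0.014], [0.02, -0.017, -1.0]]
wrist_force: [0.8, 0.0, -0.5]
gripper_width: 1.004
```

```bash
python3 d.py .4517 .0178 .005
```

```text
[0.4545 0.0183 0.0401] [[0.281, -0.959, 0.022], [-0.959, -0.282, -0.014], [0.02, -0.017, -1.0]] 1.0043107362525654 yaw 16.345846122158846
delta flat [-0.014  0.114  1.404] true [-0.041  0.138  1.401]
```

servo_tool:
  deltas:
    - {"slide": [0, -1, -0.1], "spin": 0}
    - {"slide": [0, -1, 0], "spin": 0}
    - {"slide": [0, 1, 0], "spin": 0}
    - {"slide": [0, 1, 0], "spin": 0}
    - {"slide": [0, -1, 0], "spin": 0}
    - {"slide": [0, -1, 0], "spin": 0}
    - {"slide": [0, 1, 0], "spin": 0}
    - {"slide": [0, 1, 0], "spin": 0}

```text
time_s: 27.65
tcp_pos: [0.4598, 0.0177, 0.0441]
ee_rot: [[0.282, -0.959, 0.027], [-0.959, -0.283, -0.014], [0.021, -0.022, -1.0]]
wrist_force: [-1.0, -0.4, -0.4]
gripper_width: 0.998
```

```bash
python3 d.py .4517 .0178 .005
```

```text
[0.4598 0.0177 0.0441] [[0.282, -0.959, 0.027], [-0.959, -0.283, -0.014], [0.021, -0.022, -1.0]] 0.9984875603316775 yaw 16.39584237002707
delta flat [-0.094  0.31   1.565] true [-0.126  0.344  1.556]
```

servo_tool:
  deltas:
    - {"slide": [-0.13, 0.34, 0.4], "spin": 0}
    - {"slide": [0, 0, 0.5], "spin": 0}
    - {"slide": [0, 0, 0.4], "spin": 0}
    - {"slide": [0, 0, 0.2], "spin": 0}

```text
time_s: 28.05
tcp_pos: [0.4513, 0.0171, 0.0085]
ee_rot: [[0.282, -0.959, 0.033], [-0.959, -0.282, -0.011], [0.02, -0.028, -0.999]]
wrist_force: [-0.7, -1.0, 0.6]
gripper_width: 1.001
```

```bash
python3 d.py .4517 .0178 .004
```

```text
[0.4513 0.0171 0.0085] [[0.282, -0.959, 0.033], [-0.959, -0.282, -0.011], [0.02, -0.028, -0.999]] 1.0005281607566194 yaw 16.382660328022666
delta flat [-0.024 -0.023  0.179] true [-0.028 -0.018  0.179]
```

servo_tool:
  deltas:
    - {"slide": [-0.02, -0.02, 0.15], "spin": 0}
    - {"slide": [0, 0, 0.05], "spin": 0}

```text
time_s: 28.25
tcp_pos: [0.4527, 0.0177, 0.0036]
ee_rot: [[0.282, -0.959, 0.034], [-0.959, -0.283, -0.011], [0.02, -0.029, -0.999]]
wrist_force: [0.2, -0.5, 0.6]
gripper_width: 1.0
```

servo_tool:
  deltas:
    - {"slide": [0, 0, 0.01], "spin": 0}
    - {"slide": [0, 0, 0.01], "spin": 0}
    - {"slide": [0, 0, 0.01], "spin": 0}
    - {"slide": [0, 0, 0], "spin": 0}
    - {"slide": [0, 0, 0], "spin": 0}
  gripper: 255

```text
time_s: 28.75
tcp_pos: [0.4539, 0.0181, 0.0038]
ee_rot: [[0.282, -0.959, 0.036], [-0.959, -0.283, -0.01], [0.02, -0.032, -0.999]]
wrist_force: [-0.5, 0.1, -0.3]
gripper_width: 0.644
```

```bash
python3 d.py .5357 -.2291 .16
```

```text
[0.4539 0.0181 0.0038] [[0.282, -0.959, 0.036], [-0.959, -0.283, -0.01], [0.02, -0.032, -0.999]] 0.6436149182478282 yaw 16.396849077673238
delta flat [10.409 -0.349 -6.25 ] true [10.533 -0.541 -6.025]
```

servo_tool:
  deltas:
    - {"slide": [0, 0, -0.6], "spin": 0}
    - {"slide": [0, 0, -1], "spin": 0}
    - {"slide": [0, 0, -1], "spin": 0}
    - {"slide": [0, 0, -1], "spin": 0}
    - {"slide": [0, 0, -1], "spin": 0}
    - {"slide": [0.6, 0, -0.5], "spin": 0}
    - {"slide": [1, 0, 0], "spin": 0}
    - {"slide": [1, 0, 0], "spin": 0}
    - {"slide": [1, 0, 0], "spin": 0}
    - {"slide": [1, 0, 0], "spin": 0}

```text
time_s: 29.75
tcp_pos: [0.4813, -0.0924, 0.1401]
ee_rot: [[0.288, -0.957, 0.037], [-0.957, -0.289, -0.01], [0.02, -0.033, -0.999]]
wrist_force: [0.5, 0.2, -0.6]
gripper_width: 0.645
```

servo_tool:
  deltas:
    - {"slide": [1, 0, 0], "spin": 0}
    - {"slide": [1, 0, 0], "spin": 0}
    - {"slide": [1, 0, 0], "spin": 0}
    - {"slide": [1, 0, 0], "spin": 0}
    - {"slide": [0.8, 0, 0], "spin": 0}
    - {"slide": [0.2, 0, 0], "spin": 0}

```text
time_s: 30.35
tcp_pos: [0.5173, -0.2189, 0.1419]
ee_rot: [[0.285, -0.958, 0.036], [-0.958, -0.286, -0.009], [0.019, -0.032, -0.999]]
wrist_force: [-0.6, 0.0, -0.1]
gripper_width: 0.643
```

```bash
python3 d.py .5357 -.2291 .075
```

```text
[ 0.5173 -0.2189  0.1419] [[0.285, -0.958, 0.036], [-0.958, -0.286, -0.009], [0.019, -0.032, -0.999]] 0.6432343776088272 yaw 16.589795662485656
delta flat [ 0.602 -0.591  2.677] true [ 0.55  -0.505  2.706]
```

servo_tool:
  deltas:
    - {"slide": [0.25, -0.2, 0.4], "spin": 0}
    - {"slide": [0.2, -0.2, 0.6], "spin": 0}
    - {"slide": [0.1, -0.1, 0.6], "spin": 0}
    - {"slide": [0, 0, 0.6], "spin": 0}
    - {"slide": [0, 0, 0.4], "spin": 0}
    - {"slide": [0, 0, 0.1], "spin": 0}

```text
time_s: 30.95
tcp_pos: [0.5359, -0.2271, 0.0675]
ee_rot: [[0.287, -0.957, 0.032], [-0.958, -0.287, -0.007], [0.016, -0.028, -0.999]]
wrist_force: [-0.3, 0.4, -0.0]
gripper_width: 0.644
```

```bash
python3 d.py .5357 -.2291 .057; python3 - <<'E'
from h import *
snap('wrist','w10');crop('w10',110,80,400,300,2.7,'w10c')
E
```

```text
[ 0.5359 -0.2271  0.0675] [[0.287, -0.957, 0.032], [-0.958, -0.287, -0.007], [0.016, -0.028, -0.999]] 0.644365152233196 yaw 16.688509954367603
delta flat [0.076 0.029 0.418] true [0.069 0.041 0.419]
```

View pics/w10c.png

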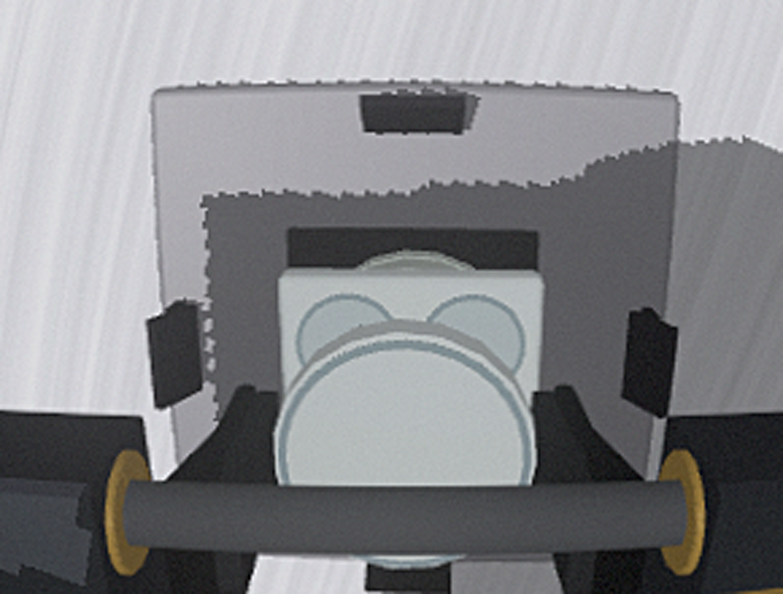

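```bash
python3 - <<'E'
from h import *
from scipy.optimize import least_squares
W=load('w10');f=lambda u,v:((u+.5)/2.7-.5+110,(v+.5)/2.7-.5+80)
p=[(276,455),(536,455),(405,338),(294,395),(516,395),(405,569),(340,354),(475,354)]
P=np.array([back(W,*f(*a),.0787,True)[:2] for a in p])
s=least_squares(lambda q:np.hypot(*(P-q[:2]).T)-q[2],[.536,-.228,.028]);print(s.x,s.fun.round(4))
w=np.array([back(W,*f(*a),.053,True)[:2] for a in[(280,272),(543,272)]]);d=w[1]-w[0];L=np.hypot(*d);d/=L;n=np.array([-d[1],d[0]]);n=n if n[1]>0 else -n
print('4well',L,w.mean(0)+n*.031)
carr(W,[((288,230),(539,230),.015,.07)],f)
E
```

```text
[ 0.535367   -0.2263088   0.02765678] [ 0.0001 -0.     -0.     -0.0001 -0.0003  0.     -0.0001  0.0004]
4well 0.06048800363958435 [ 0.53586255 -0.23043092]
carr 0.0691 17.02000000000001 [ 0.5357 -0.2292]
```

servo_tool:
  deltas:
    - {"slide": [0.08, 0.05, 0.2], "spin": 0}
    - {"slide": [0, 0.02, 0.15], "spin": 0}
    - {"slide": [0, 0, 0.06], "spin": 0}

```text
time_s: 31.3
tcp_pos: [0.536, -0.2294, 0.0575]
ee_rot: [[0.288, -0.957, 0.034], [-0.957, -0.289, -0.008], [0.017, -0.03, -0.999]]
wrist_force: [0.7, -0.4, 0.0]
gripper_width: 0.645
```

```bash
python3 d.py .5361 -.2298 .057
```

```text
[ 0.536  -0.2294  0.0575] [[0.288, -0.957, 0.034], [-0.957, -0.289, -0.008], [0.017, -0.03, -0.999]] 0.6454111071623578 yaw 16.753913422793474
delta flat [0.016 0.    0.022] true [0.016 0.001 0.022]
```

servo_tool:
  deltas:
    - {"slide": [0.01, 0.01, 0.04], "spin": 0}

```text
time_s: 31.4
tcp_pos: [0.536, -0.2298, 0.0567]
ee_rot: [[0.288, -0.957, 0.035], [-0.957, -0.289, -0.008], [0.018, -0.031, -0.999]]
wrist_force: [-0.1, 0.6, 1.4]
gripper_width: 0.646
```

servo_tool:
  deltas:
    - {"slide": [0, 0, 0], "spin": 0}
    - {"slide": [0, 0, 0], "spin": 0}
    - {"slide": [0, 0, 0], "spin": 0}
  gripper: 50

```text
time_s: 31.7
tcp_pos: [0.5366, -0.23, 0.0578]
ee_rot: [[0.288, -0.957, 0.037], [-0.957, -0.289, -0.009], [0.019, -0.033, -0.999]]
wrist_force: [0.2, 0.5, -1.0]
gripper_width: 0.78
```

servo_tool:
  deltas:
    - {"slide": [0, 0, -0.6], "spin": 0}
    - {"slide": [0, 0, -1], "spin": 0}
    - {"slide": [-0.2, 0, -1], "spin": 0}
    - {"slide": [-0.4, 0, -1], "spin": 0}
    - {"slide": [-0.4, 0, -1], "spin": 0}
    - {"slide": [-0.4, 0, -1], "spin": 0}

```text
time_s: 32.3
tcp_pos: [0.5187, -0.195, 0.1982]
ee_rot: [[0.286, -0.958, 0.028], [-0.958, -0.286, -0.007], [0.015, -0.025, -1.0]]
wrist_force: [0.3, 0.0, 0.4]
gripper_width: 0.807
```

```bash
python3 d.py .56 .44 .2; python3 - <<'E'
from h import *
snap('wrist','w11');crop('w11',180,80,340,240,5,'w11c')
E
```

```text
[ 0.5187 -0.195   0.1982] [[0.286, -0.958, 0.028], [-0.958, -0.286, -0.007], [0.015, -0.025, -1.0]] 0.8071913636491098 yaw 16.590645243400587
delta flat [-23.872  -8.835  -0.073] true [-23.868  -8.842  -0.203]
```

View pics/w11c.png

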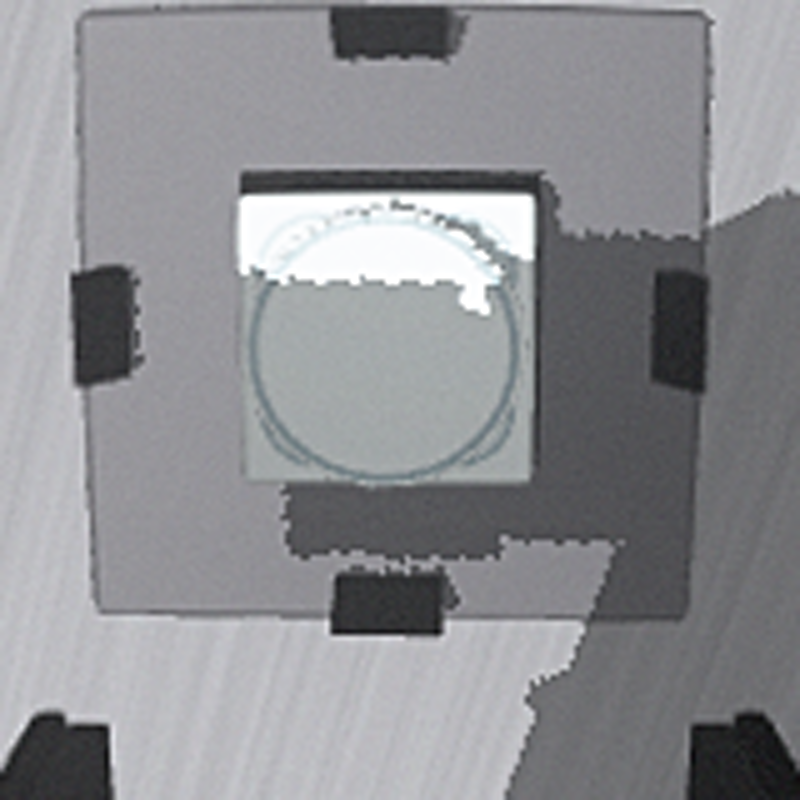

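```bash
python3 - <<'E'
from h import *
from scipy.optimize import least_squares
W=load('w11')
f=lambda u,v:((u+.5)/5-.5+180,(v+.5)/5-.5+80)
p=[(250,347),(518,347),(384,481),(284,437),(484,437),(265,290),(505,290)]
P=np.array([back(W,*f(*a),.068,True)[:2] for a in p])
s=least_squares(lambda q:np.hypot(*(P-q[:2]).T)-q[2],[.536,-.228,.028]);print(s.x,s.fun.round(4))
q=np.array([back(W,*f(*a),.053,True)[:2] for a in[(239,195),(537,195),(531,482),(246,482)]]);print('corners',q.mean(0))
P=np.array([back(W,*f(*a),.012,True)[:2] for a in[(78,12),(708,12),(688,612),(100,610)]]);print('plate',P.mean(0))
E
```

```text
[ 0.5358711  -0.22915118  0.02670027] [ 0.0001 -0.0001 -0.      0.0001 -0.0001 -0.0002  0.0002]
corners [ 0.53568318 -0.22948097]
plate [ 0.53631811 -0.23008622]
```

servo_tool:
  deltas:
    - {"slide": [-0.7, -0.2, -0.1], "spin": 0}
    - {"slide": [-1, -0.37, 0], "spin": 0}
    - {"slide": [-1, -0.37, 0], "spin": 0}
    - {"slide": [-1, -0.37, 0], "spin": 0}
    - {"slide": [-1, -0.37, 0], "spin": 0}
    - {"slide": [-1, -0.37, 0], "spin": 0}
    - {"slide": [-1, -0.37, 0], "spin": 0}
    - {"slide": [-1, -0.37, 0], "spin": 0}
    - {"slide": [-1, -0.37, 0], "spin": 0}
    - {"slide": [-1, -0.37, 0], "spin": 0}
  gripper: 0

```text
time_s: 33.35
tcp_pos: [0.5372, 0.0699, 0.2091]
ee_rot: [[0.282, -0.958, 0.049], [-0.959, -0.283, -0.008], [0.022, -0.044, -0.999]]
wrist_force: [0.3, -0.8, -0.2]
gripper_width: 0.997
```

```bash
python3 d.py .557 .436 .2; python3 - <<'E'
from h import *
D=load('side0');S=load('scene0')
for u,v in[(417,493),(388,547),(315,529),(367,497)]:print(back(D,u*.64,v*.64,.012)[:2].round(3))
for u,v in[(548,285),(597,294),(609,343),(568,315)]:print(back(S,u*.64,v*.64,.012)[:2].round(3))
E
```

```text
[0.5372 0.0699 0.2091] [[0.282, -0.958, 0.049], [-0.959, -0.283, -0.008], [0.022, -0.044, -0.999]] 0.9972567225379741 yaw 16.39109391716393
delta flat [-13.826  -4.894   0.365] true [-13.83   -4.887   0.281]
[0.475 0.369]
[0.502 0.466]
[0.623 0.462]
[0.554 0.393]
[0.483 0.366]
[0.509 0.464]
[0.629 0.46 ]
[0.56  0.393]
```

servo_tool:
  deltas:
    - {"slide": [-0.9, -0.36, 0], "spin": 0}
    - {"slide": [-0.9, -0.36, 0], "spin": 0}
    - {"slide": [-0.9, -0.36, 0], "spin": 0}
    - {"slide": [-0.9, -0.36, 0], "spin": 0}
    - {"slide": [-0.9, -0.36, 0], "spin": 0}
    - {"slide": [-0.9, -0.36, 0], "spin": 0}
    - {"slide": [-0.9, -0.36, 0], "spin": 0}
    - {"slide": [-0.9, -0.36, 0], "spin": 0}
    - {"slide": [-0.9, -0.36, 0], "spin": 0}
    - {"slide": [-0.9, -0.36, 0], "spin": 0}

```text
time_s: 34.35
tcp_pos: [0.5594, 0.3216, 0.209]
ee_rot: [[0.283, -0.958, 0.051], [-0.959, -0.284, -0.006], [0.02, -0.047, -0.999]]
wrist_force: [0.2, -0.0, 0.5]
gripper_width: 1.001
```

servo_tool:
  deltas:
    - {"slide": [-0.9, -0.36, 0], "spin": 0}
    - {"slide": [-0.9, -0.36, 0], "spin": 0}
    - {"slide": [-0.9, -0.36, 0], "spin": 0}
    - {"slide": [-0.5, -0.2, 0], "spin": 0}
    - {"slide": [-0.2, -0.1, 0], "spin": 0}
  gripper: 75

```text
time_s: 34.85
tcp_pos: [0.5682, 0.4185, 0.2075]
ee_rot: [[0.285, -0.957, 0.051], [-0.958, -0.286, -0.006], [0.02, -0.047, -0.999]]
wrist_force: [0.2, 0.7, -0.7]
gripper_width: 0.72
```

```bash
python3 d.py .557 .393 .05; python3 - <<'E'
from h import *
snap('wrist','w12')
E
```

```text
[0.5682 0.4185 0.2075] [[0.285, -0.957, 0.051], [-0.958, -0.286, -0.006], [0.02, -0.047, -0.999]] 0.719644384663189 yaw 16.585787959251746
delta flat [0.849 0.719 6.302] true [0.72  1.013 6.277]
```

View pics/w12.png

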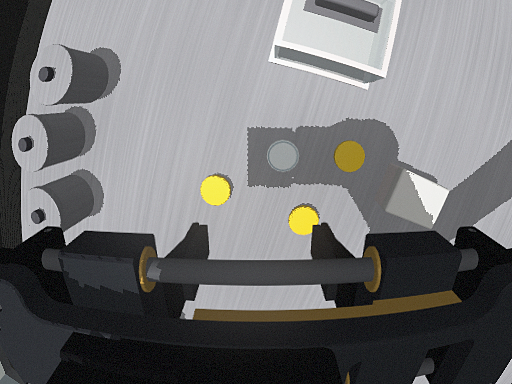

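servo_tool:
  deltas:
    - {"slide": [0, 1, 0], "spin": 0}
    - {"slide": [0, 1, 0], "spin": 0}
    - {"slide": [0, -1, 0], "spin": 0}
    - {"slide": [0, -1, 0], "spin": 0}
    - {"slide": [0, 1, 0], "spin": 0}
    - {"slide": [0, 1, 0], "spin": 0}
    - {"slide": [0, -1, 0], "spin": 0}
    - {"slide": [0, -1, 0], "spin": 0}

```text
time_s: 35.7
tcp_pos: [0.5612, 0.4047, 0.201]
ee_rot: [[0.281, -0.959, 0.036], [-0.959, -0.282, -0.021], [0.031, -0.028, -0.999]]
wrist_force: [0.3, 0.9, 0.6]
gripper_width: 0.707
```

servo_tool:
  deltas:
    - {"slide": [1, 0, 0], "spin": 0}
    - {"slide": [1, 0, 0], "spin": 0}
    - {"slide": [-1, 0, 0], "spin": 0}
    - {"slide": [-1, 0, 0], "spin": 0}
    - {"slide": [1, 0, 0], "spin": 0}
    - {"slide": [1, 0, 0], "spin": 0}
    - {"slide": [-1, 0, 0], "spin": 0}
    - {"slide": [-1, 0, 0], "spin": 0}

```text
time_s: 36.5
tcp_pos: [0.5653, 0.3914, 0.2019]
ee_rot: [[0.267, -0.963, 0.034], [-0.963, -0.268, -0.024], [0.032, -0.026, -0.999]]
wrist_force: [0.4, -0.3, -0.3]
gripper_width: 0.703
```

servo_tool:
  deltas:
    - {"slide": [0, 0, 1], "spin": 0}
    - {"slide": [0, 0, 1], "spin": 0}
    - {"slide": [0, 0, 1], "spin": 0}
    - {"slide": [0, 0, 0], "spin": 0}

```text
time_s: 36.9
tcp_pos: [0.568, 0.3883, 0.1273]
ee_rot: [[0.266, -0.963, 0.036], [-0.963, -0.267, -0.021], [0.03, -0.029, -0.999]]
wrist_force: [-0.8, -0.0, -0.2]
gripper_width: 0.708
```

servo_tool:
  deltas:
    - {"slide": [0, 0, -1], "spin": 0}
    - {"slide": [0, 0, -1], "spin": 0}
    - {"slide": [0, 0, -1], "spin": 0}
    - {"slide": [0, 0, 0], "spin": 0}

```text
time_s: 37.3
tcp_pos: [0.5666, 0.3866, 0.2088]
ee_rot: [[0.264, -0.964, 0.038], [-0.964, -0.265, -0.023], [0.032, -0.031, -0.999]]
wrist_force: [0.2, -0.5, 0.6]
gripper_width: 0.708
```

```bash
python3 - <<'E'
from h import *
W=load('w12');crop('w12',240,110,370,200,6,'w12c')
print(back(W,283,156,.012,True))
snap('wrist','w13');crop('w13',220,90,350,180,6,'w13c')
E
```

```text
[0.55626161 0.39155304 0.012     ]
```

View pics/w13c.png

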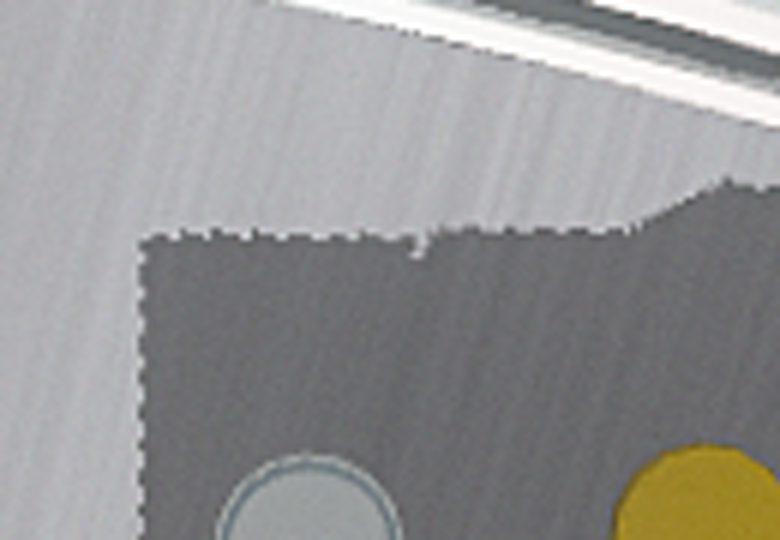

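```bash
python3 - <<'E'
from h import *
W=load('w13')
print(back(W,271.3,180.3,.012,True))
E
python3 d.py .5563 .3918 .03
```

```text
[0.55701164 0.39035847 0.012     ]
[0.5657 0.386  0.2067] [[0.263, -0.964, 0.035], [-0.964, -0.264, -0.024], [0.033, -0.027, -0.999]] 0.706346249544612 yaw 15.266901871844098
delta flat [-0.324  0.303  7.07 ] true [-0.557  0.497  7.044]
```

servo_tool:
  deltas:
    - {"slide": [-0.13, 0.12, 0.6], "spin": -0.06}
    - {"slide": [-0.13, 0.12, 0.9], "spin": -0.06}
    - {"slide": [-0.13, 0.12, 0.9], "spin": 0}
    - {"slide": [-0.13, 0.12, 0.9], "spin": 0}
    - {"slide": [0, 0, 0.9], "spin": 0}
    - {"slide": [0, 0, 0.9], "spin": 0}
    - {"slide": [0, 0, 0.8], "spin": 0}
    - {"slide": [0, 0, 0.5], "spin": 0}
    - {"slide": [0, 0, 0.2], "spin": 0}

```text
time_s: 38.25
tcp_pos: [0.5561, 0.3866, 0.0375]
ee_rot: [[0.275, -0.961, 0.035], [-0.961, -0.276, -0.023], [0.032, -0.028, -0.999]]
wrist_force: [-0.9, 0.3, 0.4]
gripper_width: 0.706
```

```bash
python3 d.py .5566 .391 .004
```

```text
[0.5561 0.3866 0.0375] [[0.275, -0.961, 0.035], [-0.961, -0.276, -0.023], [0.032, -0.028, -0.999]] 0.706404994251744 yaw 15.992792428110945
delta flat [-0.163 -0.067  1.342] true [-0.206 -0.031  1.337]
```

servo_tool:
  deltas:
    - {"slide": [-0.2, -0.03, 0.4], "spin": 0}
    - {"slide": [0, 0, 0.4], "spin": 0}
    - {"slide": [0, 0, 0.3], "spin": 0}
    - {"slide": [0, 0, 0.18], "spin": 0}

```text
time_s: 38.65
tcp_pos: [0.5577, 0.3921, 0.0049]
ee_rot: [[0.276, -0.961, 0.038], [-0.961, -0.276, -0.021], [0.031, -0.031, -0.999]]
wrist_force: [0.2, 0.7, 0.2]
gripper_width: 0.706
```

```bash
python3 d.py .5566 .391 .004
```

```text
[0.5577 0.3921 0.0049] [[0.276, -0.961, 0.038], [-0.961, -0.276, -0.021], [0.031, -0.031, -0.999]] 0.7062401316937078 yaw 15.999785412908523
delta flat [0.031 0.055 0.038] true [0.03  0.056 0.037]
```

servo_tool:
  deltas:
    - {"slide": [0.03, 0.05, 0.06], "spin": 0}

```text
time_s: 38.75
tcp_pos: [0.5567, 0.391, 0.0029]
ee_rot: [[0.276, -0.961, 0.038], [-0.961, -0.277, -0.021], [0.031, -0.03, -0.999]]
wrist_force: [1.0, 0.4, 0.4]
gripper_width: 0.705
```

servo_tool:
  deltas:
    - {"slide": [0, 0, 0.01], "spin": 0}
    - {"slide": [0, 0, 0.01], "spin": 0}
    - {"slide": [0, 0, 0.01], "spin": 0}
    - {"slide": [0, 0, 0], "spin": 0}
  gripper: 255

```text
time_s: 39.15
tcp_pos: [0.5572, 0.3913, 0.0033]
ee_rot: [[0.276, -0.96, 0.039], [-0.961, -0.277, -0.02], [0.03, -0.032, -0.999]]
wrist_force: [-0.1, 0.4, 0.2]
gripper_width: 0.447
```

```bash
python3 d.py .5359 -.2292 .2
```

```text
[0.5572 0.3913 0.0033] [[0.276, -0.96, 0.039], [-0.961, -0.277, -0.02], [0.03, -0.032, -0.999]] 0.446840127237513 yaw 16.01144319928838
delta flat [23.623  7.664 -7.87 ] true [23.849  7.43  -7.399]
```

servo_tool:
  deltas:
    - {"slide": [0, 0, -0.6], "spin": 0}
    - {"slide": [0, 0, -1], "spin": 0}
    - {"slide": [0, 0, -1], "spin": 0}
    - {"slide": [0, 0, -1], "spin": 0}
    - {"slide": [0, 0, -1], "spin": 0}
    - {"slide": [0, 0, -1], "spin": 0}
    - {"slide": [0.5, 0.15, -0.8], "spin": 0}
    - {"slide": [0.9, 0.3, -0.3], "spin": 0}
    - {"slide": [0.95, 0.31, 0], "spin": 0}
    - {"slide": [0.95, 0.31, 0], "spin": 0}

```text
time_s: 40.15
tcp_pos: [0.5486, 0.3096, 0.1923]
ee_rot: [[0.281, -0.958, 0.051], [-0.959, -0.282, -0.011], [0.025, -0.046, -0.999]]
wrist_force: [0.1, -0.7, -0.5]
gripper_width: 0.448
```

servo_tool:
  deltas:
    - {"slide": [0.95, 0.31, 0], "spin": 0}
    - {"slide": [0.95, 0.31, 0], "spin": 0}
    - {"slide": [0.95, 0.31, 0], "spin": 0}
    - {"slide": [0.95, 0.31, 0], "spin": 0}
    - {"slide": [0.95, 0.31, 0], "spin": 0}
    - {"slide": [0.95, 0.31, 0], "spin": 0}
    - {"slide": [0.95, 0.31, 0], "spin": 0}
    - {"slide": [0.95, 0.31, 0], "spin": 0}
    - {"slide": [0.95, 0.31, 0], "spin": 0}
    - {"slide": [0.95, 0.31, 0], "spin": 0}

```text
time_s: 41.15
tcp_pos: [0.5406, 0.0502, 0.2104]
ee_rot: [[0.284, -0.956, 0.07], [-0.959, -0.284, -0.0], [0.02, -0.067, -0.998]]
wrist_force: [0.9, -0.1, 0.2]
gripper_width: 0.446
```

```bash
python3 d.py .5359 -.2292 .16
```

```text
[0.5406 0.0502 0.2104] [[0.284, -0.956, 0.07], [-0.959, -0.284, -0.0], [0.02, -0.067, -0.998]] 0.4457326092105439 yaw 16.48781160225036
delta flat [10.661  3.352  2.014] true [10.619  3.493  1.997]
```

servo_tool:
  deltas:
    - {"slide": [0.95, 0.31, 0], "spin": 0}
    - {"slide": [0.95, 0.31, 0], "spin": 0}
    - {"slide": [0.95, 0.31, 0], "spin": 0}
    - {"slide": [0.95, 0.31, 0], "spin": 0}
    - {"slide": [0.95, 0.31, 0], "spin": 0}
    - {"slide": [0.95, 0.31, 0], "spin": 0}
    - {"slide": [0.95, 0.31, 0], "spin": 0}
    - {"slide": [0.95, 0.31, 0], "spin": 0}
    - {"slide": [0.95, 0.31, 0], "spin": 0}
    - {"slide": [0.95, 0.31, 0], "spin": 0}

```text
time_s: 42.15
tcp_pos: [0.5327, -0.2101, 0.2259]
ee_rot: [[0.286, -0.954, 0.091], [-0.958, -0.287, 0.001], [0.025, -0.087, -0.996]]
wrist_force: [0.7, -0.4, -0.6]
gripper_width: 0.451
```

servo_tool:
  deltas:
    - {"slide": [0, -1, 0], "spin": 0}
    - {"slide": [0, -1, 0], "spin": 0}
    - {"slide": [0, 0, 0], "spin": 0}
    - {"slide": [0, 1, 0], "spin": 0}
    - {"slide": [0, 1, 0], "spin": 0}
    - {"slide": [0, 0, 0], "spin": 0}

```text
time_s: 42.75
tcp_pos: [0.5309, -0.2137, 0.2329]
ee_rot: [[0.281, -0.955, 0.098], [-0.959, -0.283, -0.0], [0.028, -0.094, -0.995]]
wrist_force: [-0.2, 1.2, -0.1]
gripper_width: 0.445
```

servo_tool:
  deltas:
    - {"slide": [0, -1, 0], "spin": 0}
    - {"slide": [0, 1, 0], "spin": 0}
    - {"slide": [0, -1, 0], "spin": 0}
    - {"slide": [0, 1, 0], "spin": 0}
    - {"slide": [0, -1, 0], "spin": 0}
    - {"slide": [0, 1, 0], "spin": 0}

```text
time_s: 43.35
tcp_pos: [0.5275, -0.2127, 0.2345]
ee_rot: [[0.283, -0.954, 0.095], [-0.959, -0.284, -0.001], [0.027, -0.09, -0.996]]
wrist_force: [-0.3, 0.4, 0.0]
gripper_width: 0.449
```

```bash
python3 d.py .5359 -.2292 .16
```

```text
[ 0.5275 -0.2127  0.2345] [[0.283, -0.954, 0.095], [-0.959, -0.284, -0.001], [0.027, -0.09, -0.996]] 0.4490835347368123 yaw 16.446940327595414
delta flat [ 0.729 -0.137  2.981] true [0.647 0.135 3.   ]
```

```bash
python3 -c "
from h import *
s=sense();print(s['joints'].round(3),s['tcp_pos'].round(4))"
```

```text
[ -5.939  13.502 -10.078  -0.602 -61.022  22.724] [ 0.5275 -0.2127  0.2345]
```

servo_tool:
  deltas:
    - {"slide": [0, 0, 0], "spin": 0}
    - {"slide": [0, 0, 0], "spin": 0}
    - {"slide": [0, 0, 0], "spin": 0}
    - {"slide": [0, 0, 0], "spin": 0}
    - {"slide": [0, 0, 0], "spin": 0}

```text
time_s: 43.85
tcp_pos: [0.5263, -0.2125, 0.2374]
ee_rot: [[0.283, -0.954, 0.097], [-0.959, -0.284, -0.001], [0.028, -0.093, -0.995]]
wrist_force: [-0.4, -0.1, -0.0]
gripper_width: 0.451
```

```bash
python3 -c "
from h import *
s=sense();print(s['joints'].round(3),s['tcp_pos'].round(4))"
```

```text
[ -5.928  13.195 -10.08   -0.604 -61.167  22.716] [ 0.5263 -0.2125  0.2374]
```

servo_tool:
  deltas:
    - {"slide": [0, 0, 0.5], "spin": 0}
    - {"slide": [0, 0, 0.5], "spin": 0}
    - {"slide": [0, 0, 0.5], "spin": 0}
    - {"slide": [0, 0, 0.5], "spin": 0}

```text
time_s: 44.25
tcp_pos: [0.5324, -0.2124, 0.1849]
ee_rot: [[0.283, -0.954, 0.1], [-0.959, -0.285, -0.001], [0.029, -0.096, -0.995]]
wrist_force: [0.5, 0.2, 0.4]
gripper_width: 0.444
```

```bash
python3 -c "
from h import *
s=sense();print(s['joints'].round(3),s['tcp_pos'].round(4))"
```

```text
[ -5.856  16.139 -14.012  -0.653 -54.139  22.747] [ 0.5324 -0.2124  0.1849]
```

servo_tool:
  deltas:
    - {"slide": [-0.6, -0.7, 0], "spin": 0}
    - {"slide": [-0.75, -0.9, 0], "spin": 0}
    - {"slide": [-0.75, -0.9, 0], "spin": 0}
    - {"slide": [-0.75, -0.9, 0], "spin": 0}
    - {"slide": [-0.75, -0.9, 0], "spin": 0}
    - {"slide": [-0.75, -0.9, 0], "spin": 0}
    - {"slide": [-0.75, -0.9, 0], "spin": 0}
    - {"slide": [-0.75, -0.9, 0], "spin": 0}
    - {"slide": [-0.75, -0.9, 0], "spin": 0}
    - {"slide": [-0.7, -0.8, 0], "spin": 0}

```text
time_s: 45.25
tcp_pos: [0.6872, 0.0308, 0.1778]
ee_rot: [[0.277, -0.958, 0.072], [-0.961, -0.278, -0.001], [0.021, -0.069, -0.997]]
wrist_force: [0.4, -1.3, -0.3]
gripper_width: 0.444
```

servo_tool:
  deltas:
    - {"slide": [0, 1, 0], "spin": 0}
    - {"slide": [0, 1, 0], "spin": 0}
    - {"slide": [0, -1, 0], "spin": 0}
    - {"slide": [0, -1, 0], "spin": 0}
    - {"slide": [0, 1, 0], "spin": 0}
    - {"slide": [0, 1, 0], "spin": 0}
    - {"slide": [0, -1, 0], "spin": 0}
    - {"slide": [0, -1, 0], "spin": 0}

```text
time_s: 46.05
tcp_pos: [0.6749, 0.0327, 0.152]
ee_rot: [[0.281, -0.959, 0.033], [-0.959, -0.282, -0.009], [0.018, -0.029, -0.999]]
wrist_force: [0.9, -0.0, 0.8]
gripper_width: 0.445
```

servo_tool:
  deltas:
    - {"slide": [0.7, 0.7, 0], "spin": 0}
    - {"slide": [0.84, 0.83, 0], "spin": 0}
    - {"slide": [0.84, 0.83, 0], "spin": 0}
    - {"slide": [0.84, 0.83, 0], "spin": 0}
    - {"slide": [0.84, 0.83, 0], "spin": 0}
    - {"slide": [0.84, 0.83, 0], "spin": 0}
    - {"slide": [0.84, 0.83, 0], "spin": 0}
    - {"slide": [0.84, 0.83, 0], "spin": 0}
    - {"slide": [0.84, 0.83, 0], "spin": 0}
    - {"slide": [0.6, 0.6, 0], "spin": 0}

```text
time_s: 47.05
tcp_pos: [0.535, -0.2206, 0.1312]
ee_rot: [[0.288, -0.958, 0.012], [-0.958, -0.288, -0.009], [0.012, -0.009, -1.0]]
wrist_force: [0.7, -1.0, 0.4]
gripper_width: 0.45
```

```bash
python3 d.py .5362 -.2297 .084
```

```text
[ 0.535  -0.2206  0.1312] [[0.288, -0.958, 0.012], [-0.958, -0.288, -0.009], [0.012, -0.009, -1.0]] 0.449804445145904 yaw 16.734257483527188
delta flat [0.363 0.059 1.886] true [0.341 0.075 1.89 ]
```

servo_tool:
  deltas:
    - {"slide": [0.05, 0.02, 0.15], "spin": 0}
    - {"slide": [0.05, 0.02, 0.15], "spin": 0}
    - {"slide": [0.05, 0.02, 0.15], "spin": 0}
    - {"slide": [0.05, 0.02, 0.15], "spin": 0}
    - {"slide": [0.05, 0.02, 0.15], "spin": 0}
    - {"slide": [0.05, 0.02, 0.15], "spin": 0}
    - {"slide": [0, 0.02, 0.15], "spin": 0}
    - {"slide": [0, 0.02, 0.15], "spin": 0}
    - {"slide": [0, 0.02, 0.15], "spin": 0}
    - {"slide": [0, 0.02, 0.1], "spin": 0}

```text
time_s: 48.05
tcp_pos: [0.5318, -0.2289, 0.0878]
ee_rot: [[0.288, -0.957, 0.007], [-0.957, -0.288, -0.008], [0.009, -0.004, -1.0]]
wrist_force: [-0.4, -0.6, -0.7]
gripper_width: 0.449
```

```bash
python3 d.py .5362 -.2297 .084;  python3 - <<'E'
from h import *
snap('wrist','w14');crop('w14',110,80,400,300,2.7,'w14c')
E
```

```text
[ 0.5318 -0.2289  0.0878] [[0.288, -0.957, 0.007], [-0.957, -0.288, -0.008], [0.009, -0.004, -1.0]] 0.44943440884755714 yaw 16.762406839503825
delta flat [ 0.082 -0.159  0.152] true [ 0.08  -0.158  0.153]
```

View pics/w14c.png

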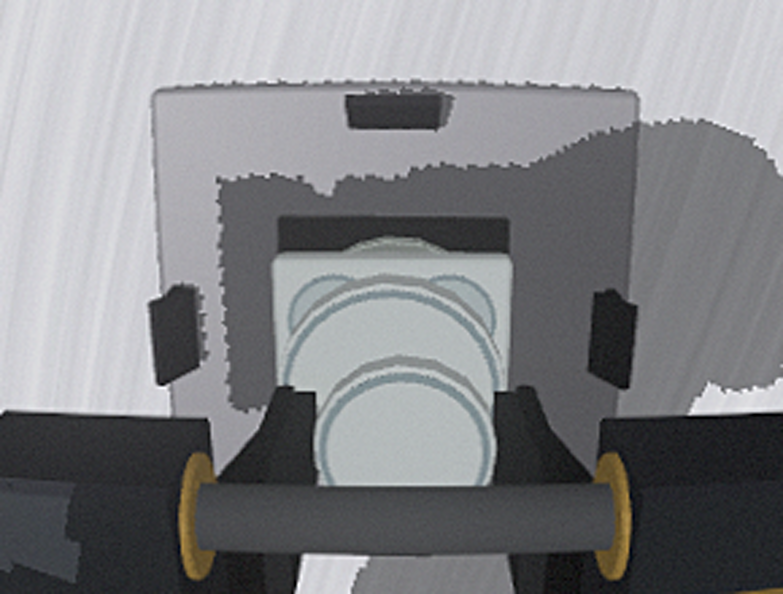

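```bash
python3 - <<'E'
from h import *
from scipy.optimize import least_squares
W=load('w14');f=lambda u,v:((u+.5)/2.7-.5+110,(v+.5)/2.7-.5+80)
def fit(p,z,r):
    P=np.array([back(W,*f(*a),z,True)[:2] for a in p])
    s=least_squares(lambda q:np.hypot(*(P-q[:2]).T)-r,[.536,-.228]);print(s.x,s.fun.round(4))
fit([(316,450),(496,450),(405,372),(340,398),(472,398)],.0965,.0195)
fit([(285,378),(501,378),(392,290),(315,322),(468,322)],.068,.0277)
E
```

```text
[ 0.53150845 -0.2280022 ] [-0.0001 -0.0001  0.0001 -0.0001 -0.    ]
[ 0.53503181 -0.22797592] [-0.0006 -0.0004  0.0006 -0.0002 -0.0004]
```

servo_tool:
  deltas:
    - {"slide": [0.07, -0.13, 0.2], "spin": 0}
    - {"slide": [0, 0, 0.2], "spin": 0}
    - {"slide": [0, 0, 0.15], "spin": 0}
    - {"slide": [0, 0, 0.05], "spin": 0}

```text
time_s: 48.5
tcp_pos: [0.5358, -0.2299, 0.0715]
ee_rot: [[0.288, -0.958, 0.007], [-0.958, -0.288, -0.008], [0.009, -0.004, -1.0]]
wrist_force: [-1.5, 1.9, 2.8]
gripper_width: 0.446
```

```bash
python3 d.py .5358 -.2297 .0713
```

```text
[ 0.5358 -0.2299  0.0715] [[0.288, -0.958, 0.007], [-0.958, -0.288, -0.008], [0.009, -0.004, -1.0]] 0.44611707020380814 yaw 16.748438565040928
delta flat [-0.008 -0.002  0.006] true [-0.008 -0.002  0.006]
```

Spot on, in light contact (2.8 N). Release and look.

servo_tool:
  deltas:
    - {"slide": [0, 0, 0], "spin": 0}
    - {"slide": [0, 0, 0], "spin": 0}
    - {"slide": [0, 0, 0], "spin": 0}
  gripper: 110

```text
time_s: 48.8
tcp_pos: [0.536, -0.23, 0.0715]
ee_rot: [[0.288, -0.958, 0.007], [-0.958, -0.288, -0.008], [0.01, -0.004, -1.0]]
wrist_force: [0.0, 0.9, 0.1]
gripper_width: 0.559
```

servo_tool:
  deltas:
    - {"slide": [0, 0, -0.5], "spin": 0}
    - {"slide": [0, 0, -1], "spin": 0}
    - {"slide": [-0.2, 0, -1], "spin": 0}
    - {"slide": [-0.4, 0, -1], "spin": 0}
    - {"slide": [-0.4, 0, -1], "spin": 0}
    - {"slide": [-0.4, 0, -1], "spin": 0}

```text
time_s: 49.4
tcp_pos: [0.5229, -0.1953, 0.2144]
ee_rot: [[0.286, -0.958, 0.002], [-0.958, -0.286, -0.007], [0.008, 0.001, -1.0]]
wrist_force: [0.7, -0.5, -0.4]
gripper_width: 0.572
```

```bash
python3 d.py .55 .25 .22; python3 - <<'E'
from h import *
snap('wrist','w15');crop('w15',180,80,340,240,5,'w15c')
snap('side','d15');crop('d15',220,100,340,190,6,'d15c')
E
```

```text
[ 0.5229 -0.1953  0.2144] [[0.286, -0.958, 0.002], [-0.958, -0.286, -0.007], [0.008, 0.001, -1.0]] 0.571916141613899 yaw 16.629096035421085
delta flat [-16.757  -6.135  -0.222] true [-16.755  -6.134  -0.354]
```

View pics/w15c.png

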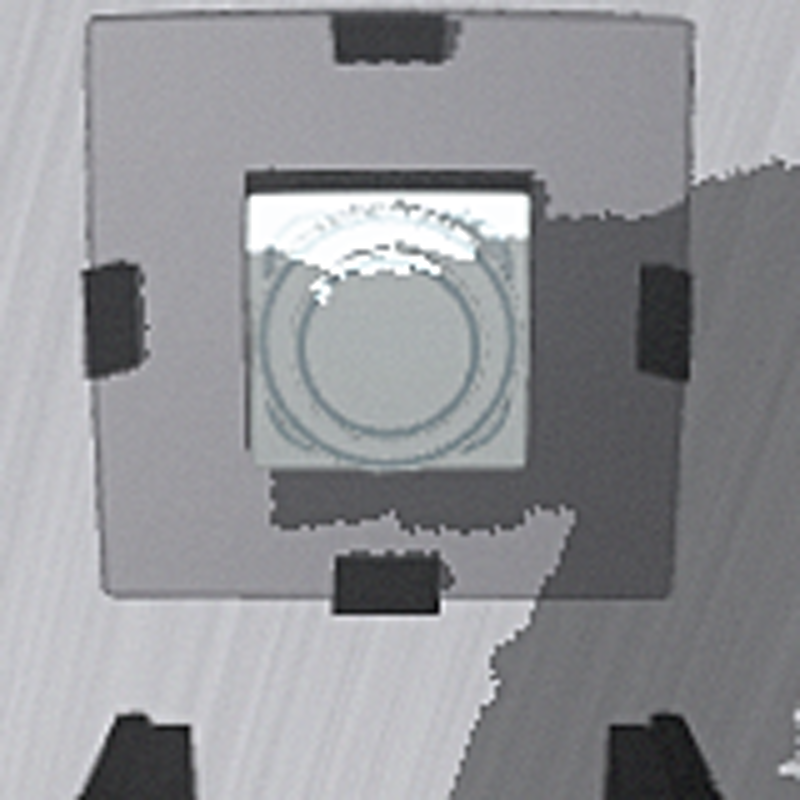

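View pics/d15c.png

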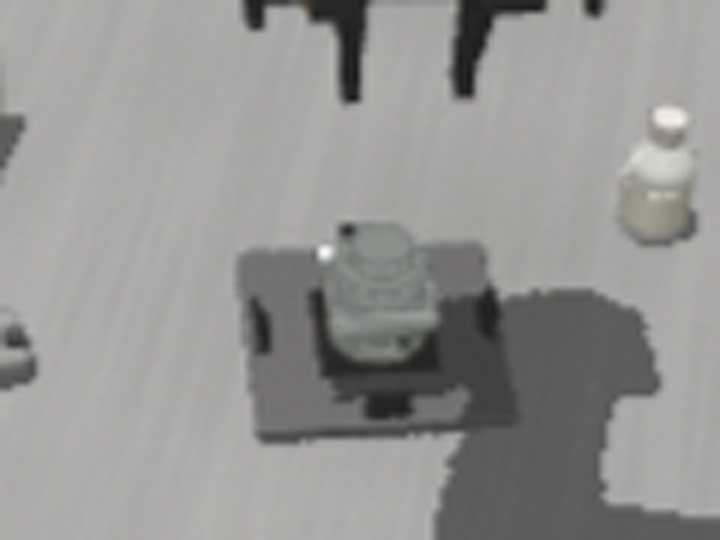

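servo_tool:
  deltas:
    - {"slide": [-0.7, -0.3, -0.2], "spin": 0}
    - {"slide": [-0.95, -0.36, -0.2], "spin": 0}
    - {"slide": [-0.95, -0.36, -0.2], "spin": 0}
    - {"slide": [-0.95, -0.36, -0.1], "spin": 0}
    - {"slide": [-0.95, -0.36, 0], "spin": 0}
    - {"slide": [-0.95, -0.36, 0], "spin": 0}
    - {"slide": [-0.95, -0.36, 0], "spin": 0}
    - {"slide": [-0.95, -0.36, 0], "spin": 0}
    - {"slide": [-0.95, -0.36, 0], "spin": 0}
    - {"slide": [-0.95, -0.36, 0], "spin": 0}
  gripper: 0

```text
time_s: 50.5
tcp_pos: [0.5424, 0.0571, 0.2386]
ee_rot: [[0.281, -0.96, 0.015], [-0.96, -0.281, -0.008], [0.012, -0.012, -1.0]]
wrist_force: [0.0, 0.3, 0.2]
gripper_width: 0.999
```

servo_tool:
  deltas:
    - {"slide": [-0.95, -0.36, 0], "spin": 0}
    - {"slide": [-0.95, -0.36, 0], "spin": 0}
    - {"slide": [-0.95, -0.36, 0], "spin": 0}
    - {"slide": [-0.95, -0.36, 0], "spin": 0}
    - {"slide": [-0.95, -0.36, 0], "spin": 0}
    - {"slide": [-0.95, -0.36, 0], "spin": 0}
    - {"slide": [-0.6, -0.2, 0], "spin": 0}
    - {"slide": [-0.2, 0, 0], "spin": 0}

```text
time_s: 51.3
tcp_pos: [0.552, 0.2373, 0.238]
ee_rot: [[0.283, -0.959, 0.014], [-0.959, -0.283, -0.008], [0.012, -0.011, -1.0]]
wrist_force: [-0.2, -0.4, 0.0]
gripper_width: 0.997
```

```bash
python3 d.py .55 .22 .22; python3 - <<'E'
from h import *
snap('wrist','w16');crop('w16',160,60,360,260,4,'w16c')
E
```

```text
[0.552  0.2373 0.238 ] [[0.283, -0.959, 0.014], [-0.959, -0.283, -0.008], [0.012, -0.011, -1.0]] 0.9974211186920625 yaw 16.41543001572947
delta flat [0.639 0.273 0.722] true [0.631 0.281 0.726]
```

View pics/w16c.png

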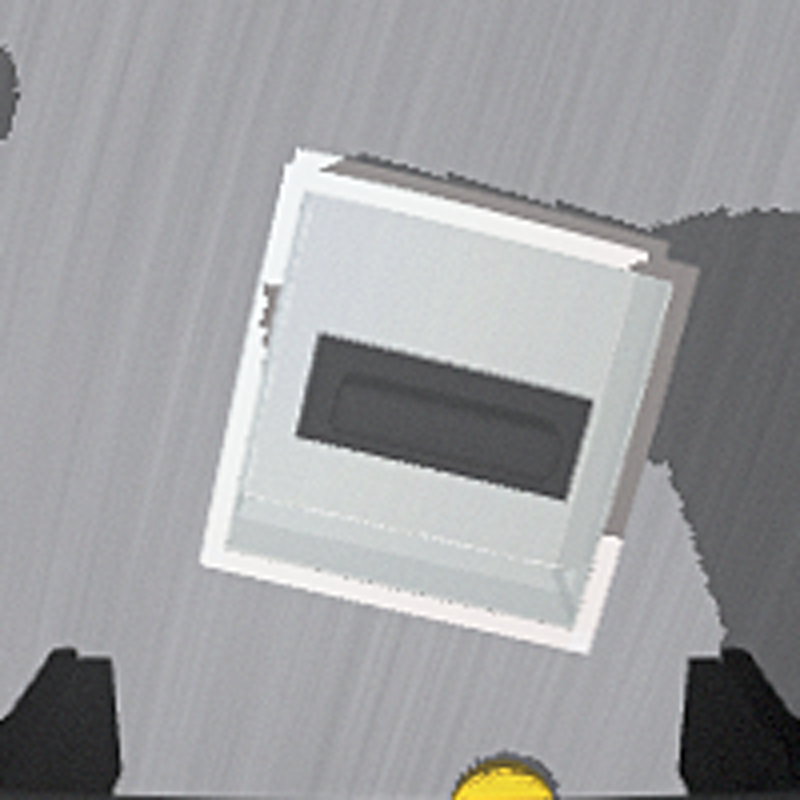

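View pics/w16.png

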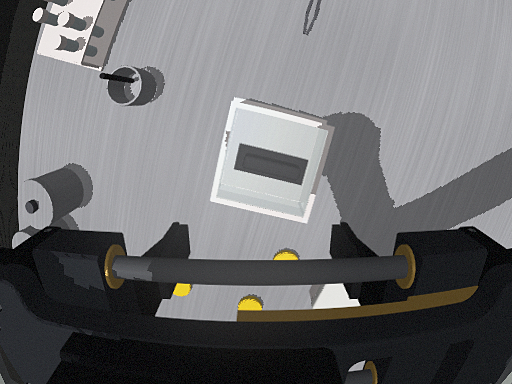

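```bash
python3 - <<'E'
from h import *
W=load('w16');print(W['eye'])
f=lambda u,v:((u+.5)/4-.5+160,(v+.5)/4-.5+60)
def quad(pts,z):
    P=np.array([back(W,*f(*a),z,True)[:2] for a in pts]);print(z,P.mean(0).round(4))
    for i in range(4):
        d=P[(i+1)%4]-P[i];print('  ',np.hypot(*d).round(4),((np.degrees(np.arctan2(d[1],d[0]))+45)%90-45).round(2))
for z in(.102,.078): quad([(319,334),(593,399),(568,499),(297,436)],z)
quad([(297,150),(698,267),(585,655),(205,565)],.004)
quad([(345,372),(562,428),(552,470),(335,420)],.102)
E
```

```text
[0.57245209 0.16243538 0.40118908]
0.102 [0.5488 0.2135]
   0.0719 3.25
   0.0271 4.44
   0.0723 3.19
   0.0271 3.5
0.078 [0.5469 0.2176]
   0.0776 3.25
   0.0293 4.44
   0.0781 3.19
   0.0292 3.5
0.004 [0.5405 0.2293]
   0.1398 0.83
   0.1436 2.82
   0.1402 2.48
   0.1476 2.63
0.102 [0.5474 0.2146]
   0.0574 2.02
   0.0113 4.87
   0.0575 3.39
   0.0127 4.22
```

```bash
crop() { :; }; python3 - <<'E'
from h import *
W=load('w16');crop('w16',205,95,335,225,6,'w16d')
f=lambda u,v:((u+.5)/4-.5+160,(v+.5)/4-.5+60)
for a,b in [((205,565),(585,655)),((297,150),(205,565)),((300,190),(650,265)),((232,548),(575,630))]:
  for z in(.004,.078):
    d=back(W,*f(*b),z,True)-back(W,*f(*a),z,True);print(a,b,z,np.hypot(*d[:2]).round(4),np.degrees(np.arctan2(d[1],d[0])).round(2))
# predict
t=np.radians(3.0)
for c in [(.5474,.2146)]:
  for nm,h,z in(('rim',.064,.0),('top',.058,.078)):
    print(nm,[tuple(np.round((np.array(proj(W,[c[0]+np.cos(t)*sx*h-np.sin(t)*sy*h,c[1]+np.sin(t)*sx*h+np.cos(t)*sy*h,z],True))-[160,60]+.5)*4-.5).astype(int)) for sx,sy in((1,-1),(-1,-1),(-1,1),(1,1))])
  for nm,z in(('bartop',.102),('barbot',.078)):
    print(nm,[tuple(np.round((np.array(proj(W,[c[0]+np.cos(t)*sx*.03-np.sin(t)*sy*.007,c[1]+np.sin(t)*sx*.03+np.cos(t)*sy*.007,z],True))-[160,60]+.5)*4-.5).astype(int)) for sx,sy in((1,-1),(-1,-1),(-1,1),(1,1))])
E
```

```text
(205, 565) (585, 655) 0.004 0.1402 -177.52
(205, 565) (585, 655) 0.078 0.1141 -177.52
(297, 150) (205, 565) 0.004 0.1476 92.63
(297, 150) (205, 565) 0.078 0.1201 92.63
(300, 190) (650, 265) 0.004 0.1194 -175.18
(300, 190) (650, 265) 0.078 0.0972 -175.18
(232, 548) (575, 630) 0.004 0.1257 -177.58
(232, 548) (575, 630) 0.078 0.1023 -177.58
rim [(np.int64(299), np.int64(140)), (np.int64(668), np.int64(232)), (np.int64(571), np.int64(582)), (np.int64(220), np.int64(501))]
top [(np.int64(288), np.int64(152)), (np.int64(701), np.int64(256)), (np.int64(590), np.int64(643)), (np.int64(202), np.int64(554))]
bartop [(np.int64(341), np.int64(369)), (np.int64(569), np.int64(424)), (np.int64(555), np.int64(475)), (np.int64(329), np.int64(422))]
barbot [(np.int64(346), np.int64(357)), (np.int64(558), np.int64(408)), (np.int64(545), np.int64(455)), (np.int64(335), np.int64(406))]
```

View pics/w16d.png

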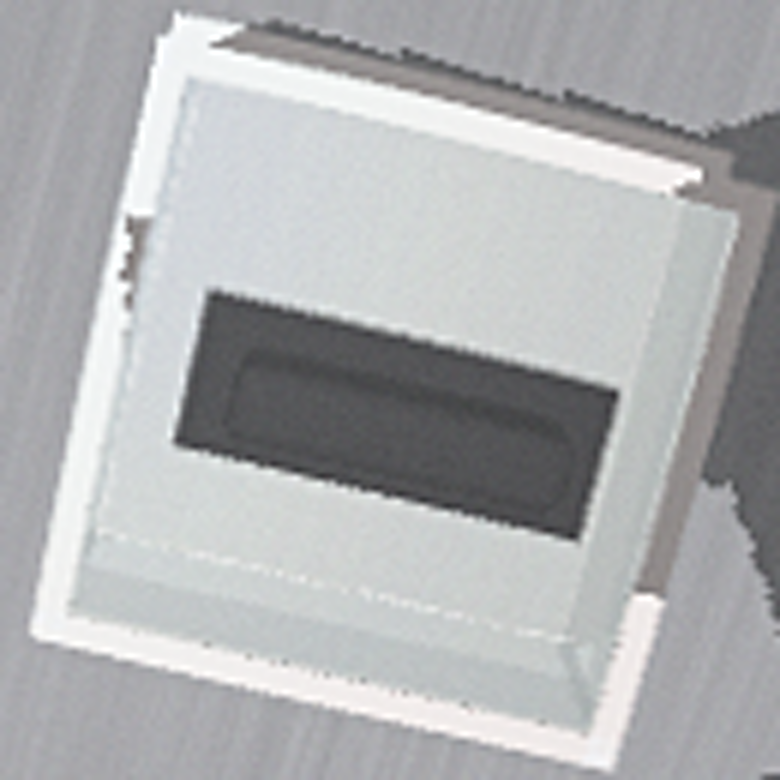

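servo_tool:
  deltas:
    - {"slide": [0, 0, 0.05], "spin": -0.6}
    - {"slide": [0, 0, 0.05], "spin": -1}
    - {"slide": [0, 0, 0.05], "spin": -1}
    - {"slide": [0, 0, 0.05], "spin": -1}
    - {"slide": [0, 0, 0.05], "spin": -1}
    - {"slide": [0, 0, 0.05], "spin": -1}
    - {"slide": [0, 0, 0.05], "spin": -1}
    - {"slide": [0, 0, 0.05], "spin": -1}
    - {"slide": [0, 0, 0.05], "spin": -1}
    - {"slide": [0, 0, 0.05], "spin": -0.7}

```text
time_s: 52.35
tcp_pos: [0.5497, 0.2253, 0.2267]
ee_rot: [[0.998, 0.058, 0.011], [0.058, -0.998, -0.011], [0.01, 0.011, -1.0]]
wrist_force: [-0.6, -0.6, -0.5]
gripper_width: 1.003
```

```bash
python3 d.py .547 .2165 .12; python3 - <<'E'
from h import *
snap('wrist','w17')
E
```

```text
[0.5497 0.2253 0.2267] [[0.998, 0.058, 0.011], [0.058, -0.998, -0.011], [0.01, 0.011, -1.0]] 1.0033277381530399 yaw 93.3472132617816
delta flat [-0.13   0.345  4.269] true [-0.173  0.296  4.271]
```

View pics/w17.png

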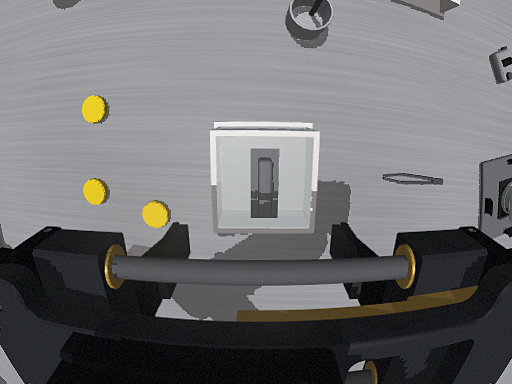

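```bash
python3 - <<'E'
from h import *
crop('w17',200,115,330,240,6,'w17c')
E
```

```text
(no output)
```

View pics/w17c.png

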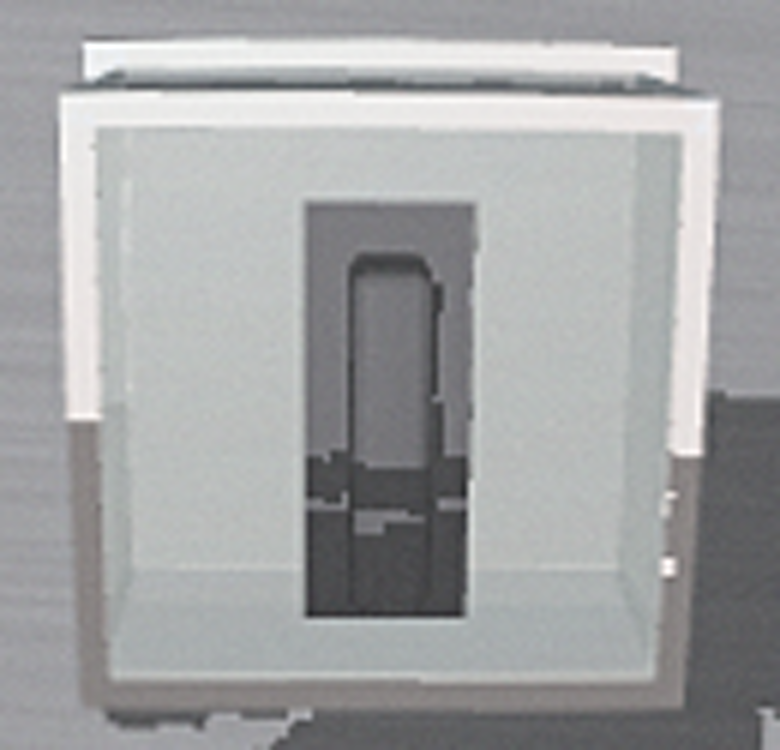

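```bash
python3 - <<'E'
from h import *
W=load('w17')
f=lambda u,v:((u+.5)/6-.5+200,(v+.5)/6-.5+115)
def quad(pts,z):
    P=np.array([back(W,*f(*a),z,True)[:2] for a in pts]);print(z,P.mean(0).round(4))
    for i in range(4):
        d=P[(i+1)%4]-P[i];print('  ',np.hypot(*d).round(4),((np.degrees(np.arctan2(d[1],d[0]))+45)%90-45).round(2))
quad([(60,95),(718,98),(685,707),(82,705)],.078)
quad([(350,270),(433,270),(431,605),(350,605)],.102)
quad([(304,202),(477,203),(466,617),(306,615)],.08)
E
```

```text
0.078 [0.5472 0.2175]
   0.1158 3.14
   0.1161 3.07
   0.1161 2.75
   0.1153 2.97
0.102 [0.5486 0.2176]
   0.0136 3.28
   0.0583 3.6
   0.014 3.02
   0.0582 3.23
0.08 [0.5475 0.2174]
   0.0302 2.99
   0.0771 2.76
   0.0297 2.26
   0.0767 3.13
```

servo_tool:
  deltas:
    - {"slide": [-0.06, 0.08, 0.5], "spin": 0.04}
    - {"slide": [-0.05, 0.08, 0.8], "spin": 0}
    - {"slide": [-0.05, 0.08, 0.9], "spin": 0}
    - {"slide": [0, 0.02, 0.9], "spin": 0}
    - {"slide": [0, 0, 0.8], "spin": 0}
    - {"slide": [0, 0, 0.6], "spin": 0}
    - {"slide": [0, 0, 0.3], "spin": 0}

```text
time_s: 53.1
tcp_pos: [0.545, 0.2106, 0.1003]
ee_rot: [[0.999, 0.033, 0.009], [0.033, -0.999, -0.011], [0.009, 0.011, -1.0]]
wrist_force: [-0.0, -0.1, -0.7]
gripper_width: 0.999
```

```bash
python3 d.py .5473 .2175 .087
```

```text
[0.545  0.2106 0.1003] [[0.999, 0.033, 0.009], [0.033, -0.999, -0.011], [0.009, 0.011, -1.0]] 0.999059772881656 yaw 91.8773375742435
delta flat [ 0.102 -0.273  0.533] true [ 0.097 -0.279  0.531]
```

servo_tool:
  deltas:
    - {"slide": [0.09, -0.25, 0.15], "spin": -0.12}
    - {"slide": [0, 0, 0.2], "spin": 0}
    - {"slide": [0, 0, 0.12], "spin": 0}

```text
time_s: 53.4
tcp_pos: [0.5471, 0.2163, 0.0873]
ee_rot: [[0.999, 0.048, 0.008], [0.048, -0.999, -0.012], [0.008, 0.012, -1.0]]
wrist_force: [0.8, -0.4, 0.2]
gripper_width: 1.0
```

```bash
python3 d.py .5473 .2175 .087
```

```text
[0.5471 0.2163 0.0873] [[0.999, 0.048, 0.008], [0.048, -0.999, -0.012], [0.008, 0.012, -1.0]] 0.9998691128015106 yaw 92.74050183230193
delta flat [ 0.012 -0.047  0.01 ] true [ 0.012 -0.047  0.01 ]
```

servo_tool:
  deltas:
    - {"slide": [0, -0.04, 0], "spin": 0}
    - {"slide": [0, 0, 0.01], "spin": 0}
    - {"slide": [0, 0, 0.01], "spin": 0}
    - {"slide": [0, 0, 0.01], "spin": 0}
    - {"slide": [0, 0, 0], "spin": 0}
    - {"slide": [0, 0, 0], "spin": 0}
    - {"slide": [0, 0, 0], "spin": 0}
    - {"slide": [0, 0, 0], "spin": 0}
  gripper: 255

```text
time_s: 54.2
tcp_pos: [0.5481, 0.2183, 0.0885]
ee_rot: [[0.999, 0.048, 0.012], [0.048, -0.999, -0.009], [0.012, 0.01, -1.0]]
wrist_force: [-0.2, 0.1, -0.1]
gripper_width: 0.36
```

servo_tool:
  deltas:
    - {"slide": [0, 0, 0], "spin": 0}
    - {"slide": [0, 0, 0], "spin": 0}
    - {"slide": [0, 0, 0], "spin": 0}
    - {"slide": [0, 0, 0], "spin": 0}

```text
time_s: 54.6
tcp_pos: [0.5481, 0.2182, 0.0885]
ee_rot: [[0.999, 0.047, 0.012], [0.048, -0.999, -0.009], [0.012, 0.01, -1.0]]
wrist_force: [-0.7, 0.5, -0.5]
gripper_width: 0.155
```

servo_tool:
  deltas:
    - {"slide": [0, 0, -0.5], "spin": 0}
    - {"slide": [0, 0, -0.8], "spin": 0}
    - {"slide": [0, 0, -0.9], "spin": 0}
    - {"slide": [0, 0, -0.9], "spin": 0}
    - {"slide": [0, 0, -0.9], "spin": 0}
    - {"slide": [0, 0.3, -0.4], "spin": 0}
    - {"slide": [0, 0.7, 0], "spin": 0}

```text
time_s: 55.3
tcp_pos: [0.5458, 0.1934, 0.2032]
ee_rot: [[0.999, 0.049, 0.006], [0.049, -0.999, -0.012], [0.005, 0.012, -1.0]]
wrist_force: [-0.2, -0.2, -2.2]
gripper_width: 0.158
```

```bash
python3 d.py .5361 -.2292 .2
```

```text
[0.5458 0.1934 0.2032] [[0.999, 0.049, 0.006], [0.049, -0.999, -0.012], [0.005, 0.012, -1.0]] 0.15826908964620645 yaw 92.81099606409077
delta flat [-1.215 16.866  0.126] true [-1.216 16.863  0.326]
```

servo_tool:
  deltas:
    - {"slide": [-0.07, 0.95, 0], "spin": 0}
    - {"slide": [-0.07, 0.95, 0], "spin": 0}
    - {"slide": [-0.07, 0.95, 0], "spin": 0}
    - {"slide": [-0.07, 0.95, 0], "spin": 0}
    - {"slide": [-0.07, 0.95, 0], "spin": 0}
    - {"slide": [-0.07, 0.95, 0], "spin": 0}
    - {"slide": [-0.07, 0.95, 0], "spin": 0}
    - {"slide": [-0.07, 0.95, 0], "spin": 0}
    - {"slide": [-0.07, 0.95, 0], "spin": 0}
    - {"slide": [-0.07, 0.95, 0], "spin": 0}

```text
time_s: 56.3
tcp_pos: [0.5257, -0.0669, 0.1946]
ee_rot: [[0.999, 0.042, -0.021], [0.042, -0.999, -0.017], [-0.022, 0.016, -1.0]]
wrist_force: [-0.2, 0.3, -2.9]
gripper_width: 0.157
```

```bash
python3 d.py .5361 -.2292 .2
```

```text
[ 0.5257 -0.0669  0.1946] [[0.999, 0.042, -0.021], [0.042, -0.999, -0.017], [-0.022, 0.016, -1.0]] 0.15700773693017156 yaw 92.38942065863051
delta flat [ 0.146  6.503 -0.218] true [ 0.141  6.506 -0.116]
```

servo_tool:
  deltas:
    - {"slide": [0.02, 0.9, 0], "spin": 0}
    - {"slide": [0.02, 0.9, 0], "spin": 0}
    - {"slide": [0.02, 0.9, 0], "spin": 0}
    - {"slide": [0.02, 0.9, 0], "spin": -0.1}
    - {"slide": [0.02, 0.9, 0], "spin": -0.3}
    - {"slide": [0, 0.8, 0], "spin": -0.5}
    - {"slide": [0, 0.5, 0], "spin": -0.5}
    - {"slide": [0, 0.1, 0], "spin": -0.3}

```text
time_s: 57.1
tcp_pos: [0.5218, -0.2302, 0.1853]
ee_rot: [[0.961, 0.272, -0.047], [0.272, -0.962, -0.012], [-0.048, -0.001, -0.999]]
wrist_force: [0.1, 0.1, -1.5]
gripper_width: 0.162
```

```bash
python3 d.py .5361 -.2292 .18; python3 - <<'E'
from h import *
snap('wrist','w18');snap('scene','s18');snap('side','d18');crop('s18',110,150,240,250,6,'s18c')
E
```

```text
[ 0.5218 -0.2302  0.1853] [[0.961, 0.272, -0.047], [0.272, -0.962, -0.012], [-0.048, -0.001, -0.999]] 0.16196809722175157 yaw 105.78349177497527
delta flat [0.561 0.115 0.211] true [0.571 0.115 0.184]
```

View pics/w18.png

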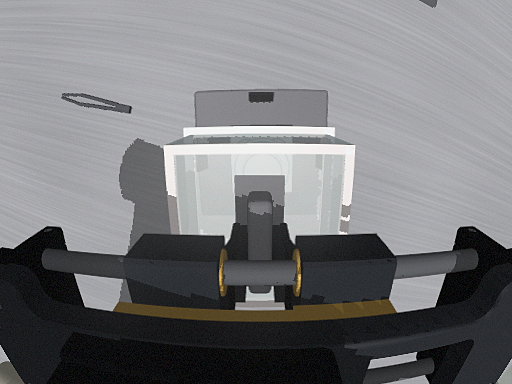

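View pics/s18c.png

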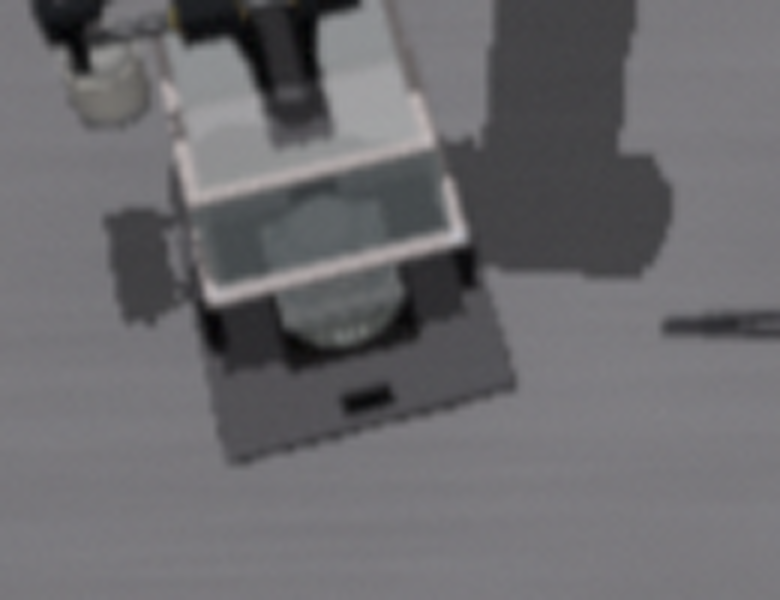

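servo_tool:
  deltas:
    - {"slide": [0, 0, -1], "spin": 0}
    - {"slide": [0, 0, -1], "spin": 0}
    - {"slide": [0, 0, 1], "spin": 0}
    - {"slide": [0, 0, -1], "spin": 0}
    - {"slide": [0, 0, 1], "spin": 0}
    - {"slide": [0, 0, -1], "spin": 0}
    - {"slide": [0, 0, 1], "spin": 0}
    - {"slide": [0, 0, -1], "spin": 0}

```text
time_s: 58.05
tcp_pos: [0.5058, -0.2235, 0.2206]
ee_rot: [[0.961, 0.262, -0.086], [0.263, -0.965, -0.001], [-0.083, -0.022, -0.996]]
wrist_force: [-0.3, -0.1, -5.1]
gripper_width: 0.158
```

servo_tool:
  deltas:
    - {"slide": [0, 0, 0], "spin": 0}
    - {"slide": [0, 0, 0], "spin": 0}
    - {"slide": [0, 0, 0], "spin": 0}
    - {"slide": [0, 0, 0], "spin": 0}
    - {"slide": [0, 0, 0], "spin": 0}

```text
time_s: 58.55
tcp_pos: [0.5074, -0.2238, 0.2236]
ee_rot: [[0.962, 0.263, -0.078], [0.263, -0.965, -0.004], [-0.076, -0.017, -0.997]]
wrist_force: [0.4, 0.4, -1.4]
gripper_width: 0.155
```

servo_tool:
  deltas:
    - {"slide": [0, 0, 0], "spin": 0}
    - {"slide": [0, 0, 0], "spin": 0}
    - {"slide": [0, 0, 0], "spin": 0}
    - {"slide": [0, 0, 0], "spin": 0}
    - {"slide": [0, 0, 0], "spin": 0}
    - {"slide": [0, 0, 0], "spin": 0}
    - {"slide": [0, 0, 0], "spin": 0}
    - {"slide": [0, 0, 0], "spin": 0}
    - {"slide": [0, 0, 0], "spin": 0}
    - {"slide": [0, 0, 0], "spin": 0}

```text
time_s: 59.55
tcp_pos: [0.5078, -0.2239, 0.2235]
ee_rot: [[0.962, 0.262, -0.077], [0.263, -0.965, -0.004], [-0.076, -0.017, -0.997]]
wrist_force: [-0.6, -0.9, -2.3]
gripper_width: 0.153
```

servo_tool:
  deltas:
    - {"slide": [0, 0, 0.1], "spin": 0}
    - {"slide": [0, 0, 0.1], "spin": 0}
    - {"slide": [0, 0, 0.1], "spin": 0}
    - {"slide": [0, 0, 0.1], "spin": 0}
    - {"slide": [0, 0, 0.1], "spin": 0}
    - {"slide": [0, 0, 0.1], "spin": 0}
    - {"slide": [0, 0, 0.1], "spin": 0}
    - {"slide": [0, 0, 0.1], "spin": 0}
    - {"slide": [0, 0, 0.1], "spin": 0}
    - {"slide": [0, 0, 0.1], "spin": 0}

```text
time_s: 60.55
tcp_pos: [0.5057, -0.224, 0.1963]
ee_rot: [[0.962, 0.262, -0.078], [0.263, -0.965, -0.004], [-0.076, -0.017, -0.997]]
wrist_force: [0.0, -0.1, -1.1]
gripper_width: 0.162
```

servo_tool:
  deltas:
    - {"slide": [0, 0, -1], "spin": 0}
    - {"slide": [0, 0, -1], "spin": 0}
    - {"slide": [0, 0, 0], "spin": 0}
    - {"slide": [0, 0, 0], "spin": 0}

```text
time_s: 60.95
tcp_pos: [0.5085, -0.2234, 0.2447]
ee_rot: [[0.962, 0.262, -0.082], [0.262, -0.965, -0.002], [-0.08, -0.019, -0.997]]
wrist_force: [0.1, -0.6, -1.4]
gripper_width: 0.157
```

servo_tool:
  deltas:
    - {"slide": [1, 0, 0], "spin": 0}
    - {"slide": [1, 0, 0], "spin": 0}
    - {"slide": [0, 0, 0], "spin": 0}
    - {"slide": [0, 0, 0], "spin": 0}

```text
time_s: 61.35
tcp_pos: [0.555, -0.2093, 0.2353]
ee_rot: [[0.961, 0.26, -0.089], [0.261, -0.965, 0.0], [-0.086, -0.024, -0.996]]
wrist_force: [0.6, 0.2, -2.0]
gripper_width: 0.157
```

servo_tool:
  deltas:
    - {"slide": [-1, 0, 0], "spin": 0}
    - {"slide": [-1, 0, 0], "spin": 0}
    - {"slide": [0, 0, 0], "spin": 0}
    - {"slide": [0, 0, 0], "spin": 0}

```text
time_s: 61.75
tcp_pos: [0.5019, -0.2225, 0.2358]
ee_rot: [[0.961, 0.259, -0.097], [0.261, -0.965, 0.002], [-0.093, -0.027, -0.995]]
wrist_force: [0.4, -0.0, -1.8]
gripper_width: 0.155
```

servo_tool:
  deltas:
    - {"slide": [0, 0, 1], "spin": 0}
    - {"slide": [0, 0, 1], "spin": 0}
    - {"slide": [0, 0, 0], "spin": 0}
    - {"slide": [0, 0, 0], "spin": 0}

```text
time_s: 62.15
tcp_pos: [0.4983, -0.2228, 0.1858]
ee_rot: [[0.961, 0.259, -0.093], [0.261, -0.965, 0.001], [-0.09, -0.025, -0.996]]
wrist_force: [0.4, -0.1, -1.6]
gripper_width: 0.159
```

servo_tool:
  deltas:
    - {"slide": [0, 0, -0.5], "spin": 0}
    - {"slide": [0, 0, -0.5], "spin": 0}
    - {"slide": [0, 0, -0.5], "spin": 0}
    - {"slide": [0, 0, -0.5], "spin": 0}
    - {"slide": [0, 0, -0.5], "spin": 0}
    - {"slide": [0, 0, -0.5], "spin": 0}
    - {"slide": [0, 0, 0], "spin": 0}

```text
time_s: 62.85
tcp_pos: [0.5107, -0.2237, 0.2718]
ee_rot: [[0.962, 0.262, -0.081], [0.262, -0.965, -0.004], [-0.079, -0.018, -0.997]]
wrist_force: [-0.2, 0.2, -2.0]
gripper_width: 0.156
```

servo_tool:
  deltas:
    - {"slide": [0, 0, 1], "spin": 0}
    - {"slide": [0, 0, 1], "spin": 0}
    - {"slide": [0, 0, 1], "spin": 0}
    - {"slide": [0, 0, 0], "spin": 0}

```text
time_s: 63.25
tcp_pos: [0.5068, -0.224, 0.1979]
ee_rot: [[0.962, 0.262, -0.073], [0.263, -0.965, -0.005], [-0.072, -0.015, -0.997]]
wrist_force: [0.2, 0.0, -2.8]
gripper_width: 0.156
```

servo_tool:
  deltas:
    - {"slide": [0.5, 0, 0], "spin": 0}
    - {"slide": [0.5, 0, 0], "spin": 0}
    - {"slide": [0.5, 0, 0], "spin": 0}
    - {"slide": [0.5, 0, 0], "spin": 0}
    - {"slide": [0, 0, 0], "spin": 0}

```text
time_s: 63.75
tcp_pos: [0.5635, -0.2102, 0.199]
ee_rot: [[0.962, 0.264, -0.064], [0.264, -0.964, -0.008], [-0.064, -0.009, -0.998]]
wrist_force: [0.1, 0.1, -1.2]
gripper_width: 0.156
```

servo_tool:
  deltas:
    - {"slide": [-0.5, 0, 0], "spin": 0}
    - {"slide": [-0.5, 0, 0], "spin": 0}
    - {"slide": [-0.5, 0, 0], "spin": 0}
    - {"slide": [-0.5, 0, 0], "spin": 0}
    - {"slide": [0, 0, 0], "spin": 0}

```text
time_s: 64.25
tcp_pos: [0.5093, -0.2245, 0.2028]
ee_rot: [[0.962, 0.263, -0.066], [0.263, -0.965, -0.007], [-0.065, -0.01, -0.998]]
wrist_force: [-0.5, -0.6, -2.0]
gripper_width: 0.154
```

servo_tool:
  deltas:
    - {"slide": [0, 0, -0.5], "spin": 0}
    - {"slide": [0, 0, -0.5], "spin": 0}
    - {"slide": [0, 0, -0.5], "spin": 0}
    - {"slide": [0, 0, -0.5], "spin": 0}
    - {"slide": [0, 0, -0.5], "spin": 0}
    - {"slide": [0, 0, 0], "spin": 0}
    - {"slide": [0, 0, 1], "spin": 0}
    - {"slide": [0, 0, 1], "spin": 0}
    - {"slide": [0, 0, 0.5], "spin": 0}
    - {"slide": [0, 0, 0], "spin": 0}

```text
time_s: 65.25
tcp_pos: [0.5124, -0.226, 0.2115]
ee_rot: [[0.963, 0.263, -0.053], [0.263, -0.965, -0.011], [-0.054, -0.004, -0.999]]
wrist_force: [-0.3, -0.2, -2.4]
gripper_width: 0.16
```

servo_tool:
  deltas:
    - {"slide": [0, 0, -0.5], "spin": 0}
    - {"slide": [0, 0, -0.5], "spin": 0}
    - {"slide": [0, 0, -0.5], "spin": 0}
    - {"slide": [0, 0, -0.5], "spin": 0}
    - {"slide": [0, 0, -0.5], "spin": 0}
    - {"slide": [0, 0, 0], "spin": 0}
    - {"slide": [0, 0, 1], "spin": 0}
    - {"slide": [0, 0, 1], "spin": 0}
    - {"slide": [0, 0, 0.5], "spin": 0}
    - {"slide": [0, 0, 0], "spin": 0}

```text
time_s: 66.25
tcp_pos: [0.5187, -0.2278, 0.2272]
ee_rot: [[0.964, 0.265, -0.031], [0.264, -0.964, -0.017], [-0.035, 0.008, -0.999]]
wrist_force: [0.4, -0.6, -2.0]
gripper_width: 0.157
```

servo_tool:
  deltas:
    - {"slide": [0, 0, -0.5], "spin": 0}
    - {"slide": [0, 0, -0.5], "spin": 0}
    - {"slide": [0, 0, -0.5], "spin": 0}
    - {"slide": [0, 0, -0.5], "spin": 0}
    - {"slide": [0, 0, -0.5], "spin": 0}
    - {"slide": [0, 0, 0], "spin": 0}
    - {"slide": [0, 0, 1], "spin": 0}
    - {"slide": [0, 0, 1], "spin": 0}
    - {"slide": [0, 0, 0.6], "spin": 0}
    - {"slide": [0, 0, 0], "spin": 0}

```text
time_s: 67.25
tcp_pos: [0.5249, -0.2299, 0.2434]
ee_rot: [[0.964, 0.266, -0.007], [0.265, -0.964, -0.024], [-0.013, 0.021, -1.0]]
wrist_force: [-0.5, 0.1, -3.1]
gripper_width: 0.154
```

servo_tool:
  deltas:
    - {"slide": [0, 0, -0.5], "spin": 0}
    - {"slide": [0, 0, -0.5], "spin": 0}
    - {"slide": [0, 0, -0.5], "spin": 0}
    - {"slide": [0, 0, -0.5], "spin": 0}
    - {"slide": [0, 0, -0.5], "spin": 0}
    - {"slide": [0, 0, 0], "spin": 0}
    - {"slide": [0, 0, 1], "spin": 0}
    - {"slide": [0, 0, 1], "spin": 0}
    - {"slide": [0, 0, 0.6], "spin": 0}
    - {"slide": [0, 0, 0], "spin": 0}

```text
time_s: 68.25
tcp_pos: [0.5311, -0.2321, 0.2614]
ee_rot: [[0.964, 0.266, 0.02], [0.267, -0.963, -0.032], [0.011, 0.036, -0.999]]
wrist_force: [0.1, 0.1, -2.4]
gripper_width: 0.155
```

servo_tool:
  deltas:
    - {"slide": [0, 0, 0.3], "spin": 0}
    - {"slide": [0, 0, 0.4], "spin": 0}
    - {"slide": [0, 0, 0.4], "spin": 0}
    - {"slide": [0, 0, 0.4], "spin": 0}
    - {"slide": [0, 0, 0.4], "spin": 0}
    - {"slide": [0, 0, 0.4], "spin": 0}
    - {"slide": [0, 0, 0.3], "spin": 0}
    - {"slide": [0, 0, 0.1], "spin": 0}

```text
time_s: 69.05
tcp_pos: [0.5344, -0.235, 0.1918]
ee_rot: [[0.963, 0.267, 0.025], [0.267, -0.963, -0.034], [0.015, 0.039, -0.999]]
wrist_force: [0.2, -0.0, -1.8]
gripper_width: 0.157
```

```bash
python3 d.py .5362 -.2275 .14; python3 - <<'E'
from h import *
snap('wrist','w19');snap('scene','s19');crop('s19',110,140,240,240,6,'s19c');crop('w19',120,60,400,270,2.8,'w19c')
E
```

```text
[ 0.5344 -0.235   0.1918] [[0.963, 0.267, 0.025], [0.267, -0.963, -0.034], [0.015, 0.039, -0.999]] 0.15729112126315253 yaw 105.50401007686666
delta flat [ 0.148 -0.269  2.073] true [ 0.117 -0.35   2.063]
```

View pics/w19c.png

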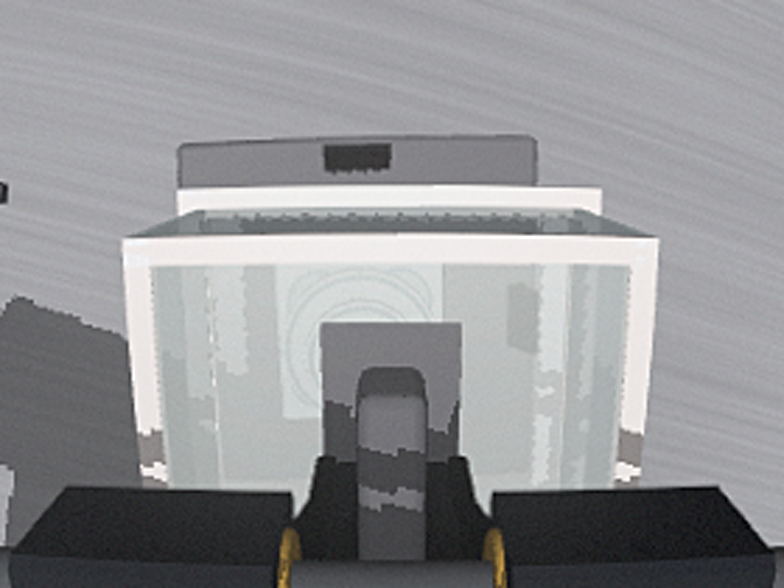

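View pics/s19c.png

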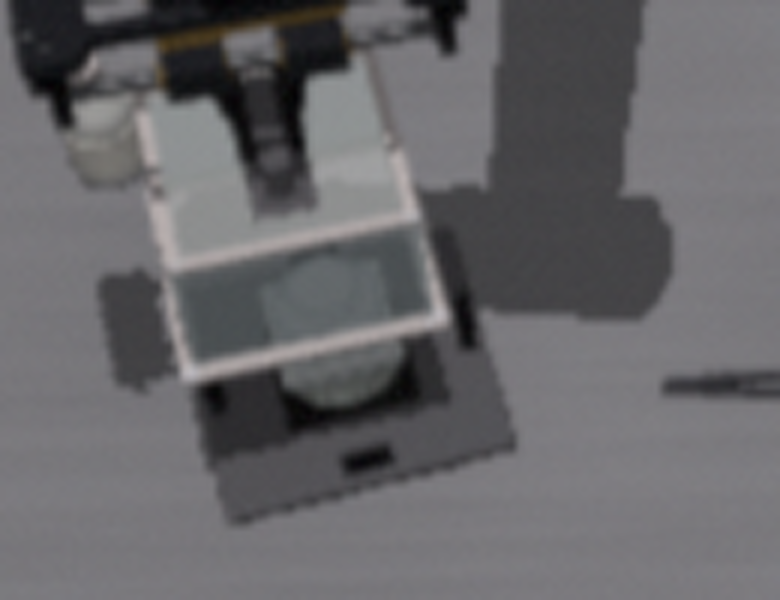

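```bash
cat > hood.py <<'E'
from h import *
def edge(W,f,a,b,z,s):
    A=back(W,*f(*a),z,True)[:2];B=back(W,*f(*b),z,True)[:2];d=B-A;L=np.hypot(*d);d/=L;n=np.array([-d[1],d[0]]);n=n if n[0]<0 else -n
    return L.round(4),np.degrees(np.arctan2(d[1],d[0])).round(2)%90,((A+B)/2+n*s/2).round(4)
E
python3 - <<'E'
from hood import *
W=load('w19');f=lambda u,v:((u+.5)/2.8-.5+120,(v+.5)/2.8-.5+60)
z=.1918
print('plate',edge(W,f,(179,145),(537,137),.012,.15))
print('rim',edge(W,f,(178,190),(601,188),z-.0885+.004,.128))
print('top',edge(W,f,(124,239),(658,237),z-.0885+.078,.116))
E
```

```text
plate (np.float64(0.1479), np.float64(16.319999999999993), array([ 0.5361, -0.2298]))
rim (np.float64(0.128), np.float64(15.579999999999998), array([ 0.5348, -0.2395]))
top (np.float64(0.1158), np.float64(15.409999999999997), array([ 0.5339, -0.2372]))
```

servo_tool:
  deltas:
    - {"slide": [0.03, -0.1, 0.2], "spin": -0.05}
    - {"slide": [0.03, -0.12, 0.3], "spin": -0.05}
    - {"slide": [0.03, -0.12, 0.3], "spin": 0}
    - {"slide": [0.02, -0.1, 0.3], "spin": 0}
    - {"slide": [0, 0, 0.3], "spin": 0}
    - {"slide": [0, 0, 0.3], "spin": 0}
    - {"slide": [0, 0, 0.3], "spin": 0}
    - {"slide": [0, 0, 0.15], "spin": 0}
    - {"slide": [0, 0, 0], "spin": 0}

```text
time_s: 70.05
tcp_pos: [0.5365, -0.2247, 0.1344]
ee_rot: [[0.959, 0.282, 0.028], [0.283, -0.959, -0.035], [0.017, 0.041, -0.999]]
wrist_force: [0.2, 0.1, -2.4]
gripper_width: 0.159
```

```bash
python3 d.py .5362 -.2275 .11; python3 - <<'E'
from h import *
snap('wrist','w20');crop('w20',120,60,400,270,2.8,'w20c')
E
```

```text
[ 0.5365 -0.2247  0.1344] [[0.959, 0.282, 0.028], [0.283, -0.959, -0.035], [0.017, 0.041, -0.999]] 0.15921630081763155 yaw 106.41459164600856
delta flat [-0.044  0.104  0.976] true [-0.061  0.064  0.979]
```

View pics/w20c.png

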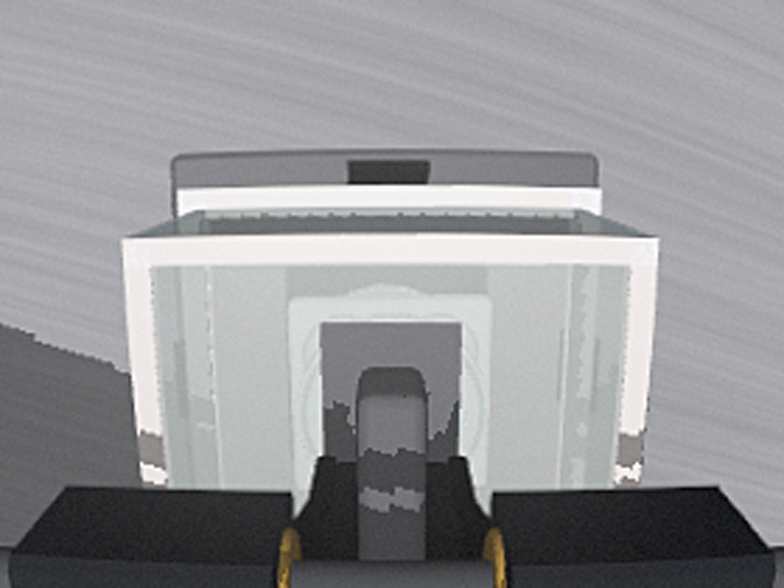

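```bash
python3 - <<'E'
from hood import *
W=load('w20');f=lambda u,v:((u+.5)/2.8-.5+120,(v+.5)/2.8-.5+60)
z=.1344
print('plate',edge(W,f,(172,158),(600,156),.012,.15))
print('rim',edge(W,f,(177,190),(601,188),z-.0885+.004,.128))
print('top',edge(W,f,(124,239),(658,237),z-.0885+.078,.116))
E
```

```text
plate (np.float64(0.1487), np.float64(16.53), array([ 0.5357, -0.2302]))
rim (np.float64(0.1283), np.float64(16.480000000000004), array([ 0.5371, -0.2292]))
top (np.float64(0.1159), np.float64(16.310000000000002), array([ 0.536, -0.227]))
```

servo_tool:
  deltas:
    - {"slide": [-0.05, -0.01, 0.15], "spin": 0}
    - {"slide": [-0.02, 0, 0.15], "spin": 0}
    - {"slide": [0, 0, 0.15], "spin": 0}
    - {"slide": [0, 0, 0.15], "spin": 0}
    - {"slide": [0, 0, 0.1], "spin": 0}

```text
time_s: 70.6
tcp_pos: [0.5363, -0.2261, 0.1173]
ee_rot: [[0.959, 0.282, 0.031], [0.283, -0.959, -0.035], [0.02, 0.043, -0.999]]
wrist_force: [0.3, -0.5, -2.4]
gripper_width: 0.159
```

servo_tool:
  deltas:
    - {"slide": [0, 0, 0.08], "spin": 0}
    - {"slide": [0, 0, 0.08], "spin": 0}

```text
time_s: 70.8
tcp_pos: [0.5364, -0.2262, 0.1128]
ee_rot: [[0.959, 0.282, 0.031], [0.283, -0.959, -0.035], [0.02, 0.043, -0.999]]
wrist_force: [0.7, 0.4, -1.1]
gripper_width: 0.158
```

```bash
python3 - <<'E'
from hood import *
snap('wrist','w21');crop('w21',120,60,400,270,2.8,'w21c');snap('side','d21');crop('d21',220,90,350,190,6,'d21c')
E
```

```text
(no output)
```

View pics/w21c.png

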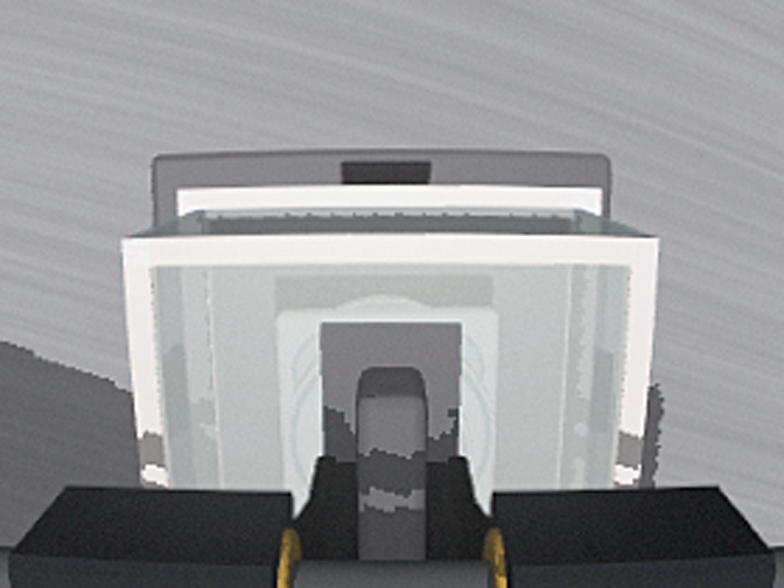

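View pics/d21c.png

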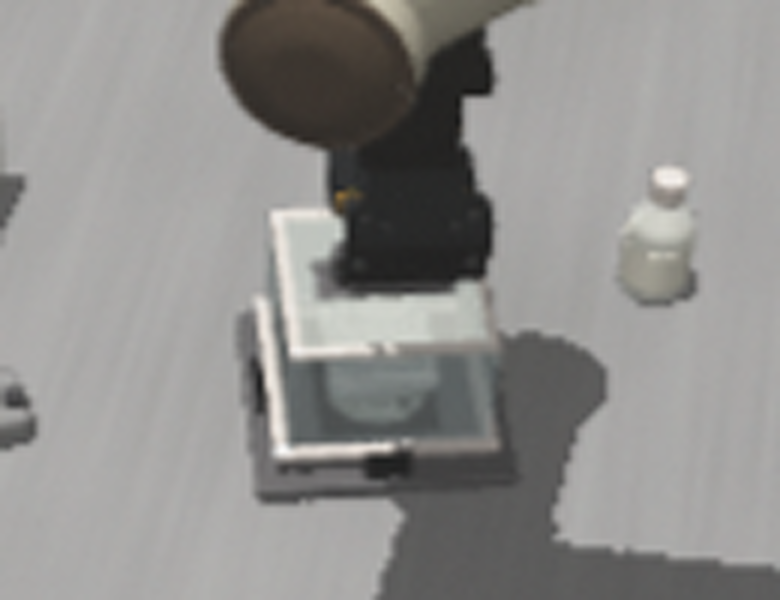

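```bash
python3 - <<'E'
from hood import *
W=load('w21');f=lambda u,v:((u+.5)/2.8-.5+120,(v+.5)/2.8-.5+60)
z=.1128
print('plate',edge(W,f,(153,158),(610,156),.012,.15))
print('rim',edge(W,f,(177,190),(602,188),z-.0885+.004,.128))
print('top',edge(W,f,(124,239),(658,237),z-.0885+.078,.116))
E
```

```text
plate (np.float64(0.1473), np.float64(16.459999999999994), array([ 0.5357, -0.2295]))
rim (np.float64(0.1288), np.float64(16.480000000000004), array([ 0.5374, -0.231 ]))
top (np.float64(0.116), np.float64(16.299999999999997), array([ 0.5359, -0.2286]))
```

servo_tool:
  deltas:
    - {"slide": [-0.05, -0.07, 0.06], "spin": 0}
    - {"slide": [0, 0, 0.08], "spin": 0}

```text
time_s: 71.1
tcp_pos: [0.5361, -0.2256, 0.1102]
ee_rot: [[0.959, 0.282, 0.034], [0.283, -0.958, -0.037], [0.022, 0.045, -0.999]]
wrist_force: [-0.6, -2.3, 2.4]
gripper_width: 0.156
```

servo_tool:
  deltas:
    - {"slide": [0, 0, 0.12], "spin": 0}

```text
time_s: 71.2
tcp_pos: [0.537, -0.2261, 0.109]
ee_rot: [[0.958, 0.283, 0.036], [0.284, -0.958, -0.038], [0.024, 0.047, -0.999]]
wrist_force: [-2.9, 0.9, 10.0]
gripper_width: 0.161
```

servo_tool:
  deltas:
    - {"slide": [0, 0, 0.12], "spin": 0}

```text
time_s: 71.3
tcp_pos: [0.5375, -0.2265, 0.1082]
ee_rot: [[0.958, 0.284, 0.037], [0.285, -0.958, -0.039], [0.024, 0.048, -0.999]]
wrist_force: [-2.8, 3.1, 11.0]
gripper_width: 0.16
```

servo_tool:
  deltas:
    - {"slide": [0, 0, 0.2], "spin": 0}

```text
time_s: 71.4
tcp_pos: [0.538, -0.2267, 0.1058]
ee_rot: [[0.958, 0.284, 0.038], [0.286, -0.957, -0.04], [0.025, 0.05, -0.998]]
wrist_force: [-4.0, 2.6, 10.0]
gripper_width: 0.156
```

servo_tool:
  deltas:
    - {"slide": [0, 0, 0.25], "spin": 0}

```text
time_s: 71.5
tcp_pos: [0.5386, -0.2268, 0.1016]
ee_rot: [[0.958, 0.284, 0.04], [0.286, -0.957, -0.041], [0.027, 0.05, -0.998]]
wrist_force: [-4.7, -1.6, 10.1]
gripper_width: 0.159
```

servo_tool:
  deltas:
    - {"slide": [0, 0, 0.25], "spin": 0}

```text
time_s: 71.6
tcp_pos: [0.5388, -0.2277, 0.1]
ee_rot: [[0.957, 0.286, 0.04], [0.288, -0.957, -0.043], [0.026, 0.053, -0.998]]
wrist_force: [-14.5, 9.4, 42.6]
gripper_width: 0.16
```

servo_tool:
  deltas:
    - {"slide": [0, 0, 0], "spin": 0}

```text
time_s: 71.7
tcp_pos: [0.5386, -0.2275, 0.1005]
ee_rot: [[0.958, 0.285, 0.041], [0.287, -0.957, -0.043], [0.027, 0.052, -0.998]]
wrist_force: [4.9, -2.3, -16.3]
gripper_width: 0.161
```

```bash
python3 - <<'E'
from hood import *
snap('wrist','w22');crop('w22',120,60,400,270,2.8,'w22c');snap('side','d22');crop('d22',220,90,350,190,6,'d22c')
snap('scene','s22');crop('s22',110,150,240,250,6,'s22c')
E
```

```text
(no output)
```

View pics/w22c.png

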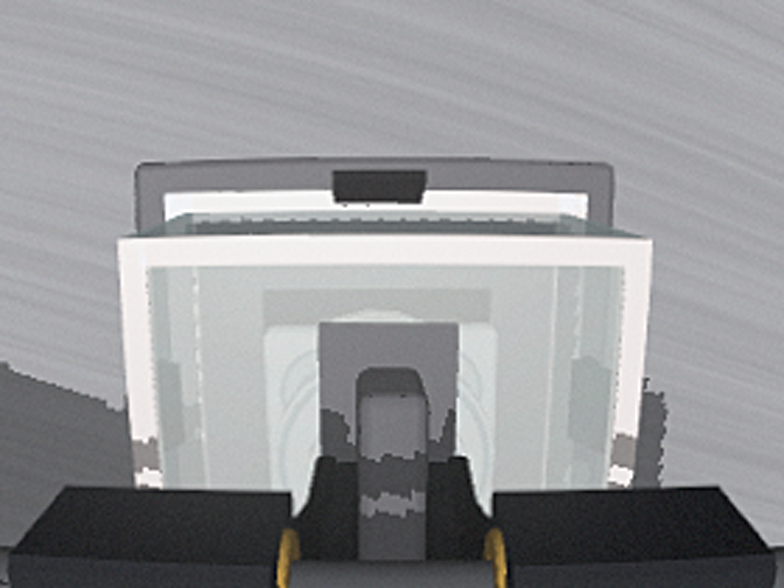

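View pics/d22c.png

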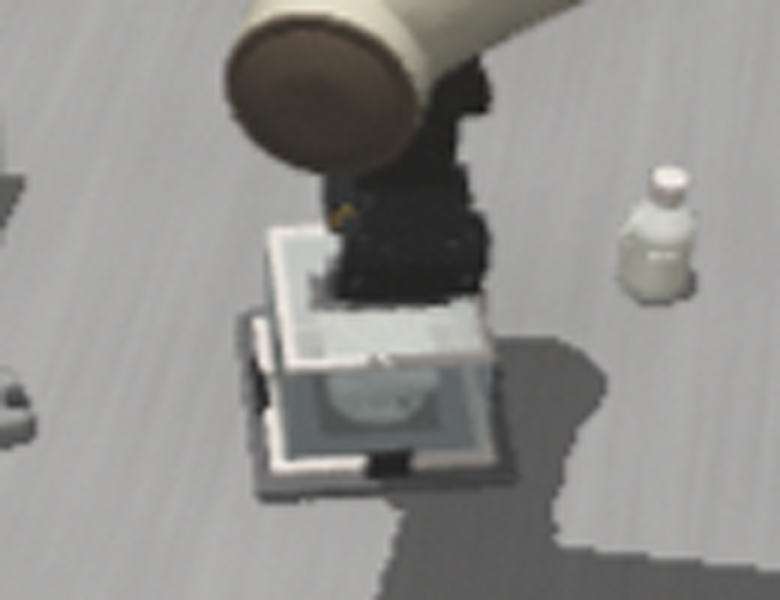

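View pics/s22c.png

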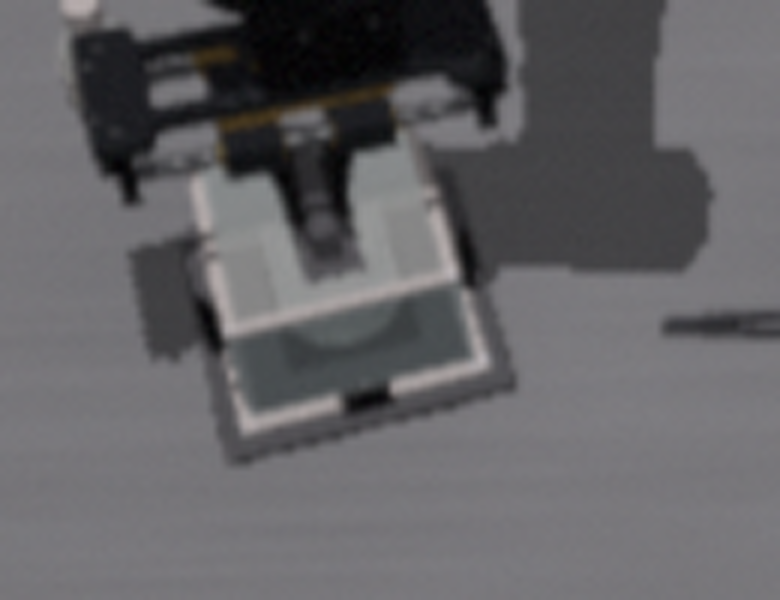

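servo_tool:
  deltas:
    - {"slide": [0, 0, 0.02], "spin": 0}
    - {"slide": [0, 0, 0.01], "spin": 0}
    - {"slide": [0, 0, 0], "spin": 0}
    - {"slide": [0, 0, 0], "spin": 0}
  gripper: 130

```text
time_s: 72.25
tcp_pos: [0.5394, -0.2277, 0.099]
ee_rot: [[0.957, 0.287, 0.04], [0.289, -0.956, -0.044], [0.026, 0.053, -0.998]]
wrist_force: [-0.4, 0.3, -0.3]
gripper_width: 0.43
```

servo_tool:
  deltas:
    - {"slide": [0, 0, -0.3], "spin": 0}
    - {"slide": [0, 0, -0.6], "spin": 0}
    - {"slide": [0, 0, -1], "spin": 0}
    - {"slide": [0, 0, -1], "spin": 0}
    - {"slide": [-0.8, 0, -1], "spin": 0}
    - {"slide": [-1, 0, -0.5], "spin": 0}
    - {"slide": [0, 0, 0], "spin": 0}

```text
time_s: 72.95
tcp_pos: [0.4913, -0.2361, 0.214]
ee_rot: [[0.957, 0.289, 0.04], [0.29, -0.956, -0.045], [0.025, 0.054, -0.998]]
wrist_force: [0.8, 0.4, -0.1]
gripper_width: 0.491
```

```bash
python3 - <<'E'
from hood import *
snap('wrist','w23');crop('w23',140,30,400,230,3,'w23c');snap('side','d23');crop('d23',220,90,350,190,6,'d23c')
snap('scene','s23');crop('s23',110,150,240,250,6,'s23c')
E
```

```text
(no output)
```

View pics/w23c.png

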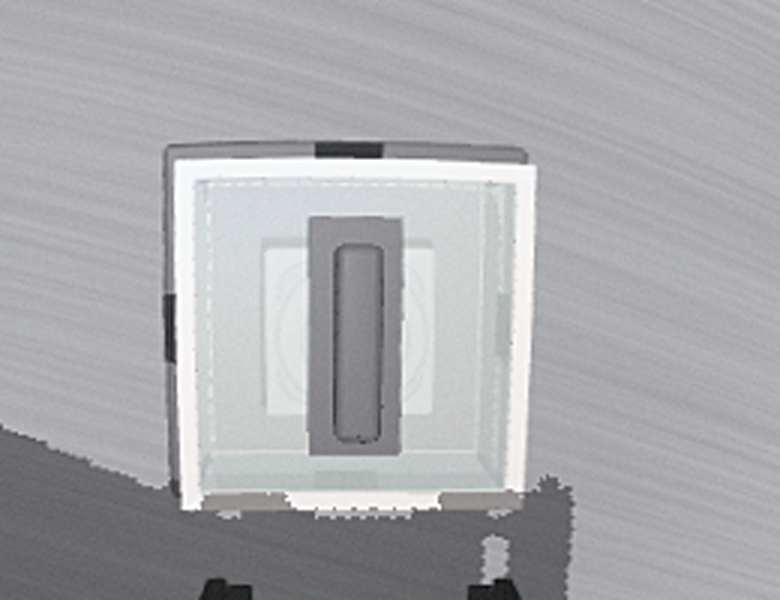

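View pics/d23c.png

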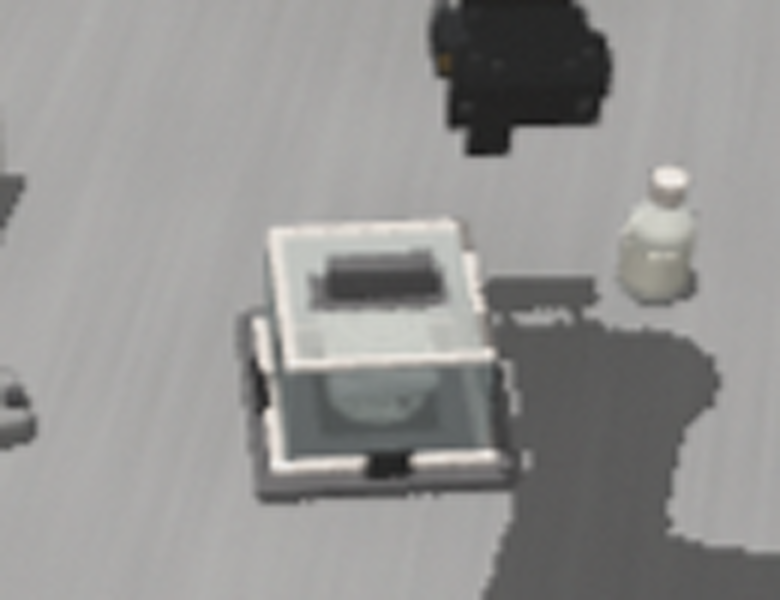

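View pics/s23c.png

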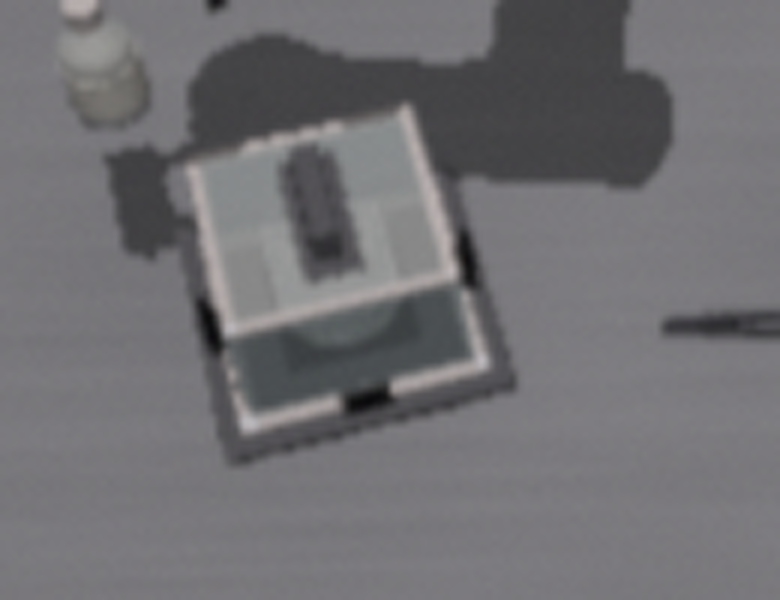

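```bash
python3 - <<'E'
from hood import *
t=np.radians(16.4);c=np.array([.5361,-.2295])
def sq(h,z): return [np.r_[c+h*np.array([np.cos(t)*a-np.sin(t)*b,np.sin(t)*a+np.cos(t)*b]),z] for a,b in((1,-1),(1,1),(-1,1),(-1,-1))]
def draw(tag,fish,x0,y0,x1,y1,s):
    W=load(tag);im=cv2.imread(f'pics/{tag}.png')[y0:y1,x0:x1];im=cv2.resize(im,None,fx=s,fy=s,interpolation=cv2.INTER_CUBIC)
    for h,z,col in((.075,.012,(255,0,0)),(.064,.012,(0,255,0)),(.058,.090,(0,0,255))):
        p=np.array([[(np.array(proj(W,q,fish))-[x0,y0]+.5)*s-.5] for q in sq(h,z)]).round().astype(int)
        cv2.polylines(im,[p],True,col,1,cv2.LINE_AA)
    return im
a=draw('s23',False,135,160,205,235,6);b=draw('d23',False,255,120,315,180,6)
h=max(a.shape[0],b.shape[0]);P=lambda i:cv2.copyMakeBorder(i,0,h-i.shape[0],0,0,0)
cv2.imwrite('pics/ov.png',np.hstack([P(a),P(b)]));cv2.imwrite('pics/ovw.png',draw('w23',True,180,65,330,215,4))
E
```

```text
(no output)
```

View pics/ov.png

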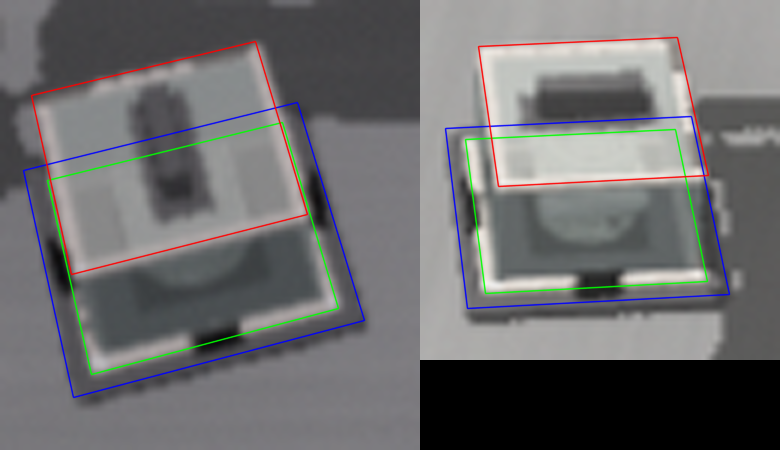

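View pics/ovw.png

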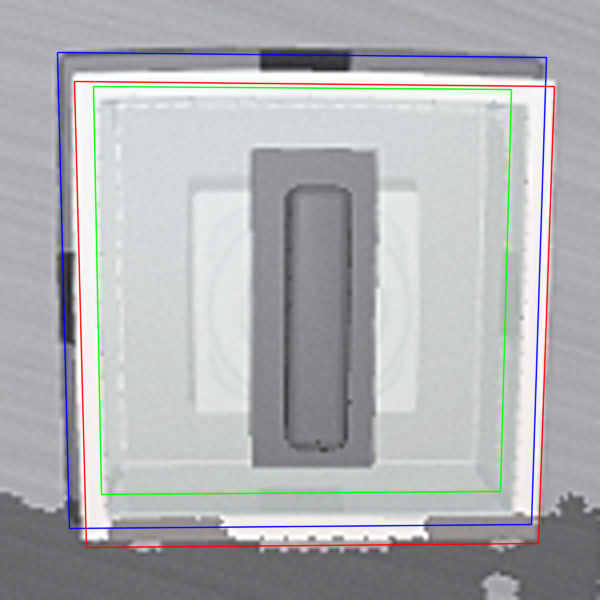

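servo_tool:
  deltas:
    - {"slide": [0.3, 0, 0.3], "spin": 0}
    - {"slide": [0.3, 0.02, 0.4], "spin": 0}
    - {"slide": [0.25, 0.02, 0.5], "spin": 0}
    - {"slide": [0, 0, 0.5], "spin": 0}
    - {"slide": [0, 0, 0.5], "spin": 0}
    - {"slide": [0, 0, 0.4], "spin": 0}
    - {"slide": [0, 0, 0.2], "spin": 0}
    - {"slide": [0, 0, 0], "spin": 0}
  gripper: 255

```text
time_s: 73.9
tcp_pos: [0.5191, -0.2309, 0.1274]
ee_rot: [[0.956, 0.293, 0.023], [0.294, -0.955, -0.042], [0.01, 0.046, -0.999]]
wrist_force: [0.2, -0.1, 0.6]
gripper_width: 0.008
```

```bash
python3 d.py .518 -.235 .117
```

```text
[ 0.5191 -0.2309  0.1274] [[0.956, 0.293, 0.023], [0.294, -0.955, -0.042], [0.01, 0.046, -0.999]] 0.007728105663936502 yaw 107.07309508422217
delta flat [-0.089  0.145  0.417] true [-0.093  0.126  0.423]
```

servo_tool:
  deltas:
    - {"slide": [-0.08, 0.12, 0.2], "spin": 0}
    - {"slide": [0, 0, 0.2], "spin": 0}

```text
time_s: 74.1
tcp_pos: [0.5192, -0.2351, 0.1177]
ee_rot: [[0.956, 0.293, 0.025], [0.294, -0.955, -0.042], [0.011, 0.048, -0.999]]
wrist_force: [-0.2, 0.6, -0.6]
gripper_width: 0.006
```

servo_tool:
  deltas:
    - {"slide": [0, 0, 0.1], "spin": 0}

```text
time_s: 74.2
tcp_pos: [0.5192, -0.2354, 0.115]
ee_rot: [[0.956, 0.293, 0.025], [0.294, -0.955, -0.042], [0.011, 0.048, -0.999]]
wrist_force: [-0.3, -0.3, -0.8]
gripper_width: 0.006
```

servo_tool:
  deltas:
    - {"slide": [0, 0, 0.1], "spin": 0}

```text
time_s: 74.3
tcp_pos: [0.5193, -0.2355, 0.1144]
ee_rot: [[0.956, 0.293, 0.025], [0.294, -0.955, -0.043], [0.011, 0.048, -0.999]]
wrist_force: [-6.3, 7.6, 21.7]
gripper_width: 0.003
```

servo_tool:
  deltas:
    - {"slide": [0, 0, -0.5], "spin": 0}
    - {"slide": [0, 0, -0.6], "spin": 0}
    - {"slide": [0.3, 0.5, 0], "spin": 0}
    - {"slide": [0.3, 0.5, 0], "spin": 0}
    - {"slide": [0.1, 0.4, 0], "spin": 0}
    - {"slide": [0, 0, 0.4], "spin": 0}
    - {"slide": [0, 0, 0.5], "spin": 0}
    - {"slide": [0, 0, 0.4], "spin": 0}
    - {"slide": [0, 0, 0.2], "spin": 0}

```text
time_s: 75.2
tcp_pos: [0.547, -0.2649, 0.1073]
ee_rot: [[0.956, 0.293, 0.03], [0.294, -0.955, -0.043], [0.016, 0.05, -0.999]]
wrist_force: [0.3, -0.3, -0.2]
gripper_width: 0.007
```

servo_tool:
  deltas:
    - {"slide": [0, 0, 0.25], "spin": 0}
    - {"slide": [0, 0, 0.25], "spin": 0}
    - {"slide": [0, 0, 0.1], "spin": 0}

```text
time_s: 75.5
tcp_pos: [0.5463, -0.2649, 0.0905]
ee_rot: [[0.955, 0.294, 0.026], [0.295, -0.954, -0.043], [0.013, 0.049, -0.999]]
wrist_force: [-4.3, 4.7, 15.8]
gripper_width: 0.004
```

servo_tool:
  deltas:
    - {"slide": [0, 0, 0.1], "spin": 0}

```text
time_s: 75.6
tcp_pos: [0.5463, -0.2649, 0.0904]
ee_rot: [[0.955, 0.296, 0.026], [0.296, -0.954, -0.044], [0.012, 0.05, -0.999]]
wrist_force: [-7.2, 6.7, 20.8]
gripper_width: 0.01
```

servo_tool:
  deltas:
    - {"slide": [0, 0, -0.4], "spin": 0}
    - {"slide": [0, 0, -0.8], "spin": 0}
    - {"slide": [0, 0, -1], "spin": 0}
    - {"slide": [0, 0, -1], "spin": 0}
    - {"slide": [-0.6, 0, -1], "spin": 0}
    - {"slide": [-0.6, 0, -1], "spin": 0}
    - {"slide": [0, 0, 0], "spin": 0}

```text
time_s: 76.3
tcp_pos: [0.5147, -0.268, 0.2278]
ee_rot: [[0.954, 0.297, 0.031], [0.298, -0.953, -0.046], [0.016, 0.053, -0.998]]
wrist_force: [0.8, -0.5, -0.3]
gripper_width: 0.005
```

```bash
python3 - <<'E'
from h import *
snap('scene','s30');im=cv2.imread('pics/s30.png');cv2.imwrite('pics/s30b.png',cv2.resize(im,(800,600)))
s=sense();print(s['time_s'],s['tcp_pos'],s['wrist_force'])
E
```

```text
76.35 [ 0.51446629 -0.26743318  0.22585484] [-0.15076116  0.07588274 -0.08252837]
```

View pics/s30b.png

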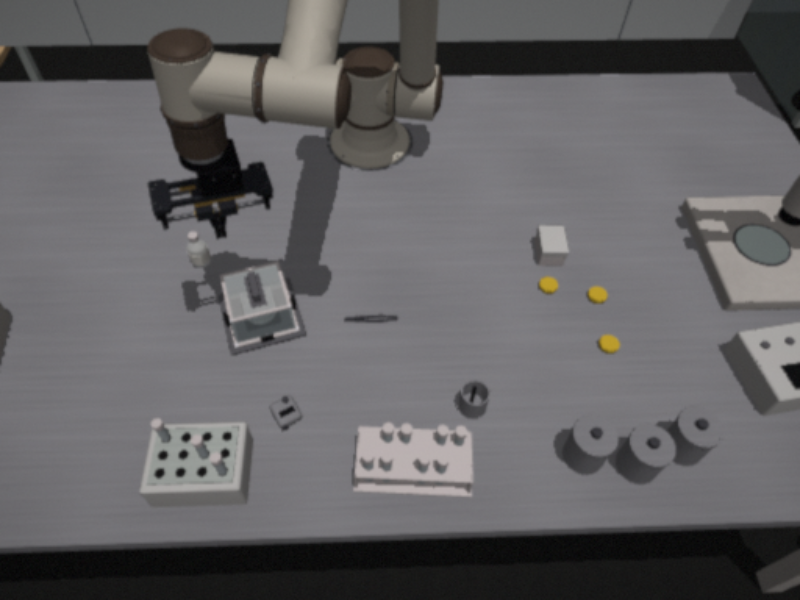

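The hood sits on the carrier at (262,310). The bottle, tip box, pot, forceps and the three yellow dishes are at their original pixels.

```bash
python3 -c "
from station import r
print(r.finish_job())"
```

```text
the job is handed in; nothing more can be done
None
```

I packed the carrier in the order asked (block, four-well plate, large dish, small white dish, hood) and handed the job in at about 76 s of the 134 s allowed. No verdict was reported.

**Stack:** From the overhead pictures, the block is within about 1 mm of the pad's centre. The four-well plate and large dish are within about 1 mm of the part below. I judged the small dish by eye only, and it looked concentric. The plate's sides are within about 0.5° of the base's.

**Hood:** It went down with a peak wrist force of about 43 N. It resisted being lifted (about 16 N) before I let go.

- **Home check:** I pressed with closed fingers afterwards. The grip bar stopped firm at 114.4 mm and the top at 90.4 mm on the −y side; home is 114 and 90 mm.
- **Clips seen:** The pictures show clips over the rim on the +x and +y sides. I could not see the −x and −y clips directly, so those rest on the two presses.

**Bystanders:** The bottle, tip box, pot, forceps and three yellow dishes are at their original places in the last picture.

**What went less well:**
- **Tool tilt:** The tool drifted out of level during fast moves, up to about 5.5°, and I reduced it with extra moves. The small dish was still about 2° off when set down, and the hood about 2–3° off when it landed. In the later pictures both looked seated, with no visible tilt.
- **Wrist camera:** It read lengths 1–3 % short, so I placed parts by comparing positions within the same picture.

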